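Tip the printing plates onto their backs and lock them in the loading rack

ROBOT

A 6-joint arm with a two-finger parallel gripper is mounted at the origin on a cart in front of the work surface, level with it; the furniture and walls round the work are solid. World frame = base frame: x ahead of the robot, y to its left, z up, the work surface at z = 0. Lengths are in m, angles in rad, forces in N, time in s.
With the tool pointing down it reaches from about 0.325 to 0.925 m from the base axis. Payload 3.1 kg.
Tool frame: the origin (TCP) lies at the very end of the fingers, on their centre line; the grasp point (between the pads) lies 19 mm behind it; z points along the fingers, y is the direction in which the jaws open and shut (so a half turn about z gives the same grasp; the last joint's range is limited). The gripper opens to 85 mm and grips with 20 to 120 N. Pads are 22 mm wide; open, the fingers measure 114 mm over their backs; the gripper's body (76 mm by 85 mm) begins 54 mm behind the grasp point. The pads swing forward as they close: fully open they stand 13 mm farther back than shut.
Start: joints at [-1.233, 0.217, 1.613, -0, 1.311, -0.112], TCP at [0.272, -0.563, 0.195] pointing down, gripper open.
Joint ranges: [-2.75, 2.75], [-0.78, 2.1], [0.31, 2.55], [-1.13, 4.27], [0.13, 2.63], [-2.58, 2.58]. Speed limits (rad/s): [2.79, 2.79, 3.14, 3.14, 3.14, 3.14].

INTERFACE

Orientations are given as [roll, pitch, yaw] about the fixed x, y, z axes, in that order (R = Rz(yaw) Ry(pitch) Rx(roll)).
In Python, from cell import robot, cams, workorder, cut_out gives the robot as it stands. The module is installed in compiled form; this text tells all that it offers.
- The arm moves only by the tool arm_command, never from a script. Its argument "commands" is a list that holds one entry, the list of rows, each a list of 7 numbers: the turn, a rotation vector about the tool's x, y, z scaled (see below), then the shift along the tool's x, y, z scaled (see below), then the opening, from 0 (shut) to 1 (fully open). In form: [[[rx, ry, rz, x, y, z, jaw], ...]]. A call has 1 to 5 rows; each row shifts and turns the pose as measured when the row begins, along the tool's axes as they then stand; what a row does not reach is not made up. The controller multiplies each number of a shift by 40 mm and each number of a turn by 10 degrees. A row lasts 1/8 s, in which the tool goes at most 62.5 mm and 10.7 degrees, less where a joint would pass 70% of its speed; a pose out of reach is approached as far as the arm can. A call with a number of a shift or a turn outside -1 to 1 is refused whole. A call with a gripper value outside its range is refused whole. The fingers move at their own pace and stop on an object; "squeeze" is the grip in N (left out, the last holds). Time passes only in rows, so rows that do not move let the fingers close. It gives the time, the measured TCP pose, the force and the opening at its end, in the units of the state.
- robot.state(): the state, without advancing time (a new reading comes with each control period).
- cams.snapshot(name): name is "scene" or "top"; returns (picture, depth): 384x512x3 uint8, blue, green, red; 384x512 float32, m along the optical axis (not along the pixel's ray), 0 where there is no reading.
- cams.camera_params(name): a dict with "intrinsics" (3x3 intrinsics, pixels), "pose" (4x4, takes a point from camera to world coordinates). Camera axes: x right, y down, z forward; pixel columns grow to the right and rows downward; lengths in m; the calibration is good to about 2 mm. A picture is of the moment at which its call begins. camera_params takes no time and is no camera call.
- workorder.job_done(): hands the job in, once; it reports no verdict.
Trained networks look in the newest picture that a camera, given by its name, has taken for a name from the list of things; names that differ only in an ending like _2 or _b are one class to them, and where a whole thing is asked for, a point or a joint stands for the part that bears it (a point fixed in the world has none). Each returns a list of dicts, best first, with "conf" (0 to 1); they miss things now and then, are a little off and sometimes report something else, mostly with a low value. They report only what shows in the picture. A call takes as long as a camera call.
- cut_out(target, camera): "pixels" (384x512 bool, what is visible of it) and "box" ([left, top, width, height] in pixels, round what is visible of it).
The state is a dict: "clock": time; "qpos": joint angles; "joint_vel": joint speeds; "effort": joint torques, N m; "position": TCP position; "tcp_rot": TCP orientation; "ft_force": force on the tool from outside, world axes, zero at the start; "torque": the same for the moment, N m; "gripper_width": opening from 0.0 (shut) to 1.0 (fully open).
Only numpy, scipy, OpenCV 4.12 (cv2) and the standard library are available. Lean on these libraries where they do the work, as an engineer would, in place of code of your own. Each camera call takes 0.05 s, during which the arm holds its last target.

TASK

The printing plates are standing on edge after drying. First tip every plate onto its back where it stands, with a light push and without gripping it, so that its etched face (the dark square with rings) looks up; then lay each one fully down in a pocket of its own in the rack and swing that pocket's lever fully shut over it. Leave everything else on the bench where it is.

Things in the scene. Friction and masses are not known exactly. Their poses are not given: they have to be found in the camera images.
- plate_a_center (a point): Bare metal printing plate 88 x 62 x 10 mm, 0.3 kg (may be absent: None). Point: its centre, mid-thickness. x along the 62 mm width, y along the 88 mm length, +z out of the etched face (it bears a dark 46 x 52 mm field with a ring; the other face is bare). Starts standing on a long edge, +z level; about 0.3 N on the etched face near its upper edge tips it onto its back.
- plate_b_center (a point): Bare metal printing plate 88 x 62 x 10 mm, 0.3 kg (may be absent: None). Point: its centre, mid-thickness. x along the 62 mm width, y along the 88 mm length, +z out of the etched face (it bears a dark 46 x 52 mm field with a ring; the other face is bare). Starts standing on a long edge, +z level; about 0.3 N on the etched face near its upper edge tips it onto its back.
- plate_c_center (a point): Bare metal printing plate 88 x 62 x 10 mm, 0.3 kg (may be absent: None). Point: its centre, mid-thickness. x along the 62 mm width, y along the 88 mm length, +z out of the etched face (it bears a dark 46 x 52 mm field with a ring; the other face is bare). Starts standing on a long edge, +z level; about 0.3 N on the etched face near its upper edge tips it onto its back.
- rack: Low aluminium rack fixed to the worktop, 370 (y) x 80 mm (x): 3 pockets in a row along y, 115 mm apart, each 93 (y) x 66 mm. Origin: centre of underside; x away from robot, y left. Pocket floor: a 48 mm wide spine 8 mm high, so fingers pass beside it. End blocks and corner lugs are 16 mm high; between lugs 63 mm of each long side is open.
- pocket_0 (a point): Pocket 0 of the rack, the right-most (smallest y): where the plate's centre is when seated, 13 mm above the worktop. Axes as the rack's; the plate's 88 mm length lies along y, either way round.
- lever_0 (a joint): Flat-swinging lever on an upright pivot at the right (-y) end of pocket 0. 0 = shut (arm along rack +y, over the plate), 1.6 rad = fully open (arm along rack -x, towards the robot); below 1.2 it blocks the pocket. Stops at both ends; stays where left (friction 0.06 N m). Arm 14 mm wide, reaches 45 mm, its underside 20 mm above the worktop (seated plate top: 18 mm).
- lever_0_handle (a point): Upright round black handle of lever 0, 12 mm in diameter, 38 mm from the pivot, rising from 28 to 60 mm above the worktop; the point is on its axis, 46.5 mm up. Pinch it from above or push it.
- lever_0_pivot (a point): Pivot of lever 0, on its upright axis, 20.5 mm above the worktop.
- pocket_1 (a point): Pocket 1 of the rack, the middle: where the plate's centre is when seated, 13 mm above the worktop. Axes as the rack's; the plate's 88 mm length lies along y, either way round.
- lever_1 (a joint): Flat-swinging lever on an upright pivot at the right (-y) end of pocket 1. 0 = shut (arm along rack +y, over the plate), 1.6 rad = fully open (arm along rack -x, towards the robot); below 1.2 it blocks the pocket. Stops at both ends; stays where left (friction 0.06 N m). Arm 14 mm wide, reaches 45 mm, its underside 20 mm above the worktop (seated plate top: 18 mm).
- lever_1_handle (a point): Upright round black handle of lever 1, 12 mm in diameter, 38 mm from the pivot, rising from 28 to 60 mm above the worktop; the point is on its axis, 46.5 mm up. Pinch it from above or push it.
- lever_1_pivot (a point): Pivot of lever 1, on its upright axis, 20.5 mm above the worktop.
- pocket_2 (a point): Pocket 2 of the rack, the left-most (largest y): where the plate's centre is when seated, 13 mm above the worktop. Axes as the rack's; the plate's 88 mm length lies along y, either way round.
- lever_2 (a joint): Flat-swinging lever on an upright pivot at the right (-y) end of pocket 2. 0 = shut (arm along rack +y, over the plate), 1.6 rad = fully open (arm along rack -x, towards the robot); below 1.2 it blocks the pocket. Stops at both ends; stays where left (friction 0.06 N m). Arm 14 mm wide, reaches 45 mm, its underside 20 mm above the worktop (seated plate top: 18 mm).
- lever_2_handle (a point): Upright round black handle of lever 2, 12 mm in diameter, 38 mm from the pivot, rising from 28 to 60 mm above the worktop; the point is on its axis, 46.5 mm up. Pinch it from above or push it.
- lever_2_pivot (a point): Pivot of lever 2, on its upright axis, 20.5 mm above the worktop.
- solvent_bottle: Bystander, to be left alone: white wash bottle with red spout, 64 x 78 x 191 mm, upright. Origin at its underside.
- pad_b: Bystander, to be left alone: pale silicone pad on a wooden board, 49 x 54 x 52 mm. Origin at its underside.
- timer: Bystander, to be left alone: round white timer with a black knob, 62 x 62 x 34 mm. Origin at its underside.
- blade_box: Bystander, to be left alone: flat white and red cardboard box, 66 x 70 x 18 mm. Origin at its underside.
- spare_knob: Bystander, to be left alone: black star knob, 33 x 33 x 21 mm. Origin at its underside.

How it is judged:
On the way:
1. every plate lies flat on the worktop, etched face up (angle between each of plate_a_center, plate_b_center, plate_c_center's own z axis and vertical below 0.15 rad and height (world z) of each of plate_a_center, plate_b_center, plate_c_center below 0.02 m), for 0.2 s.
At the end, for the whole second after the job is handed in: Every plate present lies etched face up (within 0.08 rad of level, 0.09 rad of the rack's direction) on the floor of a pocket, its centre within 7 mm of the pocket's centre (and within 3.5 mm in height), the lever of that pocket within 0.17 rad of shut, and everything at rest (angle between each of plate_a_center, plate_b_center, plate_c_center's own z axis and vertical below 0.08 rad and angle between the y axis of each of plate_a_center, plate_b_center, plate_c_center and the y axis of rack, either way round below 0.09 rad and z of plate_a_center in the frame of rack between 0.009 and 0.0165 m and ((horizontal distance between plate_a_center and pocket_0 below 0.007 m and value of joint lever_0 below 0.17 rad) or (horizontal distance between plate_a_center and pocket_1 below 0.007 m and value of joint lever_1 below 0.17 rad) or (horizontal distance between plate_a_center and pocket_2 below 0.007 m and value of joint lever_2 below 0.17 rad)) and z of plate_b_center in the frame of rack between 0.009 and 0.0165 m and ((horizontal distance between plate_b_center and pocket_0 below 0.007 m and value of joint lever_0 below 0.17 rad) or (horizontal distance between plate_b_center and pocket_1 below 0.007 m and value of joint lever_1 below 0.17 rad) or (horizontal distance between plate_b_center and pocket_2 below 0.007 m and value of joint lever_2 below 0.17 rad)) and z of plate_c_center in the frame of rack between 0.009 and 0.0165 m and ((horizontal distance between plate_c_center and pocket_0 below 0.007 m and value of joint lever_0 below 0.17 rad) or (horizontal distance between plate_c_center and pocket_1 below 0.007 m and value of joint lever_1 below 0.17 rad) or (horizontal distance between plate_c_center and pocket_2 below 0.007 m and value of joint lever_2 below 0.17 rad)) and linear speed of each of plate_a, plate_b, plate_c below 0.02 m/s); the robot touches nothing.
It fails at once if a plate that still stands on edge is gripped or pushed hard (over 20 N) ((angle between plate_a_center's own z axis and vertical above 1.2 rad and contact force between the fingers and plate_a above 20 N) or (angle between plate_b_center's own z axis and vertical above 1.2 rad and contact force between the fingers and plate_b above 20 N) or (angle between plate_c_center's own z axis and vertical above 1.2 rad and contact force between the fingers and plate_c above 20 N)).
It fails at once if a bystander is moved by more than 8 cm (distance of any of solvent_bottle, pad_b, timer, blade_box, spare_knob from where it was at the start of the episode above 0.08 m).
Of plate_a, plate_b, plate_c only 2 to 3 are there at a start; the rules pass over those that are not, and their reading is None.
At some moment in a run one of pad_b may be knocked a few centimetres aside while the robot is not near it.
Once in a run the grip may slacken for a moment while it holds something.
It also fails if it takes over 210 s, if anything falls off the work surface, if the arm or the gripper's body presses on something with over 40 N, if the wrist force passes 120 N, or if a joint passes its speed limit or range.

## Working session

There is one attempt and no reset: what is moved stays moved. The work goes in short steps, Python scripts to look and compute and a tool call to move; the robot and the scene stay as the last step left them, time stands still between calls to the robot, and variables do not carry over. Pictures are saved under pics/ and viewed, and the job is handed in when it is done.

Besides the shell and the picture viewer there is one more tool, called after "Request:" as a command line: name --argument value ..., lists and objects as JSON in quotes. arm_command: Moves the arm, as the interface text tells. Its arguments: {"type":"object","properties":{"commands":{"type":"array"},"squeeze":{"type":"number"}},"required":["commands"]}

```bash
mkdir -p pics; ls; python3 - <<'E'
from cell import robot, cams
import cv2, numpy as np
s=robot.state()
for k,v in s.items(): print(k,np.round(v,3))
for n in ("scene","top"):
    im,d=cams.snapshot(n); cv2.imwrite(f"pics/{n}0.png",im); np.save(f"{n}0.npy",d)
    p=cams.camera_params(n); print(n,np.round(p["intrinsics"],1).tolist(),np.round(p["pose"],3).tolist())
E
```

```text
pics
clock 0.0
qpos [-1.233  0.218  1.615 -0.     1.311 -0.112]
joint_vel [-0.001  0.001 -0.001 -0.     0.002  0.001]
effort [-1.0000e-03 -3.9685e+01 -3.0385e+01 -0.0000e+00  1.0000e-02  0.0000e+00]
position [ 0.271 -0.562  0.194]
tcp_rot [-3.139 -0.     0.45 ]
ft_force [-0.294  0.019  0.23 ]
torque [0.037 0.024 0.004]
gripper_width 0.999
scene [[383.7, 0.0, 257.0], [0.0, 383.7, 192.6], [0.0, 0.0, 1.0]] [[-0.381, -0.518, 0.765, -0.146], [-0.924, 0.233, -0.302, 0.414], [-0.022, -0.823, -0.568, 0.536], [0.0, 0.0, 0.0, 1.0]]
top [[349.3, 0.0, 253.5], [0.0, 349.3, 195.8], [0.0, 0.0, 1.0]] [[0.023, -0.998, 0.056, 0.441], [-1.0, -0.023, -0.001, 0.143], [0.002, -0.056, -0.998, 0.979], [0.0, 0.0, 0.0, 1.0]]
```

View pics/scene0.png

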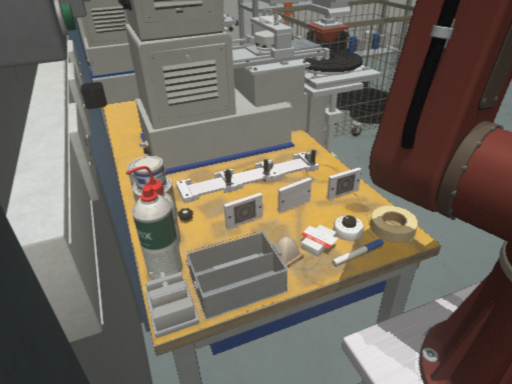

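View pics/top0.png

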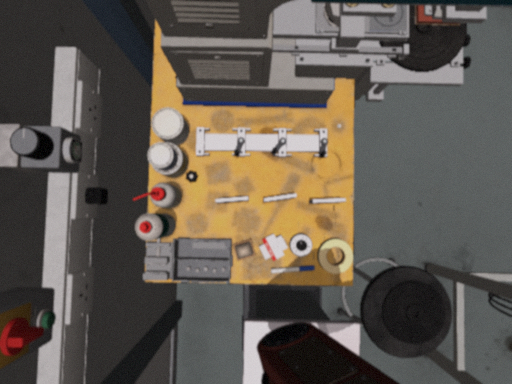

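Three plates stand between the rack and the bystanders. The left (243,210) and right (345,183) plates show their etched faces to the robot side. The middle one (295,193) looks bare on that side. Next I'll measure.

```bash
cat > h.py <<'E'
import numpy as np, cv2
from cell import robot, cams, workorder, cut_out
def cloud(n,d):
    p=cams.camera_params(n);K=np.array(p["intrinsics"]);T=np.array(p["pose"])
    v,u=np.mgrid[:384,:512]
    P=np.stack([(u-K[0,2])*d/K[0,0],(v-K[1,2])*d/K[1,1],d],-1)
    W=P@T[:3,:3].T+T[:3,3]; W[d<=0]=np.nan
    return W
def proj(n,X):
    p=cams.camera_params(n);K=np.array(p["intrinsics"]);T=np.array(p["pose"])
    q=(np.asarray(X)-T[:3,3])@T[:3,:3]; q=q@K.T
    return q[...,:2]/q[...,2:]
def ortho(im,W,x0,x1,y0,y1,res=0.001):
    pass
E
python3 - <<'E'
from h import *
for n in ("top","scene"):
    im,d=cams.snapshot(n); W=cloud(n,d); np.save(n+"W.npy",W); 
    x0,y0,x1,y1=(180,110,360,290) if n=="top" else (160,120,430,280)
    cv2.imwrite(f"pics/{n}z.png",cv2.resize(im[y0:y1,x0:x1],None,fx=2.9 if n=="scene" else 3.2,fy=2.9 if n=="scene" else 3.2,interpolation=cv2.INTER_CUBIC))
    for t in ("plate_a_center","rack","lever_0","pad_b","timer","blade_box","spare_knob","solvent_bottle"):
        for r in cut_out(t,n):
            if r["conf"]<0.3: continue
            m=r["pixels"]; p=W[m]; p=p[~np.isnan(p[:,0])]
            print(n,t,round(r["conf"],2),r["box"],len(p),np.round(np.median(p,0),3),np.round(np.percentile(p,3,0),3),np.round(np.percentile(p,97,0),3))
print(robot.state()["clock"])
E
```

```text
top plate_a_center 0.52 [307.8, 196.4, 36.8, 8.1] 147 [ 0.485 -0.044  0.06 ] [ 0.479 -0.089 -0.001] [ 0.493 -0.013  0.064]
top rack 0.9 [196.4, 124.7, 131.9, 34.5] 2842 [0.646 0.119 0.009] [ 0.61  -0.052  0.001] [0.682 0.299 0.033]
top lever_0 0.68 [231.7, 137.2, 10.4, 20.3] 124 [0.63  0.185 0.028] [0.605 0.174 0.009] [0.652 0.197 0.06 ]
top lever_0 0.49 [319.1, 136.8, 8.4, 20.2] 115 [ 0.635 -0.045  0.029] [ 0.607 -0.057  0.014] [ 0.656 -0.037  0.061]
top pad_b 0.6 [231.8, 239.3, 26.1, 20.4] 314 [0.35  0.166 0.03 ] [0.324 0.142 0.007] [0.37  0.192 0.05 ]
top timer 0.74 [287.8, 231.8, 25.0, 23.5] 406 [0.366 0.012 0.021] [ 0.338 -0.015  0.014] [0.392 0.037 0.034]
top blade_box 0.63 [259.5, 238.3, 28.3, 19.8] 457 [0.357 0.085 0.017] [0.331 0.055 0.014] [0.383 0.115 0.021]
top solvent_bottle 0.81 [135.8, 181.0, 46.6, 28.1] 639 [0.486 0.361 0.11 ] [0.459 0.343 0.024] [0.514 0.39  0.167]
scene plate_a_center 0.92 [328.4, 167.2, 30.3, 30.5] 742 [ 0.482 -0.052  0.037] [ 0.478 -0.097  0.004] [ 0.488 -0.013  0.063]
scene plate_a_center 0.45 [178.7, 207.8, 14.8, 13.0] 158 [0.541 0.316 0.02 ] [0
[... 230 characters left out ...]
58 0.024] [0.648 0.094 0.062]
scene lever_0 0.54 [303.8, 149.1, 12.3, 16.8] 93 [ 0.611 -0.042  0.033] [ 0.605 -0.055  0.026] [ 0.65  -0.037  0.059]
scene lever_0 0.52 [226.9, 165.0, 4.6, 19.8] 89 [0.607 0.192 0.039] [0.604 0.176 0.026] [0.648 0.198 0.062]
scene pad_b 0.72 [276.2, 234.5, 24.7, 32.7] 482 [0.332 0.165 0.031] [0.322 0.14  0.006] [0.349 0.181 0.051]
scene timer 0.7 [337.7, 216.3, 26.2, 25.8] 528 [0.352 0.018 0.022] [ 0.334 -0.013  0.008] [0.38  0.038 0.035]
scene blade_box 0.58 [297.8, 227.0, 37.1, 26.2] 787 [0.352 0.092 0.019] [0.325 0.052 0.001] [0.385 0.122 0.02 ]
scene spare_knob 0.6 [179.0, 210.4, 13.0, 9.7] 169 [0.541 0.316 0.02 ] [0.531 0.3   0.001] [0.571 0.33  0.023]
1.0
```

View pics/scenez.png

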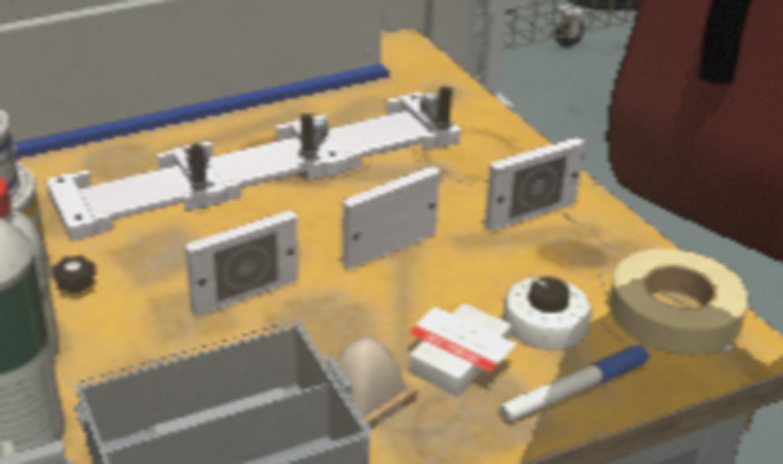

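View pics/topz.png

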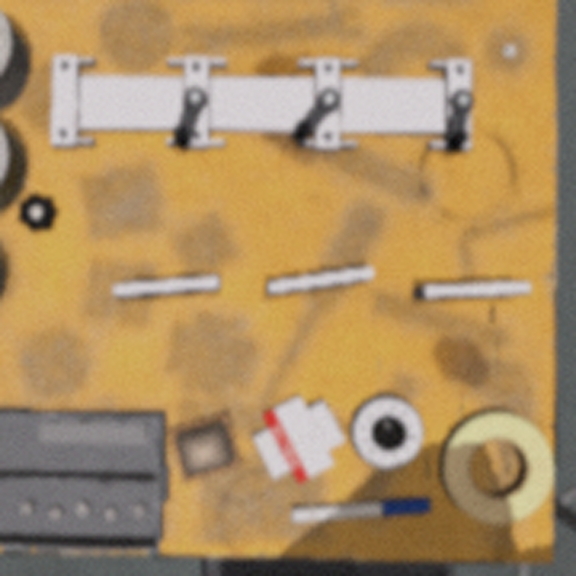

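```bash
python3 - <<'E'
import numpy as np
from h import *
W=np.load("topW.npy"); S=np.load("sceneW.npy")
for A,nm in ((W,"top"),(S,"scene")):
  for (y0,y1) in ((-0.12,0.015),(0.02,0.135),(0.145,0.26)):
    m=(A[...,0]>0.44)&(A[...,0]<0.55)&(A[...,1]>y0)&(A[...,1]<y1)&(A[...,2]>(0.05 if nm=="top" else 0.015))&(A[...,2]<0.08)
    p=A[m]
    if len(p)<10: print(len(p)); continue
    c=p[:,:2].mean(0); u,s,vt=np.linalg.svd(p[:,:2]-c)
    d=vt[0]*np.sign(vt[0,1]); t=(p[:,:2]-c)@d; w=(p[:,:2]-c)@np.array([d[1],-d[0]])
    print(nm,len(p),c.round(4),"ang from y",np.degrees(np.arctan2(-d[0],d[1])).round(2),"ext",t.min().round(3),t.max().round(3),"thick",np.percentile(w,[2,98]).round(4),"mid",(c+d*(t.min()+t.max())/2).round(4),"z",np.percentile(p[:,2],[2,50,98]).round(3))
# rack
for A,nm in ((W,"top"),):
  m=(A[...,0]>0.58)&(A[...,0]<0.72)&(A[...,1]>-0.1)&(A[...,1]<0.34)&(A[...,2]>0.004)&(A[...,2]<0.022)
  cnt=m.astype(np.uint8)
  p=A[m][:,:2].astype(np.float32)
  r=cv2.minAreaRect(p*1000); print(r)
  # handles
  m=(A[...,0]>0.56)&(A[...,0]<0.72)&(A[...,1]>-0.1)&(A[...,1]<0.34)&(A[...,2]>0.05)&(A[...,2]<0.07)
  p=A[m]
  for i in range(3):
    q=p[(np.abs(p[:,1]-(-0.05+0.115*i))<0.05)]
    print(i,len(q),q.mean(0).round(4),q.min(0).round(3),q.max(0).round(3))
E
```

```text
top 133 [ 0.4857 -0.0556] ang from y 3.8 ext -0.044 0.043 thick [-0.0046  0.005 ] mid [ 0.4857 -0.0559] z [0.053 0.061 0.064]
top 130 [0.4909 0.0721] ang from y 10.08 ext -0.043 0.043 thick [-0.0047  0.0048] mid [0.491 0.072] z [0.055 0.061 0.064]
top 135 [0.4831 0.1991] ang from y 5.74 ext -0.043 0.044 thick [-0.0048  0.005 ] mid [0.4831 0.1995] z [0.053 0.061 0.064]
scene 615 [ 0.4821 -0.0532] ang from y 2.97 ext -0.048 0.041 thick [-0.0031  0.0076] mid [ 0.4823 -0.0567] z [0.016 0.043 0.064]
scene 651 [0.487  0.0746] ang from y 9.33 ext -0.048 0.042 thick [-0.0027  0.007 ] mid [0.4875 0.0718] z [0.016 0.043 0.064]
scene 783 [0.4792 0.2012] ang from y 5.36 ext -0.046 0.042 thick [-0.0029  0.0074] mid [0.4794 0.1993] z [0.017 0.043 0.064]
((648.2215576171875, 120.13558959960938), (132.42613220214844, 438.158935546875), 0.016711561009287834)
0 19 [ 0.612  -0.0416  0.0589] [ 0.607 -0.048  0.051] [ 0.618 -0.036  0.061]
1 17 [0.6177 0.0891 0.0589] [0.613 0.085 0.053] [0.623 0.093 0.063]
2 19 [0.61   0.1915 0.0581] [0.605 0.186 0.051] [0.616 0.196 0.063]
```

Etched faces: plates at y≈-0.056 and y≈0.199 face the robot. The plate at y≈0.072 faces the rack. Lever 1 (near pixel (318,115) of the zoomed top view) is only partly open. I'll fit the rack pose next.

```bash
python3 - <<'E'
from h import *
from scipy.optimize import differential_evolution
W=np.load("topW.npy"); im,d=cams.snapshot("top"); 
W2=[W]
for _ in range(4):
    im,d=cams.snapshot("top"); W2.append(cloud("top",d))
W=np.nanmedian(np.stack(W2),0); np.save("topWm.npy",W)
m=(W[...,0]>0.57)&(W[...,0]<0.73)&(W[...,1]>-0.12)&(W[...,1]<0.33)
p=W[m]
hi=(p[:,2]>0.0125)&(p[:,2]<0.024); lo=(p[:,2]>0.0045)&(p[:,2]<0.011); g=p[:,2]<0.003
for nm,q in (("hi",p[hi]),("lo",p[lo])): print(nm,len(q),np.percentile(q,[1,99],axis=0).round(3).tolist())
# spine fit: lo points edges; long axis by regression of lo
q=p[lo]
def cost(v):
    cx,cy,a=v; c,s=np.cos(a),np.sin(a)
    X=(p[:,0]-cx)*c+(p[:,1]-cy)*s; Y=-(p[:,0]-cx)*s+(p[:,1]-cy)*c
    spine=(abs(X)<.024)&(abs(Y)<.1615)
    ends=(abs(X)<.040)&(abs(Y)>.1615+0)&(abs(Y)<.185)
    mids=(abs(X)<.040)&((abs(abs(Y)-.0575)<.011))
    mod=spine|ends|mids
    return -(np.sum(mod&(p[:,2]>.0045))-np.sum(mod&(p[:,2]<.003)))
r=differential_evolution(cost,[(0.62,.68),(.09,.15),(-.1,.1)],seed=0,tol=1e-8,popsize=40)
print(r.x,r.fun)
cx,cy,a=r.x;c,s=np.cos(a),np.sin(a)
X=(p[:,0]-cx)*c+(p[:,1]-cy)*s; Y=-(p[:,0]-cx)*s+(p[:,1]-cy)*c
k=(p[:,2]>.0045)&(p[:,2]<.024)
img=np.zeros((120,420,3),np.uint8)+60
for x,y,z in zip(X,Y,p[:,2]):
    i,j=int(60-x*1000),int(210-y*1000)
    if 0<=i<120 and 0<=j<420: cv2.circle(img,(j,i),1,(0,0,0) if z<.0045 else (255,0,0) if z<.0115 else (0,255,0) if z<.024 else (0,0,255),-1)
cv2.rectangle(img,(25,20),(395,100),(255,255,255),1)
cv2.imwrite("pics/rackfit.png",cv2.resize(img,None,fx=1.9,fy=1.9,interpolation=cv2.INTER_NEAREST))
for sgn in (1,-1):
    e=k&(abs(X)<.038)
    print("Y ext",np.percentile(Y[k&(abs(X)<.036)],[0.5,99.5]).round(4))
for y0 in (-.172,-.0575,.0575,.172):
    e=k&(abs(Y-y0)<.008); print(y0,"X ext",np.percentile(X[e],[1,99]).round(4))
for y0 in (-.115,0,.115):
    e=k&(abs(Y-y0)<.03); print(y0,"spine X ext",np.percentile(X[e],[2,98]).round(4), np.median(p[e,2]).round(4))
E
```

```text
hi 745 [[0.607, -0.06, 0.013], [0.687, 0.306, 0.019]]
lo 1713 [[0.609, -0.036, 0.005], [0.68, 0.285, 0.01]]
[0.64812142 0.12377909 0.01194887] -2537.0
Y ext [-0.1838  0.1821]
Y ext [-0.1838  0.1821]
-0.172 X ext [-0.0399  0.0389]
-0.0575 X ext [-0.0401  0.0372]
0.0575 X ext [-0.04    0.0388]
0.172 X ext [-0.0404  0.0374]
-0.115 spine X ext [-0.0227  0.0231] 0.007
0 spine X ext [-0.0239  0.0214] 0.0072
0.115 spine X ext [-0.0224  0.0232] 0.0073
```

View pics/rackfit.png

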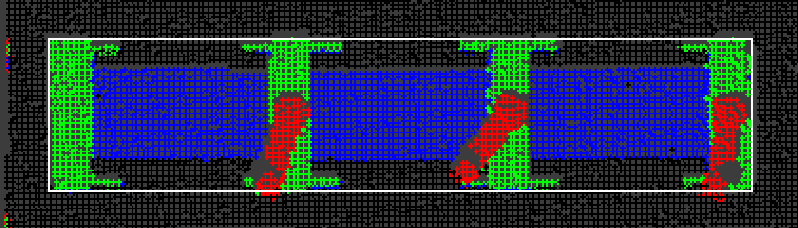

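```bash
cat >> h.py <<'E'
from scipy.spatial.transform import Rotation as Ro
def Rof(rpy): return Ro.from_euler("xyz",rpy)
def plan(target,yaw_deg=None,step=40.,n=5,jaw=0.,show=True):
    """rows from measured pose to target (world), straight, tool down"""
    s=robot.state(); p=np.array(s["position"]); R=Rof(s["tcp_rot"])
    G=Ro.from_euler("xyz",[np.pi,0,np.radians(yaw_deg)]) if yaw_deg is not None else R
    rows=[]
    for i in range(n):
        dv=np.array(target)-p; L=np.linalg.norm(dv)*1000
        rv=(R.inv()*G).as_rotvec(degrees=True); A=np.linalg.norm(rv)
        if L<0.4 and A<0.2: break
        mv=dv*min(1,step/max(L,1e-9)); rt=rv*min(1,10/max(A,1e-9))
        t=np.round(R.inv().apply(mv)*1000/40,2); r=np.round(rt/10,2)
        rows.append([*r.tolist(),*t.tolist(),jaw])
        p=p+R.apply(t*.04); R=R*Ro.from_rotvec(r*10,degrees=True)
    if show:
        print("t",round(s["clock"],2),"pos",np.round(s["position"],4),"rpy",np.round(np.degrees(s["tcp_rot"]),1),"F",np.round(s["ft_force"],1),"w",round(s["gripper_width"],3),"q",np.round(s["qpos"],2))
        print("["+",".join(str([0 if abs(x)<1e-9 else x for x in r]).replace(" ","") for r in rows)+"]")
        print("end",p.round(4),"left",round(float(np.linalg.norm(np.array(target)-p)*1000),1))
    return rows
E
python3 -c "
from h import *
plan([.415,-.057,.15],94,56)"
```

```text
t 1.25 pos [ 0.2718 -0.5628  0.1951] rpy [180.   -0.   25.8] F [ 0.  -0.5 -0.5] w 1.001 q [-1.23  0.22  1.61  0.    1.31 -0.11]
[[0,0,-1.0,0.93,-1.04,0.12,0],[0,0,-1.0,1.09,-0.87,0.12,0],[0,0,-1.0,1.23,-0.66,0.12,0],[0,0,-1.0,1.32,-0.44,0.12,0],[0,0,-1.0,1.38,-0.21,0.12,0]]
end [ 0.3478 -0.2945  0.1711] left 247.7
```

Request:
arm_command --commands '[[[0,0,-1,0.66,-0.74,0,0],[0,0,-1,0.78,-0.62,0,0],[0,0,-1,0.87,-0.47,0,0],[0,0,-1,0.94,-0.31,0,0],[0,0,-1,0.98,-0.15,0,0]]]'

```text
clock: 1.88
position: [0.3246, -0.3693, 0.1952]
tcp_rot: [3.14, 0.002, 1.346]
ft_force: [-0.1, -0.0, 0.5]
gripper_width: 0.006
```

```bash
python3 -c "
from h import *
plan([.415,-.057,.15],94,40)"
```

```text
t 1.88 pos [ 0.3246 -0.3693  0.1952] rpy [1.799e+02 1.000e-01 7.710e+01] F [-0.1 -0.   0.5] w 0.006 q [-0.99 -0.07  1.92  0.    1.29 -0.77]
[[0.01,0.01,-1.0,0.99,0.06,0.14,0],[0,0,-0.69,0.96,0.23,0.14,0],[0,0,0,0.93,0.34,0.14,0],[0,0,0,0.93,0.34,0.14,0],[0,0,0,0.93,0.34,0.14,0]]
end [ 0.3797 -0.1791  0.1671] left 128.3
```

Request:
arm_command --commands '[[[0,0,-1,0.99,0.06,0.14,0],[0,0,-0.69,0.96,0.23,0.14,0],[0,0,0,0.93,0.34,0.14,0],[0,0,0,0.93,0.34,0.14,0],[0,0,0,0.93,0.34,0.14,0]]]'

```text
clock: 2.5
position: [0.3804, -0.1734, 0.1679]
tcp_rot: [3.136, 0.006, 1.651]
ft_force: [-0.5, -0.4, 0.3]
gripper_width: 0.001
```

```bash
python3 -c "
from h import *
plan([.43,-.057,.12],94,40)"
```

```text
t 2.5 pos [ 0.3804 -0.1734  0.1679] rpy [179.7   0.3  94.6] F [-0.5 -0.4  0.3] w 0.001 q [-0.59 -0.23  2.11 -0.    1.25 -0.67]
[[0.03,0.03,0.06,0.83,0.43,0.35,0],[0,0,0,0.83,0.43,0.35,0],[0,0,0,0.83,0.42,0.36,0],[0,0,0,0.33,0.17,0.13,0]]
end [ 0.4302 -0.0568  0.1202] left 0.3
```

Request:
arm_command --commands '[[[0.03,0.03,0.06,0.83,0.43,0.35,0],[0,0,0,0.83,0.43,0.35,0],[0,0,0,0.83,0.42,0.36,0],[0,0,0,0.33,0.17,0.5,0],[0,0,0,0,0,0.9,0]]]'

```text
clock: 3.12
position: [0.4368, -0.0518, 0.0717]
tcp_rot: [3.129, 0.006, 1.645]
ft_force: [0.8, -0.7, -0.4]
gripper_width: -0.002
```

```bash
python3 - <<'E'
from h import *
plan([.445,-.057,.05],94,40)
im,d=cams.snapshot("scene"); cv2.imwrite("pics/s1.png",cv2.resize(im[120:280,160:430],None,fx=2.9,fy=2.9))
E
```

```text
t 3.12 pos [ 0.4368 -0.0518  0.0717] rpy [179.3   0.3  94.2] F [ 0.8 -0.7 -0.4] w -0.002 q [-0.28 -0.04  2.15 -0.    1.02 -0.35]
[[0.07,0.03,0.02,-0.14,0.19,0.55,0]]
end [ 0.4451 -0.057   0.0498] left 0.2
```

View pics/s1.png

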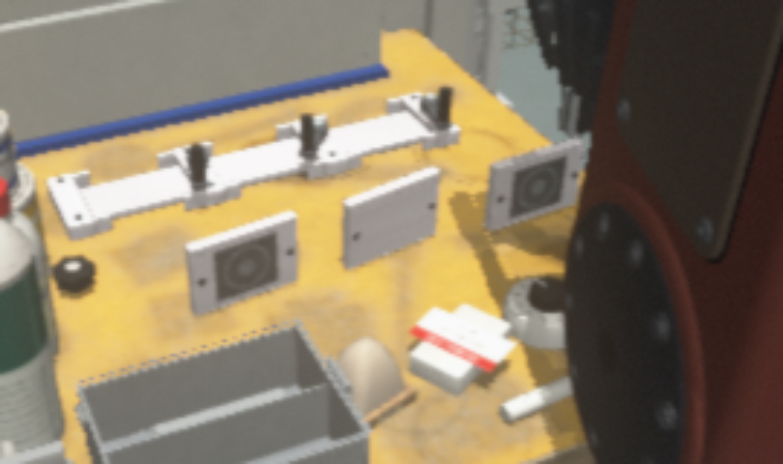

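Request:
arm_command --commands '[[[0.07,0.03,0,-0.14,0.1,0.5,0],[0,0,0,0,0.15,0.05,0],[0,0,0,0,0.12,0,0],[0,0,0,0,0.1,0,0],[0,0,0,0,0.1,0,0]]]'

```text
clock: 3.8
position: [0.4568, -0.055, 0.0463]
tcp_rot: [-3.134, -0.003, 1.643]
ft_force: [-0.5, 0.8, 0.8]
gripper_width: -0.001
```

```bash
python3 - <<'E'
from h import *
plan([.475,-.057,.05],94,4)
im,d=cams.snapshot("scene"); cv2.imwrite("pics/s2.png",cv2.resize(im[120:280,160:430],None,fx=2.9,fy=2.9))
E
```

```text
t 3.8 pos [ 0.4568 -0.055   0.0463] rpy [-179.5   -0.2   94.2] F [-0.5  0.8  0.8] w -0.001 q [-0.27  0.06  2.1  -0.    0.99 -0.34]
[[-0.05,-0.02,0.02,-0.02,0.1,-0.02,0],[0,0,0,-0.02,0.1,-0.02,0],[0,0,0,-0.02,0.1,-0.02,0],[0,0,0,-0.01,0.1,-0.02,0],[0,0,0,-0.01,0.05,-0.01,0]]
end [ 0.475  -0.0569  0.0499] left 0.2
```

View pics/s2.png

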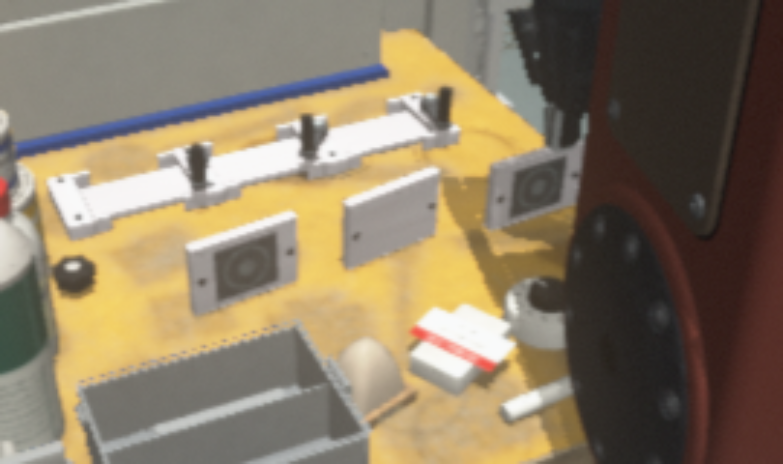

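```bash
python3 - <<'E'
from h import *
for X in ([.457,-.055,.046],[.457,-.055,.08],[.4857,-.056,.062],[.4857,-.1,.062],[.54,-.055,.05]):
    q=proj("scene",X); t=proj("top",X); print(X,((q-[160,120])*2.9).round(),t.round())
im,d=cams.snapshot("top"); cv2.imwrite("pics/t2.png",cv2.resize(im[110:290,180:360],None,fx=3.2,fy=3.2,interpolation=cv2.INTER_CUBIC))
E
```

```text
[0.457, -0.055, 0.046] [552. 187.] [327. 211.]
[0.457, -0.055, 0.08] [557. 151.] [330. 211.]
[0.4857, -0.056, 0.062] [535. 152.] [329. 200.]
[0.4857, -0.1, 0.062] [581. 141.] [345. 200.]
[0.54, -0.055, 0.05] [497. 134.] [328. 180.]
```

View pics/t2.png

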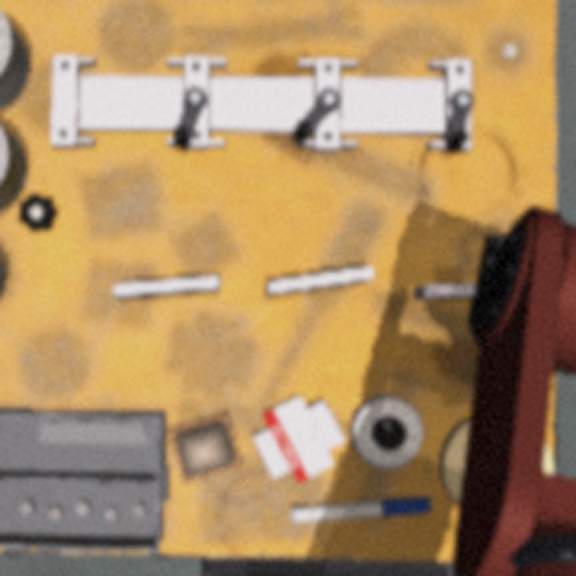

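```bash
python3 - <<'E'
from h import *
im,d=cams.snapshot("scene"); W=cloud("scene",d)
for v in range(150,185,2):
    print(v,[W[v,u].round(3).tolist() for u in (350,353,356)])
cv2.imwrite("pics/s3.png",cv2.resize(im[110:210,310:400],None,fx=6,fy=6,interpolation=cv2.INTER_CUBIC))
E
```

```text
150 [[0.462, -0.045, 0.135], [0.451, -0.045, 0.141], [0.444, -0.047, 0.144]]
152 [[0.46, -0.045, 0.132], [0.449, -0.044, 0.137], [0.443, -0.047, 0.139]]
154 [[0.461, -0.046, 0.126], [0.448, -0.044, 0.133], [0.443, -0.048, 0.135]]
156 [[0.461, -0.046, 0.121], [0.448, -0.045, 0.128], [0.445, -0.05, 0.128]]
158 [[0.459, -0.046, 0.117], [0.452, -0.049, 0.12], [0.442, -0.049, 0.125]]
160 [[0.457, -0.045, 0.113], [0.452, -0.049, 0.115], [0.446, -0.053, 0.117]]
162 [[0.456, -0.045, 0.108], [0.45, -0.048, 0.111], [0.444, -0.052, 0.113]]
164 [[0.457, -0.047, 0.103], [0.449, -0.049, 0.106], [0.445, -0.053, 0.108]]
166 [[0.455, -0.046, 0.099], [0.449, -0.049, 0.101], [0.446, -0.055, 0.102]]
168 [[0.45, -0.043, 0.097], [0.448, -0.049, 0.097], [0.449, -0.058, 0.094]]
170 [[0.452, -0.045, 0.09], [0.448, -0.049, 0.092], [0.453, -0.062, 0.086]]
172 [[0.482, -0.068, 0.063], [0.483, -0.078, 0.06], [0.484, -0.088, 0.056]]
174 [[0.484, -0.071, 0.056], [0.481, -0.077, 0.055], [0.481, -0.086, 0.053]]
176 [[0.481, -0.069, 0.052], [0.483, -0.08, 0.048], [0.484, -0.089, 0.045]]
178 [[0.482, -0.071, 0.045], [0.482, -0.08, 0.043], [0.484, -0.09, 0.039]]
180 [[0.481, -0.071, 0.04], [0.484, -0.082, 0.035], [0.482, -0.089, 0.035]]
182 [[0.482, -0.073, 0.033], [0.481, -0.081, 0.032], [0.485, -0.093, 0.026]]
184 [[0.484, -0.075, 0.026], [0.485, -0.084, 0.023], [0.484, -0.093, 0.021]]
```

View pics/s3.png

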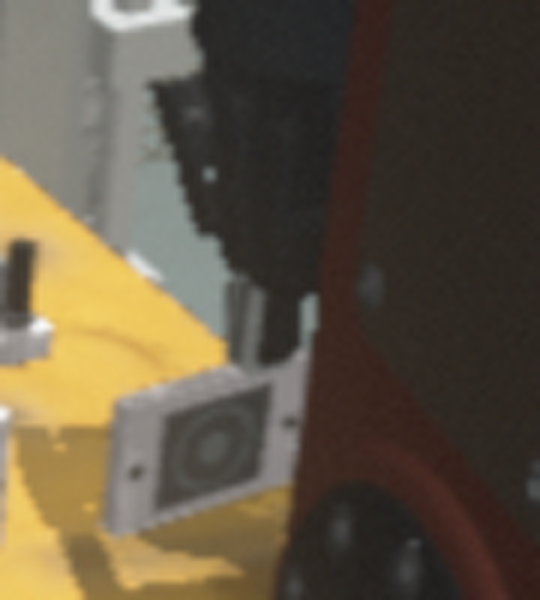

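Request:
arm_command --commands '[[[0,0,0,0,0,-0.5,0],[0,0,0,0.5,-0.5,-0.9,0],[0,0,0,0.8,-0.3,-0.5,0]]]'

```text
clock: 4.32
position: [0.4193, -0.0054, 0.1229]
tcp_rot: [-3.128, -0.004, 1.64]
ft_force: [1.2, 1.4, -0.5]
gripper_width: -0.001
```

```bash
python3 - <<'E'
from h import *
s=robot.state(); print(np.round(s["position"],4),s["clock"])
im,d=cams.snapshot("scene"); W=cloud("scene",d)
q=proj("scene",s["position"]); print(q,(q-[290,90])*5)
cv2.imwrite("pics/s4.png",cv2.resize(im[90:210,290:420],None,fx=5,fy=5,interpolation=cv2.INTER_CUBIC))
u=int(q[0])
for v in range(140,185,3): print(v,[W[v,k].round(3).tolist() for k in (u-3,u,u+3)])
E
```

```text
[ 0.4193 -0.0054  0.1229] 4.325
[344.56385182 168.16011321] [272.81925912 390.80056604]
140 [[0.428, 0.005, 0.186], [0.418, 0.005, 0.19], [0.413, 0.002, 0.192]]
143 [[0.426, 0.006, 0.18], [0.418, 0.004, 0.184], [0.413, 0.001, 0.185]]
146 [[0.426, 0.005, 0.174], [0.417, 0.005, 0.178], [0.413, 0.0, 0.179]]
149 [[0.424, 0.006, 0.168], [0.415, 0.005, 0.172], [0.411, 0.001, 0.173]]
152 [[1.736, -0.938, -0.704], [0.414, 0.005, 0.166], [0.414, -0.003, 0.164]]
155 [[1.72, -0.929, -0.716], [1.709, -0.945, -0.715], [1.708, -0.969, -0.72]]
158 [[1.678, -0.902, -0.711], [1.68, -0.927, -0.718], [1.672, -0.945, -0.718]]
161 [[1.651, -0.885, -0.715], [1.644, -0.903, -0.716], [1.635, -0.92, -0.716]]
164 [[0.608, -0.132, 0.001], [1.613, -0.883, -0.717], [1.593, -0.892, -0.709]]
167 [[0.593, -0.122, 0.003], [0.59, -0.13, 0.002], [0.589, -0.138, 0.001]]
170 [[0.579, -0.113, 0.003], [0.577, -0.121, 0.002], [0.574, -0.129, 0.002]]
173 [[0.485, -0.046, 0.064], [0.483, -0.052, 0.063], [0.482, -0.06, 0.062]]
176 [[0.481, -0.044, 0.059], [0.483, -0.054, 0.055], [0.481, -0.061, 0.054]]
179 [[0.48, -0.044, 0.051], [0.481, -0.054, 0.048], [0.482, -0.062, 0.045]]
182 [[0.48, -0.045, 0.042], [0.48, -0.054, 0.04], [0.483, -0.064, 0.035]]
```

View pics/s4.png

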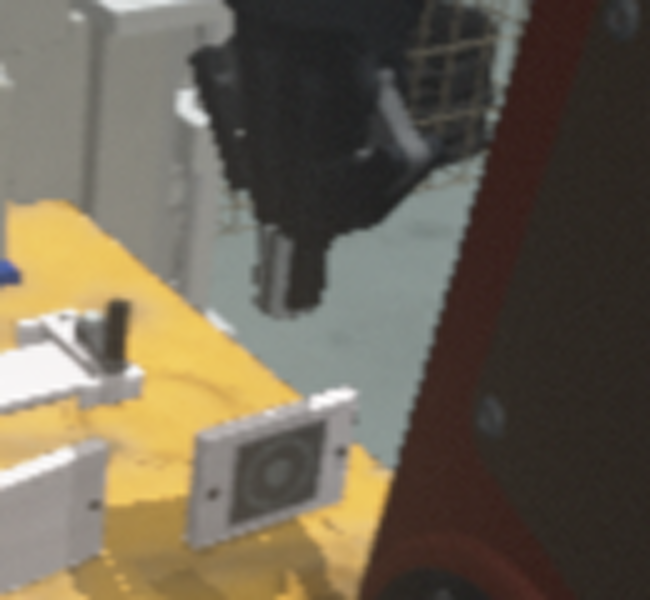

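Request:
arm_command --commands '[[[0,0,0,0,0.3,0.9,0],[0,0,0,0,0,0.9,0],[0,0,0,0,0,0.4,0],[0,0,0,0,0,0.2,0],[0,0,0,0,0,0,0]]]'

```text
clock: 5.0
position: [0.4321, -0.0001, 0.0289]
tcp_rot: [-3.137, -0.005, 1.645]
ft_force: [0.5, 0.2, 0.6]
gripper_width: -0.0
```

```bash
python3 - <<'E'
from h import *
s=robot.state(); print(np.round(s["position"],4),s["clock"],np.degrees(s["tcp_rot"]).round(1))
im,d=cams.snapshot("scene"); W=cloud("scene",d)
q=proj("scene",s["position"]); print(q,(q-[290,90])*5)
cv2.imwrite("pics/s5.png",cv2.resize(im[130:240,290:420],None,fx=5,fy=5,interpolation=cv2.INTER_CUBIC))
E
```

```text
[ 4.321e-01 -1.000e-04  2.890e-02] 5.0 [-179.7   -0.3   94.3]
[334.81604308 202.17860066] [224.0802154  560.89300329]
```

View pics/s5.png

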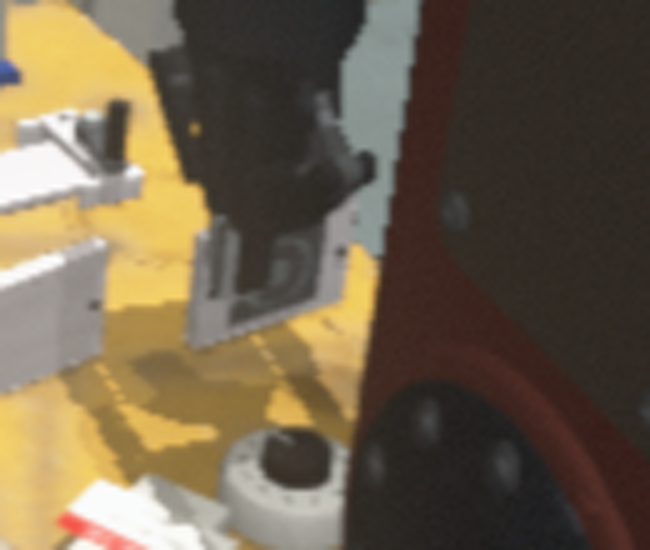

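Request:
arm_command --commands '[[[0,0,0,0,0,0.3,0],[0,0,0,0,0,0.15,0],[0,0,0,0,0,0.1,0],[0,0,0,0,0,0.1,0]]]'

```text
clock: 5.55
position: [0.4347, -0.0006, 0.0037]
tcp_rot: [3.141, -0.004, 1.645]
ft_force: [-0.0, 0.3, -0.2]
gripper_width: -0.003
```

Request:
arm_command --commands '[[[0,0,0,0,0,0.08,0],[0,0,0,0,0,0,0]]]'

```text
clock: 5.8
position: [0.4344, -0.0005, -0.0]
tcp_rot: [-3.142, -0.004, 1.645]
ft_force: [-1.3, 1.4, 0.0]
gripper_width: 0.003
```

Request:
arm_command --commands '[[[0,0,0,0,0,0.1,0],[0,0,0,0,0,0,0]]]'

```text
clock: 6.05
position: [0.4347, -0.0005, -0.0041]
tcp_rot: [3.141, -0.004, 1.645]
ft_force: [-0.3, -0.3, -0.9]
gripper_width: 0.0
```

Request:
arm_command --commands '[[[0,0,0,0,0,0.1,0],[0,0,0,0,0,0,0]]]'

```text
clock: 6.3
position: [0.4348, -0.0005, -0.0083]
tcp_rot: [3.141, -0.004, 1.645]
ft_force: [-1.1, 0.3, 0.0]
gripper_width: 0.001
```

```bash
python3 - <<'E'
from h import *
s=robot.state(); print(np.round(s["position"],4),s["clock"],np.degrees(s["tcp_rot"]).round(1),s["ft_force"])
im,d=cams.snapshot("scene"); W=cloud("scene",d)
cv2.imwrite("pics/s6.png",cv2.resize(im[130:240,290:420],None,fx=5,fy=5,interpolation=cv2.INTER_CUBIC))
E
```

```text
[ 0.4348 -0.0005 -0.0083] 6.3 [180.   -0.2  94.3] [-1.06122714  0.34753866  0.03550131]
```

View pics/s6.png

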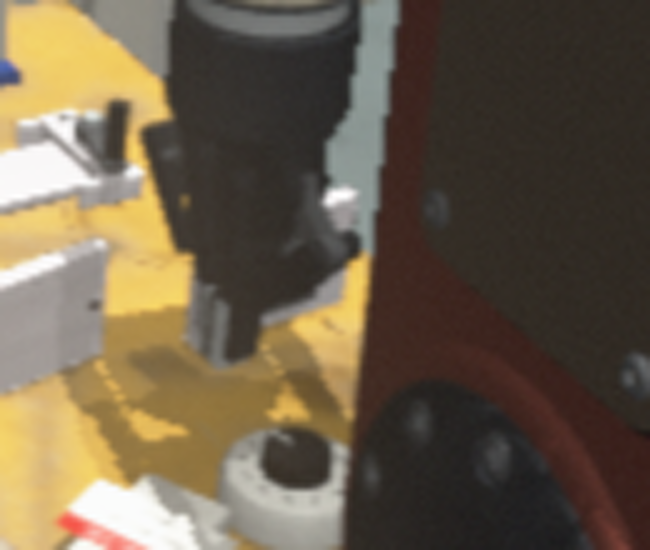

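Request:
arm_command --commands '[[[0,0,0,0,0,0.4,0],[0,0,0,0,0,0.1,0],[0,0,0,0,0,0.08,0],[0,0,0,0,0,0,0]]]'

```text
clock: 6.85
position: [0.4364, -0.0006, -0.0309]
tcp_rot: [3.138, -0.003, 1.645]
ft_force: [0.3, -1.0, 0.2]
gripper_width: -0.001
```

Request:
arm_command --commands '[[[0,0,0,0,0,0.05,0],[0,0,0,0,0,0,0]]]'

```text
clock: 7.1
position: [0.437, -0.0007, -0.0324]
tcp_rot: [3.137, -0.003, 1.645]
ft_force: [-0.1, -1.0, 0.0]
gripper_width: 0.0
```

Request:
arm_command --commands '[[[0,0,0,0,0,0.05,0],[0,0,0,0,0,0,0]]]'

```text
clock: 7.35
position: [0.4373, -0.0008, -0.0343]
tcp_rot: [3.136, -0.003, 1.645]
ft_force: [-0.2, 0.6, 0.5]
gripper_width: -0.001
```

Request:
arm_command --commands '[[[0.02,0,0,0,0,0.05,0],[0,0,0,0,0,0,0]]]'

```text
clock: 7.6
position: [0.4377, -0.0008, -0.0361]
tcp_rot: [3.14, -0.003, 1.645]
ft_force: [0.1, -0.0, 0.3]
gripper_width: 0.003
```

Request:
arm_command --commands '[[[0,0,0,0,0,0.05,0],[0,0,0,0,0,0,0]]]'

```text
clock: 7.85
position: [0.4383, -0.0009, -0.0357]
tcp_rot: [3.141, -0.003, 1.646]
ft_force: [0.7, -0.4, 0.4]
gripper_width: -0.0
```

Request:
arm_command --commands '[[[0,0,0,0,0,0.03,0],[0,0,0,0,0,0,0]]]'

```text
clock: 8.1
position: [0.4386, -0.001, -0.0361]
tcp_rot: [-3.141, -0.003, 1.646]
ft_force: [-2.0, 0.7, 0.5]
gripper_width: 0.0
```

Request:
arm_command --commands '[[[0,0,0,0,0,0.03,0],[0,0,0,0,0,0,0]]]'

```text
clock: 8.35
position: [0.4386, -0.0009, -0.0361]
tcp_rot: [-3.14, -0.003, 1.646]
ft_force: [0.0, 0.1, 0.2]
gripper_width: -0.002
```

```bash
python3 - <<'E'
from h import *
s=robot.state(); print({k:np.round(v,3).tolist() for k,v in s.items()})
im,d=cams.snapshot("scene"); W=cloud("scene",d)
cv2.imwrite("pics/s7.png",cv2.resize(im[130:250,270:400],None,fx=5,fy=5,interpolation=cv2.INTER_CUBIC))
E
```

```text
{'clock': 8.35, 'qpos': [-0.165, 0.181, 2.173, 0.004, 0.79, -0.242], 'joint_vel': [0.001, -0.004, -0.001, 0.001, 0.005, 0.0], 'effort': [-0.0, -28.353, -20.706, 0.013, 0.008, -0.001], 'position': [0.439, -0.001, -0.036], 'tcp_rot': [-3.14, -0.003, 1.646], 'ft_force': [0.04, 0.054, 0.151], 'torque': [-0.013, 0.024, -0.008], 'gripper_width': -0.002}
```

View pics/s7.png

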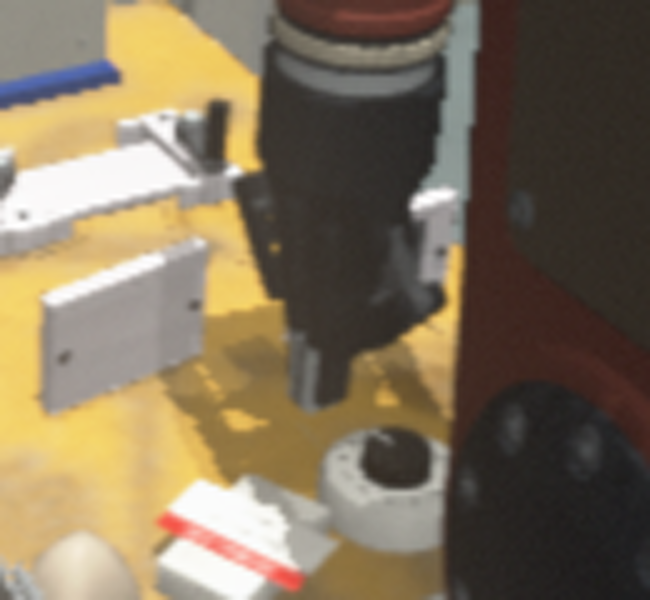

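```bash
python3 - <<'E'
from h import *
for z in (0,.005,.01): print(z,proj("scene",[.438,-.001,z]),proj("scene",[.438,.010,z]))
Ws=[]
for i in range(3):
    im,d=cams.snapshot("scene"); Ws.append(cloud("scene",d))
W=np.nanmedian(Ws,0)
for v in range(200,216): print(v,[W[v,k].round(3).tolist() for k in (329,331,334,337)])
E
```

```text
0 [332.58729096 210.92054966] [328.40963161 212.11809725]
0.005 [332.78481168 209.17375306] [328.59428171 210.36853015]
0.01 [332.98362012 207.41556839] [328.78014025 208.60751318]
200 [[0.441, 0.01, 0.032], [0.435, 0.009, 0.036], [0.429, 0.005, 0.038], [0.411, 0.01, 0.051]]
201 [[0.44, 0.01, 0.03], [0.435, 0.009, 0.033], [0.428, 0.005, 0.037], [0.412, 0.009, 0.048]]
202 [[0.441, 0.01, 0.027], [0.432, 0.01, 0.033], [0.428, 0.005, 0.034], [0.429, -0.003, 0.031]]
203 [[0.439, 0.011, 0.025], [0.434, 0.008, 0.028], [0.429, 0.004, 0.03], [0.427, -0.002, 0.03]]
204 [[0.441, 0.009, 0.021], [0.433, 0.009, 0.026], [0.427, 0.005, 0.029], [0.428, -0.004, 0.025]]
205 [[0.44, 0.009, 0.019], [0.433, 0.008, 0.023], [0.426, 0.006, 0.027], [0.427, -0.003, 0.024]]
206 [[0.44, 0.009, 0.016], [0.433, 0.008, 0.02], [0.427, 0.005, 0.024], [0.427, -0.004, 0.021]]
207 [[0.438, 0.01, 0.015], [0.434, 0.008, 0.017], [0.426, 0.005, 0.021], [0.428, -0.005, 0.017]]
208 [[0.438, 0.01, 0.012], [0.433, 0.008, 0.015], [0.427, 0.004, 0.018], [0.428, -0.005, 0.014]]
209 [[0.437, 0.01, 0.009], [0.433, 0.007, 0.011], [0.426, 0.004, 0.015], [0.429, -0.006, 0.011]]
210 [[0.437, 0.01, 0.006], [0.432, 0.008, 0.009], [0.427, 0.003, 0.011], [0.436, -0.012, 0.0]]
211 [[0.439, 0.008, 0.002], [0.433, 0.007, 0.006], [0.434, -0.002, 0.002], [0.433, -0.009, 0.001]]
212 [[0.436, 0.01, 0.002], [0.433, 0.006, 0.002], [0.432, -0.001, 0.001], [0.429, -0.007, 0.001]]
213 [[0.432, 0.012, 0.002], [0.432, 0.007, 0.0], [0.429, 0.001, 0.001], [0.425, -0.004, 0.002]]
214 [[0.429, 0.014, 0.003], [0.428, 0.009, 0.001], [0.425, 0.004, 0.002], [0.423, -0.003, 0.001]]
215 [[0.428, 0.015, 0.001], [0.426, 0.011, 0.001], [0.423, 0.005, 0.001], [0.419, -0.001, 0.002]]<stdin>:6: RuntimeWarning: All-NaN slice encountered
```

Request:
arm_command --commands '[[[0,0,0,0,0,0.12,0],[0,0,0,0,0,0,0]]]'

```text
clock: 8.8
position: [0.44, -0.0011, -0.0352]
tcp_rot: [-3.136, -0.004, 1.647]
ft_force: [0.2, -0.4, 0.9]
gripper_width: 0.002
```

```bash
python3 - <<'E'
from h import *
s=robot.state(); print({k:np.round(v,3).tolist() for k,v in s.items()})
E
```

```text
{'clock': 8.8, 'qpos': [-0.164, 0.184, 2.167, 0.003, 0.798, -0.243], 'joint_vel': [0.002, -0.024, -0.021, -0.003, 0.085, 0.0], 'effort': [0.029, -28.986, -20.891, -0.0, 0.199, 0.0], 'position': [0.44, -0.001, -0.035], 'tcp_rot': [-3.136, -0.004, 1.647], 'ft_force': [0.247, -0.387, 0.879], 'torque': [0.018, 0.018, 0.067], 'gripper_width': 0.002}
```

Request:
arm_command --commands '[[[0,0,0,0,0,-0.1,0],[0,0,0,0,0,0,0]]]'

```text
clock: 9.05
position: [0.44, -0.0011, -0.0315]
tcp_rot: [-3.136, -0.004, 1.647]
ft_force: [0.1, 0.2, -0.6]
gripper_width: 0.001
```

```bash
python3 - <<'E'
from h import *
s=robot.state(); print({k:np.round(v,3).tolist() for k,v in s.items()})
E
```

```text
{'clock': 9.05, 'qpos': [-0.164, 0.175, 2.167, 0.003, 0.805, -0.243], 'joint_vel': [-0.002, 0.009, 0.008, -0.0, -0.004, -0.0], 'effort': [0.019, -28.488, -20.871, 0.007, 0.038, 0.0], 'position': [0.44, -0.001, -0.032], 'tcp_rot': [-3.136, -0.004, 1.647], 'ft_force': [0.136, 0.158, -0.589], 'torque': [0.033, 0.005, 0.013], 'gripper_width': 0.001}
```

Request:
arm_command --commands '[[[-0.03,0.02,0,0,0,-1,0],[0,0,0,0,0,-1,0],[0,0,0,0.1,0.5,-0.5,0],[0,0,0,0.1,1,0,0],[0,0,0,0.1,1,0,0]]]'

```text
clock: 9.68
position: [0.5346, 0.0187, 0.0653]
tcp_rot: [-3.131, -0.01, 1.645]
ft_force: [-0.1, 0.1, 0.5]
gripper_width: -0.001
```

```bash
sed -i 's/return W$/return W/' h.py; python3 - <<'E'
from h import *
plan([.55,.01,.04],94)
E
```

```text
t 9.68 pos [0.5346 0.0187 0.0653] rpy [-179.4   -0.6   94.2] F [-0.1  0.1  0.5] w -0.001 q [-0.1   0.19  1.92  0.01  1.05 -0.18]
[[-0.06,-0.06,0.03,-0.25,0.37,0.63,0]]
end [0.5499 0.01   0.0398] left 0.2
```

Request:
arm_command --commands '[[[-0.06,-0.06,0,-0.25,0.37,0.6,0],[0,0,0,0,0,1,0],[0,0,0,0,0,0.5,0],[0,0,0,0,0,0.2,0],[0,0,0,0,0,0,0]]]'

```text
clock: 10.3
position: [0.5529, 0.0102, -0.0322]
tcp_rot: [3.141, 0.001, 1.646]
ft_force: [-0.6, -0.7, 0.6]
gripper_width: 0.003
```

Request:
arm_command --commands '[[[0,0,0,0,0,0.1,0],[0,0,0,0,0,0,0]]]'

```text
clock: 10.55
position: [0.554, 0.0101, -0.0351]
tcp_rot: [3.138, 0.001, 1.646]
ft_force: [-0.6, -0.7, -0.2]
gripper_width: -0.0
```

Request:
arm_command --commands '[[[0,0,0,0,0,0.05,0],[0,0,0,0,0,0,0]]]'

```text
clock: 10.8
position: [0.5556, 0.0099, -0.0356]
tcp_rot: [3.135, 0.002, 1.646]
ft_force: [-0.5, 0.4, 0.1]
gripper_width: 0.001
```

Request:
arm_command --commands '[[[0,0,0,0,0,0.1,0]]]'

```text
clock: 10.92
position: [0.5562, 0.0099, -0.0363]
tcp_rot: [3.137, 0.002, 1.646]
ft_force: [-13.3, 0.3, 37.2]
gripper_width: 0.001
```

```bash
python3 - <<'E'
from h import *
s=robot.state(); print({k:np.round(v,3).tolist() for k,v in s.items()})
im,d=cams.snapshot("scene"); 
s=robot.state(); print({k:np.round(v,3).tolist() for k,v in s.items()})
cv2.imwrite("pics/s8.png",cv2.resize(im[130:240,260:390],None,fx=5,fy=5,interpolation=cv2.INTER_CUBIC))
E
```

```text
{'clock': 10.925, 'qpos': [-0.108, 0.381, 1.904, -0.001, 0.851, -0.183], 'joint_vel': [0.003, 0.016, -0.022, -0.002, 0.034, -0.0], 'effort': [-0.646, -21.891, -17.303, 0.105, -4.051, -0.002], 'position': [0.556, 0.01, -0.036], 'tcp_rot': [3.137, 0.002, 1.646], 'ft_force': [-13.291, 0.29, 37.249], 'torque': [0.248, 2.315, -0.031], 'gripper_width': 0.001}
{'clock': 10.975, 'qpos': [-0.108, 0.381, 1.904, -0.001, 0.851, -0.183], 'joint_vel': [0.001, -0.002, 0.006, 0.002, -0.014, 0.0], 'effort': [-0.294, -29.404, -20.172, 0.076, -2.476, -0.002], 'position': [0.556, 0.01, -0.036], 'tcp_rot': [3.137, 0.002, 1.646], 'ft_force': [-8.585, 1.025, 21.64], 'torque': [0.096, 1.386, 0.006], 'gripper_width': -0.004}
```

View pics/s8.png

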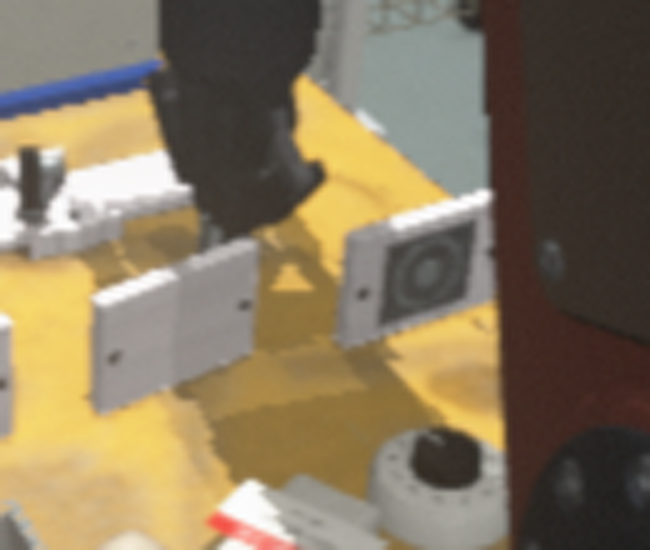

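Request:
arm_command --commands '[[[0,0,0,0,0,-1,0],[0,0,0,0,0,-0.5,0]]]'

```text
clock: 11.22
position: [0.5545, 0.0101, 0.0242]
tcp_rot: [3.14, 0.001, 1.646]
ft_force: [0.5, -0.1, 0.2]
gripper_width: 0.003
```

```bash
python3 - <<'E'
from h import *
plan([.539,.080,.016],100)
E
```

```text
t 11.22 pos [0.5545 0.0101 0.0242] rpy [1.799e+02 1.000e-01 9.430e+01] F [ 0.5 -0.1  0.2] w 0.003 q [-0.11  0.28  1.89 -0.    0.97 -0.18]
[[0.01,0.01,-0.57,0.98,-0.14,0.11,0],[0,0,0,0.8,-0.03,0.09,0]]
end [0.5392 0.0801 0.0162] left 0.3
```

Request:
arm_command --commands '[[[0,0,-0.57,0.98,-0.14,0.11,0],[0,0,0,0.8,-0.03,0.09,0],[0,0,0,0,-0.2,0,0],[0,0,0,0,-0.15,0,0]]]'

```text
clock: 11.72
position: [0.5283, 0.078, 0.0193]
tcp_rot: [3.132, 0.004, 1.748]
ft_force: [-0.3, 0.0, 0.1]
gripper_width: -0.001
```

```bash
python3 - <<'E'
from h import *
plan([.502,.074,.0155],100,5)
im,d=cams.snapshot("scene"); cv2.imwrite("pics/s9.png",cv2.resize(im[130:240,230:360],None,fx=5,fy=5,interpolation=cv2.INTER_CUBIC))
E
```

```text
t 11.72 pos [0.5283 0.078  0.0193] rpy [179.5   0.2 100.2] F [-0.3  0.   0.1] w -0.001 q [ 0.02  0.24  1.95 -0.    0.94 -0.16]
[[0.05,0.02,0.02,0,-0.12,0.02,0],[0,0,0,0,-0.12,0.02,0],[0,0,0,0,-0.12,0.02,0],[0,0,0,0.01,-0.12,0.01,0],[0,0,0,0,-0.12,0.02,0]]
end [0.5046 0.0743 0.0156] left 2.6
```

View pics/s9.png

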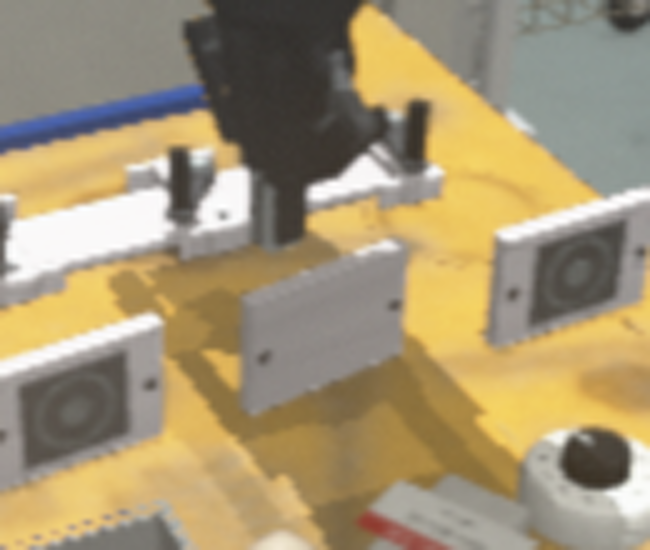

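Request:
arm_command --commands '[[[0,0,0,0,-0.12,0.1,0],[0,0,0,0,-0.12,0,0],[0,0,0,0,-0.12,0,0],[0,0,0,0,-0.12,0,0],[0,0,0,0,-0.12,0,0]]]'

```text
clock: 12.4
position: [0.5029, 0.0711, 0.0146]
tcp_rot: [3.133, 0.004, 1.744]
ft_force: [0.1, -0.3, 0.4]
gripper_width: 0.006
```

```bash
python3 - <<'E'
from h import *
plan([.490,.074,.0155],100,5)
im,d=cams.snapshot("scene"); cv2.imwrite("pics/s10.png",cv2.resize(im[130:240,230:360],None,fx=5,fy=5,interpolation=cv2.INTER_CUBIC))
E
```

```text
t 12.4 pos [0.5029 0.0711 0.0146] rpy [179.5   0.2  99.9] F [ 0.1 -0.3  0.4] w 0.006 q [ 0.    0.2   2.01 -0.    0.92 -0.17]
[[0.05,0.02,-0.01,0.05,-0.12,-0.01,0],[0,0,0,0.05,-0.12,-0.01,0],[0,0,0,0.03,-0.06,0,0]]
end [0.4901 0.0742 0.0153] left 0.3
```

View pics/s10.png

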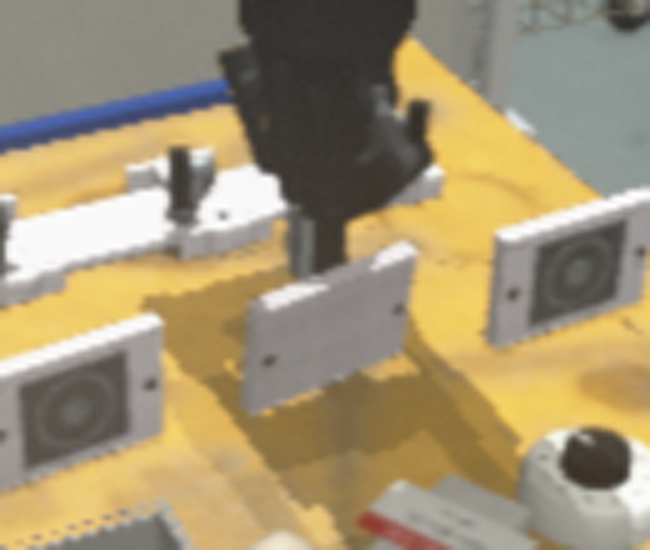

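It is tilting towards the robot. I'll push a little further.

Request:
arm_command --commands '[[[0,0,0,0,-0.12,0,0],[0,0,0,0,-0.12,0,0],[0,0,0,0,-0.12,0,0],[0,0,0,0,0,0,0],[0,0,0,0,0,0,0]]]'

```text
clock: 13.08
position: [0.4867, 0.0686, 0.0144]
tcp_rot: [3.134, 0.004, 1.745]
ft_force: [-0.1, 0.3, -0.1]
gripper_width: -0.003
```

```bash
python3 - <<'E'
from h import *
plan([.490,.074,.0155],100,5)
im,d=cams.snapshot("scene"); cv2.imwrite("pics/s11.png",cv2.resize(im[130:240,230:360],None,fx=5,fy=5,interpolation=cv2.INTER_CUBIC))
E
```

```text
t 13.07 pos [0.4867 0.0686 0.0144] rpy [179.6   0.2 100. ] F [-0.1  0.3 -0.1] w -0.003 q [-0.    0.17  2.05 -0.    0.91 -0.17]
[[0.04,0.02,0,0.09,0.08,-0.02,0],[0,0,0,0.03,0.03,-0.01,0]]
end [0.4902 0.074  0.0156] left 0.2
```

View pics/s11.png

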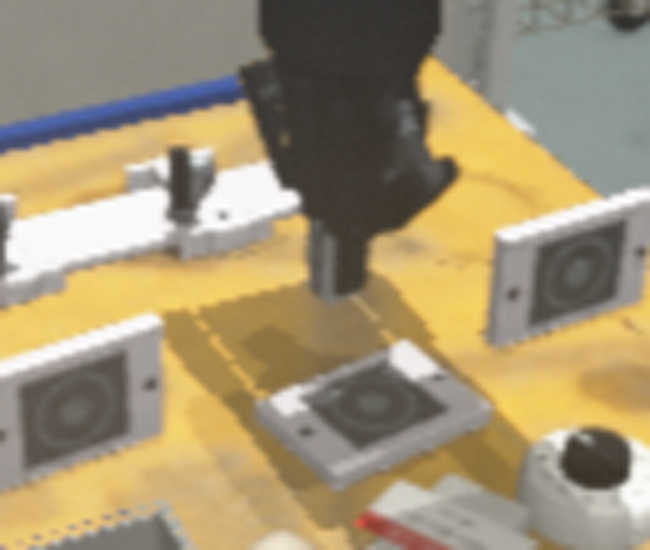

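Request:
arm_command --commands '[[[0,0,0,0,0,-1,0],[0,0,0,0.7,0,-0.3,0]]]'

```text
clock: 13.38
position: [0.4808, 0.0957, 0.0662]
tcp_rot: [3.137, 0.003, 1.742]
ft_force: [1.3, -0.1, 0.4]
gripper_width: -0.001
```

```bash
python3 - <<'E'
from h import *
plan([.432,.195,.060],96)
E
```

```text
t 13.38 pos [0.4808 0.0957 0.0662] rpy [179.7   0.2  99.8] F [ 1.3 -0.1  0.4] w -0.001 q [ 0.06  0.08  2.03 -0.    1.02 -0.11]
[[0.03,0.02,0.38,0.96,-0.28,0.05,0],[0,0,0,0.94,-0.34,0.06,0],[0,0,0,0.72,-0.27,0.04,0]]
end [0.432  0.1951 0.06  ] left 0.1
```

Request:
arm_command --commands '[[[0,0,0.38,0.96,-0.35,0.05,0],[0,0,0,0.94,-0.4,0.06,0],[0,0,0,0.72,-0.2,0.04,0],[0,0,0,0,0,0.6,0],[0,0,0,0,0,0.5,0]]]'

```text
clock: 14.0
position: [0.4343, 0.2007, 0.0196]
tcp_rot: [3.124, 0.001, 1.675]
ft_force: [0.8, -0.0, -0.1]
gripper_width: 0.001
```

```bash
python3 - <<'E'
from h import *
plan([.455,.197,.015],96)
im,d=cams.snapshot("scene"); cv2.imwrite("pics/s12.png",cv2.resize(im[130:260,210:360],None,fx=5,fy=5,interpolation=cv2.INTER_CUBIC))
E
```

```text
t 14.0 pos [0.4343 0.2007 0.0196] rpy [179.   0.  96.] F [ 0.8 -0.  -0.1] w 0.001 q [ 0.29  0.13  2.09 -0.    0.91  0.19]
[[0.1,0,0,-0.14,0.5,0.12,0]]
end [0.4549 0.1972 0.0151] left 0.2
```

View pics/s12.png

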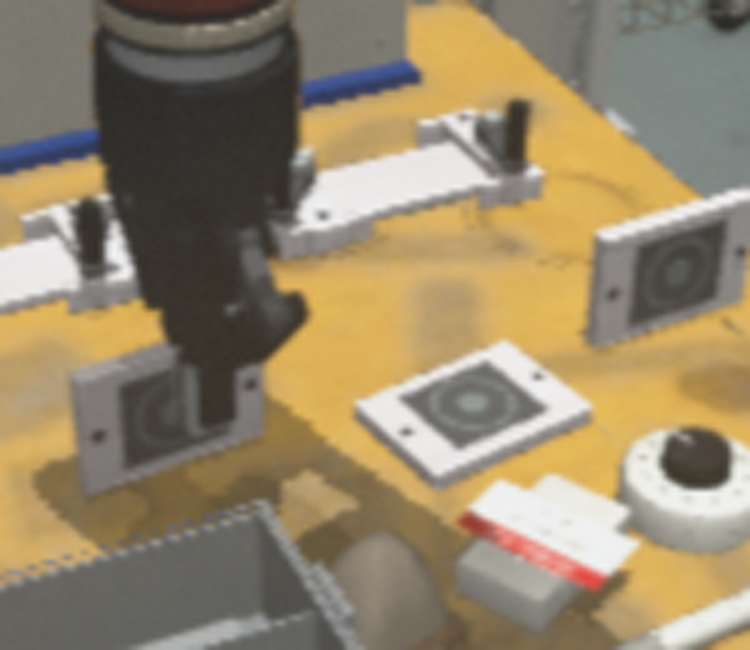

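Request:
arm_command --commands '[[[0.1,0,0,-0.1,0.4,0.1,0],[0,0,0,0,0.12,0,0],[0,0,0,0,0.12,0,0],[0,0,0,0,0.12,0,0],[0,0,0,0,0.12,0,0]]]'

```text
clock: 14.68
position: [0.4679, 0.1998, 0.0137]
tcp_rot: [-3.136, 0.001, 1.675]
ft_force: [0.2, -0.5, 0.7]
gripper_width: -0.0
```

Request:
arm_command --commands '[[[0,0,0,0,0.12,0,0],[0,0,0,0,0.12,0,0],[0,0,0,0,0.12,0,0],[0,0,0,0,0,0,0],[0,0,0,0,0,0,0]]]'

```text
clock: 15.3
position: [0.4837, 0.2015, 0.014]
tcp_rot: [-3.136, 0.001, 1.675]
ft_force: [-1.0, 0.4, -0.2]
gripper_width: 0.002
```

```bash
python3 - <<'E'
from h import *
plan([.455,.197,.015],96)
im,d=cams.snapshot("scene"); cv2.imwrite("pics/s13.png",cv2.resize(im[130:260,210:360],None,fx=5,fy=5,interpolation=cv2.INTER_CUBIC))
E
```

```text
t 15.3 pos [0.4837 0.2015 0.014 ] rpy [-1.797e+02  1.000e-01  9.600e+01] F [-1.   0.4 -0.2] w 0.002 q [ 0.26  0.24  1.96 -0.    0.94  0.16]
[[-0.03,0.01,0,-0.04,-0.72,-0.02,0]]
end [0.4552 0.1969 0.0149] left 0.2
```

View pics/s13.png

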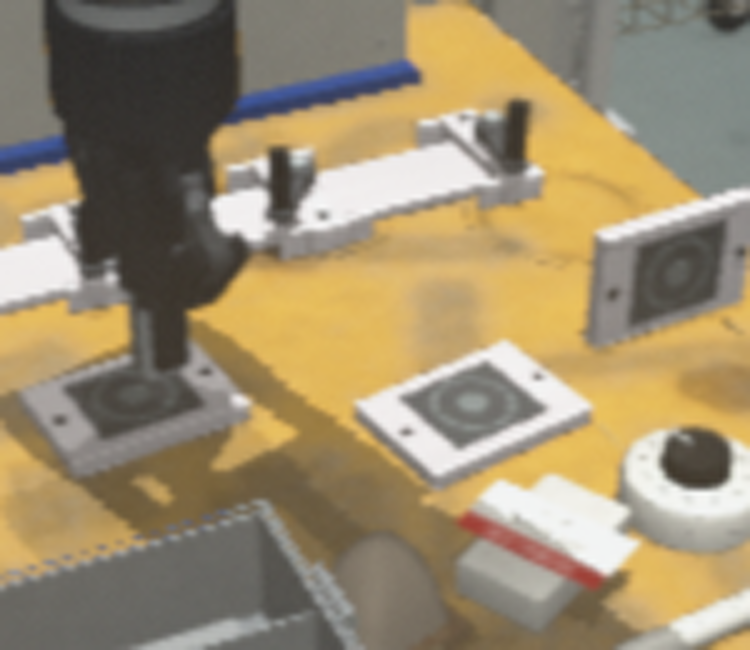

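Request:
arm_command --commands '[[[0,0,0,0,-0.3,-1,0],[0,0,0,-0.8,-0.4,-0.3,0],[0,0,0,-1,-0.3,0,0],[0,0,0,-1,-0.2,0,0],[0,0,0.2,-1,-0.1,0,0]]]'

```text
clock: 15.98
position: [0.4468, 0.0432, 0.0681]
tcp_rot: [-3.137, 0.002, 1.646]
ft_force: [0.7, -0.2, 0.4]
gripper_width: 0.0
```

```bash
python3 - <<'E'
from h import *
plan([.435,-.058,.060],94)
E
```

```text
t 15.97 pos [0.4468 0.0432 0.0681] rpy [-1.797e+02  1.000e-01  9.430e+01] F [ 0.7 -0.2  0.4] w 0.0 q [-0.06 -0.    2.12 -0.    1.03 -0.13]
[[-0.03,0.01,0.03,-0.98,-0.19,0.08,0],[0,0,0,-0.98,-0.18,0.08,0],[0,0,0,-0.54,-0.1,0.05,0]]
end [ 0.4351 -0.0579  0.0598] left 0.2
```

Request:
arm_command --commands '[[[0,0,0.03,-0.98,-0.19,0.08,0],[0,0,0,-0.98,-0.18,0.08,0],[0,0,0,-0.54,-0.1,0.05,0],[0,0,0,0,0,0.6,0],[0,0,0,0,0,0.45,0]]]'

```text
clock: 16.6
position: [0.4362, -0.0648, 0.0195]
tcp_rot: [3.139, 0.005, 1.635]
ft_force: [0.4, -0.2, -0.1]
gripper_width: -0.002
```

```bash
python3 - <<'E'
from h import *
plan([.457,-.057,.015],94)
E
```

```text
t 16.6 pos [ 0.4362 -0.0648  0.0195] rpy [179.8   0.3  93.7] F [ 0.4 -0.2 -0.1] w -0.002 q [-0.3   0.06  2.16 -0.    0.91 -0.37]
[[0.02,0.03,-0.03,0.16,0.53,0.11,0]]
end [ 0.457  -0.0571  0.0151] left 0.2
```

Request:
arm_command --commands '[[[0.02,0.03,0,0.16,0.53,0.11,0],[0,0,0,0,0.12,0,0],[0,0,0,0,0.12,0,0],[0,0,0,0,0.12,0,0],[0,0,0,0,0.12,0,0]]]'

```text
clock: 17.23
position: [0.4739, -0.0555, 0.0136]
tcp_rot: [-3.136, -0.001, 1.634]
ft_force: [0.5, -1.4, -0.2]
gripper_width: 0.001
```

Request:
arm_command --commands '[[[0,0,0,0,0.12,0,0],[0,0,0,0,0.12,0,0],[0,0,0,0,0,0,0],[0,0,0,0,0,0,0]]]'

```text
clock: 17.73
position: [0.4847, -0.055, 0.014]
tcp_rot: [-3.137, -0.001, 1.635]
ft_force: [-0.3, -0.0, -0.1]
gripper_width: -0.002
```

```bash
python3 - <<'E'
from h import *
plan([.457,-.057,.015],94)
im,d=cams.snapshot("scene"); cv2.imwrite("pics/s14.png",cv2.resize(im[130:260,270:420],None,fx=5,fy=5,interpolation=cv2.INTER_CUBIC))
E
```

```text
t 17.73 pos [ 0.4847 -0.055   0.014 ] rpy [-1.797e+02 -1.000e-01  9.370e+01] F [-0.3 -0.  -0.1] w -0.002 q [-0.26  0.17  2.05 -0.    0.92 -0.32]
[[-0.03,-0.01,-0.03,-0.01,-0.69,-0.02,0]]
end [ 0.4572 -0.0571  0.015 ] left 0.2
```

View pics/s14.png

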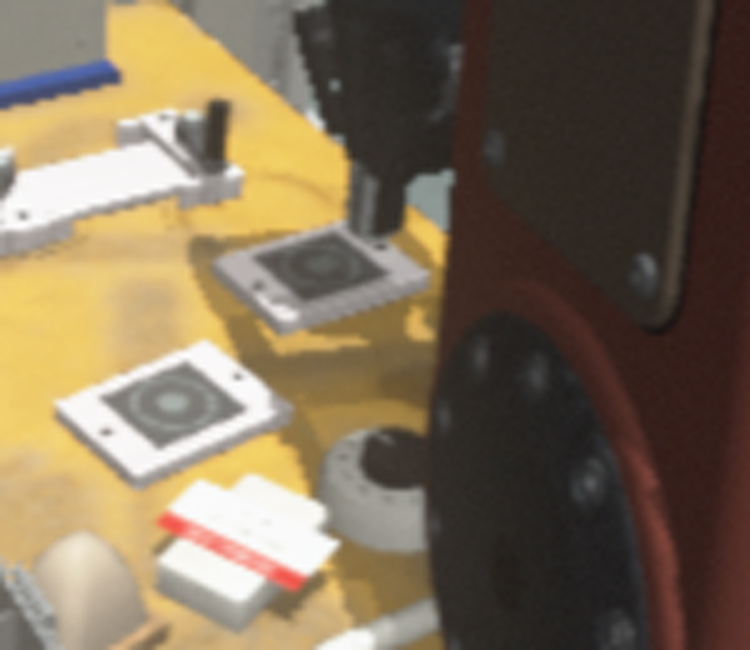

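All three plates lie etched face up, at crop (320,265), (170,400) and further left. Next I'll open the levers fully, pushing each handle toward -y from its +y side with the shut fingers.

Request:
arm_command --commands '[[[0,0,0,0,-0.2,-1,0],[0,0,0,0.3,0.5,-0.3,0],[0,0,0,0.4,1,0,0],[0,0,0,0.4,1,0,0]]]'

```text
clock: 18.27
position: [0.5722, -0.005, 0.0658]
tcp_rot: [-3.133, -0.002, 1.631]
ft_force: [-0.2, 0.2, 0.5]
gripper_width: 0.0
```

```bash
python3 - <<'E'
from h import *
plan([.613,-.008,.035],91)
W=[];im=None
for i in range(5):
    im,d=cams.snapshot("top"); W.append(cloud("top",d))
W=np.nanmedian(W,0)
cv2.imwrite("pics/t3.png",cv2.resize(im[110:290,180:360],None,fx=3.2,fy=3.2,interpolation=cv2.INTER_CUBIC))
E
```

```text
t 18.27 pos [ 0.5722 -0.005   0.0658] rpy [-1.795e+02 -1.000e-01  9.350e+01] F [-0.2  0.2  0.5] w 0.0 q [-0.13  0.26  1.83 -0.    1.07 -0.19]
[[-0.05,-0.01,0.25,-0.11,0.8,0.59,0],[0,0,0,-0.02,0.22,0.17,0]]
end [ 0.613  -0.0081  0.0351] left 0.2
```

View pics/t3.png

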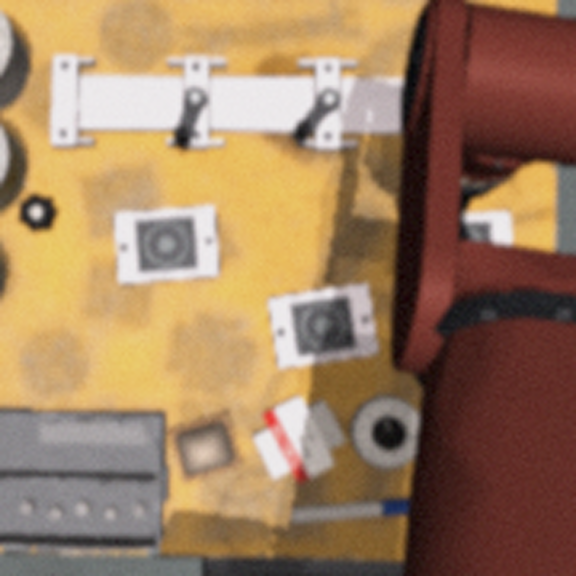

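Request:
arm_command --commands '[[[0,0,0.25,-0.05,0.8,0.55,0],[0,0,0,0,0.22,0.4,0],[0,0,0,0,0,0.6,0]]]'

```text
clock: 18.9
position: [0.6085, -0.007, 0.0023]
tcp_rot: [-3.13, -0.001, 1.586]
ft_force: [0.1, -0.2, 0.3]
gripper_width: -0.0
```

```bash
python3 - <<'E'
from h import *
plan([.613,-.031,.002],91,5)
E
```

```text
t 18.9 pos [ 0.6085 -0.007   0.0023] rpy [-179.3   -0.    90.9] F [ 0.1 -0.2  0.3] w -0.0 q [-0.13  0.42  1.76 -0.    0.98 -0.14]
[[-0.07,0,-0.01,-0.12,0.02,0,0],[0,0,0,-0.12,0.02,0,0],[0,0,0,-0.12,0.02,0,0],[0,0,0,-0.12,0.02,0,0],[0,0,0,-0.12,0.02,0.01,0]]
end [ 0.6129 -0.0309  0.0019] left 0.2
```

Request:
arm_command --commands '[[[-0.07,0,0,-0.15,0.02,0,0],[0,0,0,-0.15,0.02,0,0],[0,0,0,-0.12,0.02,0,0],[0,0,0,-0.12,0.02,0,0],[0,0,0,-0.1,0.02,0,0]]]'

```text
clock: 19.52
position: [0.6071, -0.0335, 0.0012]
tcp_rot: [-3.134, -0.004, 1.585]
ft_force: [-0.9, 2.0, 0.1]
gripper_width: -0.004
```

```bash
python3 - <<'E'
from h import *
plan([.613,-.031,.002],91,5)
im,d=cams.snapshot("scene"); cv2.imwrite("pics/s15.png",cv2.resize(im[120:230,230:380],None,fx=5,fy=5,interpolation=cv2.INTER_CUBIC))
E
```

```text
t 19.52 pos [ 0.6071 -0.0335  0.0012] rpy [-179.5   -0.2   90.8] F [-0.9  2.   0.1] w -0.004 q [-0.17  0.42  1.76  0.    0.97 -0.19]
[[-0.05,-0.02,-0.02,0.05,0.11,-0.02,0],[0,0,0,0.01,0.04,0,0]]
end [ 0.6131 -0.031   0.002 ] left 0.1
```

View pics/s15.png

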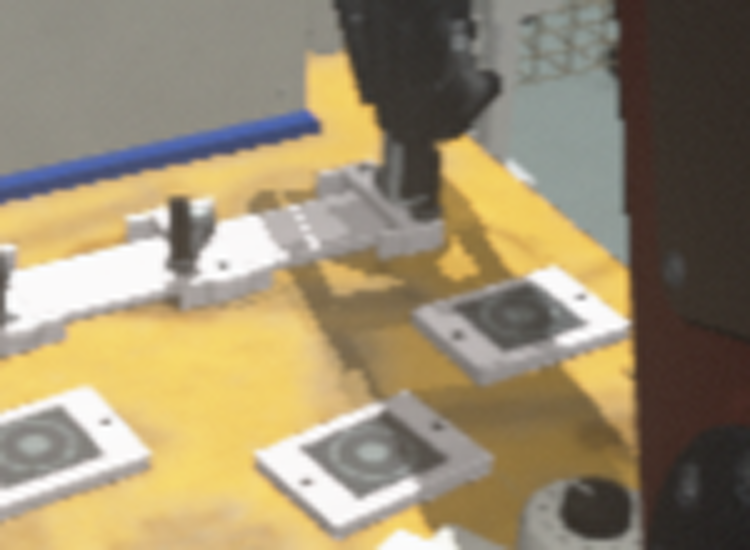

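Request:
arm_command --commands '[[[-0.05,0,0,0.3,0,-0.5,0],[0,0,0,0.8,0,-0.7,0],[0,0,0,1,0.1,0,0],[0,0,0,1,0.1,0,0]]]'

```text
clock: 20.08
position: [0.6197, 0.091, 0.0585]
tcp_rot: [3.126, -0.001, 1.581]
ft_force: [-0.1, 0.1, 0.1]
gripper_width: -0.005
```

```bash
python3 - <<'E'
from h import *
plan([.618,.120,.045],91,40)
E
```

```text
t 20.07 pos [0.6197 0.091  0.0585] rpy [179.1  -0.   90.6] F [-0.1  0.1  0.1] w -0.005 q [0.03 0.35 1.72 0.   1.05 0.02]
[[0.09,0,-0.04,0.73,-0.04,0.34,0]]
end [0.618  0.1202 0.0449] left 0.2
```

Request:
arm_command --commands '[[[0.09,0,0,0.73,-0.04,0,0],[0,0,0,0,0,0.9,0],[0,0,0,0,0,0.5,0]]]'

```text
clock: 20.45
position: [0.6262, 0.1275, 0.012]
tcp_rot: [3.122, -0.002, 1.588]
ft_force: [-0.4, -0.3, -0.3]
gripper_width: -0.003
```

```bash
python3 - <<'E'
from h import *
plan([.611,.083,.002],91,8)
E
```

```text
t 20.45 pos [0.6262 0.1275 0.012 ] rpy [ 1.789e+02 -1.000e-01  9.100e+01] F [-0.4 -0.3 -0.3] w -0.003 q [0.09 0.44 1.7  0.   0.98 0.07]
[[0.11,-0.01,0,-0.18,-0.07,0.04,0],[0,0,0,-0.18,-0.07,0.04,0],[0,0,0,-0.18,-0.06,0.04,0],[0,0,0,-0.18,-0.07,0.04,0],[0,0,0,-0.19,-0.06,0.04,0]]
end [0.6137 0.0908 0.0039] left 8.5
```

Request:
arm_command --commands '[[[0.11,0,0,-0.2,-0.1,0.12,0],[0,0,0,-0.2,-0.1,0.12,0],[0,0,0,-0.2,-0.07,0,0],[0,0,0,-0.2,-0.05,0,0],[0,0,0,-0.2,-0.05,0,0]]]'

```text
clock: 21.08
position: [0.6067, 0.0881, 0.0023]
tcp_rot: [-3.131, -0.01, 1.583]
ft_force: [-1.8, 3.3, -0.1]
gripper_width: 0.0
```

```bash
python3 - <<'E'
from h import *
plan([.611,.083,.002],91,8)
E
```

```text
t 21.07 pos [0.6067 0.0881 0.0023] rpy [-179.4   -0.6   90.7] F [-1.8  3.3 -0.1] w 0.0 q [0.02 0.42 1.75 0.01 0.98 0.  ]
[[-0.06,-0.06,-0.03,-0.13,0.11,0,0]]
end [0.6111 0.083  0.0022] left 0.2
```

Then on to lever 2.

Request:
arm_command --commands '[[[-0.06,-0.06,0,-0.13,0.08,0,0],[0,0,0,0.3,0,-0.5,0],[0,0,0,0.6,0,-0.7,0],[0,0,0,1,0,0,0],[0,0,0,1,0,0,0]]]'

```text
clock: 21.7
position: [0.6154, 0.1984, 0.06]
tcp_rot: [3.127, 0.002, 1.576]
ft_force: [0.6, -0.2, -0.9]
gripper_width: -0.002
```

```bash
python3 - <<'E'
from h import *
plan([.610,.224,.05],91,40)
E
```

```text
t 21.7 pos [0.6154 0.1984 0.06  ] rpy [1.792e+02 1.000e-01 9.030e+01] F [ 0.6 -0.2 -0.9] w -0.002 q [ 0.21  0.39  1.66 -0.01  1.07  0.2 ]
[[0.08,0.01,-0.07,0.64,-0.14,0.25,0]]
end [0.6098 0.224  0.0499] left 0.2
```

Request:
arm_command --commands '[[[0.08,0,0,0.6,-0.14,0,0],[0,0,0,0,0,0.9,0],[0,0,0,0,0,0.5,0],[0,0,0,0,0,0,0]]]'

```text
clock: 22.2
position: [0.6187, 0.23, 0.0139]
tcp_rot: [3.121, -0.001, 1.583]
ft_force: [-0.7, -1.0, 0.3]
gripper_width: 0.002
```

```bash
python3 - <<'E'
from h import *
plan([.610,.198,.002],91,8)
E
```

```text
t 22.2 pos [0.6187 0.23   0.0139] rpy [ 1.788e+02 -1.000e-01  9.070e+01] F [-0.7 -1.   0.3] w 0.002 q [ 0.25  0.47  1.65 -0.    1.    0.24]
[[0.12,-0.01,-0.03,-0.18,-0.05,0.07,0],[0,0,0,-0.18,-0.05,0.07,0],[0,0,0,-0.18,-0.05,0.06,0],[0,0,0,-0.18,-0.06,0.07,0],[0,0,0,-0.08,-0.02,0.03,0]]
end [0.6101 0.1979 0.0018] left 0.2
```

Request:
arm_command --commands '[[[0.12,0,0,-0.18,-0.06,0.15,0],[0,0,0,-0.18,-0.05,0.1,0],[0,0,0,-0.18,-0.05,0,0],[0,0,0,-0.15,-0.05,0,0],[0,0,0,-0.1,0,0,0]]]'

```text
clock: 22.82
position: [0.612, 0.1966, 0.0062]
tcp_rot: [3.14, -0.004, 1.58]
ft_force: [-2.9, 3.4, -0.1]
gripper_width: 0.001
```

```bash
python3 - <<'E'
from h import *
plan([.610,.198,.002],91,8)
E
```

```text
t 22.82 pos [0.612  0.1966 0.0062] rpy [179.9  -0.2  90.5] F [-2.9  3.4 -0.1] w 0.001 q [0.2  0.46 1.68 0.   0.99 0.19]
[[0.01,-0.02,-0.05,0.04,-0.05,0.1,0]]
end [0.61   0.1982 0.0022] left 0.2
```

Request:
arm_command --commands '[[[0,0,0,0.2,0,-1,0],[0,0,0,0,0,-1,0],[0,0,0,-1,-0.3,-0.7,1],[0,0,0,-1,-0.4,0,1],[0,0,0,-1,-0.4,0,1]]]'

```text
clock: 23.45
position: [0.571, 0.0793, 0.1196]
tcp_rot: [3.133, 0.002, 1.585]
ft_force: [-0.4, -0.4, -0.6]
gripper_width: 0.633
```

Request:
arm_command --commands '[[[0,0,0,-1,-0.4,0,1],[0,0,0,-1,-0.4,0,1],[0,0,0,-1,-0.4,0,1],[0,0,0,-1,-0.4,0,1],[0,0,0,-1,-0.4,0,1]]]'

```text
clock: 24.08
position: [0.4928, -0.1322, 0.1236]
tcp_rot: [3.126, 0.01, 1.588]
ft_force: [-0.2, -0.1, -0.2]
gripper_width: 1.0
```

Request:
arm_command --commands '[[[0,0,0,-1,0,0,1],[0,0,0,-1,0,0,1],[0,0,0,-1,0,0,1],[0,0,0,-1,0,0,1],[0,0,0,-1,0,0,1]]]'

```text
clock: 24.7
position: [0.4932, -0.3427, 0.1293]
tcp_rot: [3.124, 0.018, 1.587]
ft_force: [-0.2, -0.1, -0.8]
gripper_width: 1.0
```

```bash
cat >> h.py <<'E'
def rackfit(p,x0=(0.6475,.1235,.012)):
    from scipy.optimize import differential_evolution
    def cost(v):
        cx,cy,a=v; c,s=np.cos(a),np.sin(a)
        X=(p[:,0]-cx)*c+(p[:,1]-cy)*s; Y=-(p[:,0]-cx)*s+(p[:,1]-cy)*c
        mod=((abs(X)<.024)&(abs(Y)<.1615))|((abs(X)<.040)&(abs(Y)>.1615)&(abs(Y)<.185))|((abs(X)<.040)&(abs(abs(Y)-.0575)<.011))
        return -(np.sum(mod&(p[:,2]>.0045))-np.sum(mod&(p[:,2]<.003)))
    return differential_evolution(cost,[(x0[0]-.02,x0[0]+.02),(x0[1]-.02,x0[1]+.02),(-.05,.05)],seed=0,tol=1e-9,popsize=40).x
def look(n="top",k=5):
    W=[];I=[]
    for i in range(k):
        im,d=cams.snapshot(n); W.append(cloud(n,d)); I.append(im)
    return np.median(I,0).astype(np.uint8),np.nanmedian(W,0)
def platefit(W,c0,zlo=.0055,zhi=.013,R=.062):
    """fit 62x88 rectangle to raised pixels near c0"""
    from scipy.optimize import differential_evolution
    m=(np.hypot(W[...,0]-c0[0],W[...,1]-c0[1])<R+.01)
    p=W[m]
    on=(p[:,2]>zlo)&(p[:,2]<zhi)
    off=p[:,2]<zlo
    def cost(v):
        cx,cy,a=v; c,s=np.cos(a),np.sin(a)
        X=(p[:,0]-cx)*c+(p[:,1]-cy)*s; Y=-(p[:,0]-cx)*s+(p[:,1]-cy)*c
        ins=(abs(X)<.031)&(abs(Y)<.044)
        return -(np.sum(ins&on)-np.sum(ins&off))
    r=differential_evolution(cost,[(c0[0]-.02,c0[0]+.02),(c0[1]-.02,c0[1]+.02),(-.4,.4)],seed=0,tol=1e-9,popsize=40)
    return r.x, np.sum(on), -r.fun
E
python3 - <<'E'
from h import *
plan([.4,-.35,.16],91)
im,W=look(); np.save("W4.npy",W); cv2.imwrite("im4.png",im)
cv2.imwrite("pics/t4.png",cv2.resize(im[110:290,180:360],None,fx=3.2,fy=3.2,interpolation=cv2.INTER_CUBIC))
E
```

```text
t 24.7 pos [ 0.4932 -0.3427  0.1293] rpy [179.    1.1  90.9] F [-0.2 -0.1 -0.8] w 1.0 q [-0.72  0.21  1.75 -0.    1.16 -0.74]
[[0.1,0.11,-0.01,-0.06,-0.94,-0.33,0],[0,0,0,-0.06,-0.95,-0.31,0],[0,0,0,-0.03,-0.44,-0.14,0]]
end [ 0.3999 -0.3501  0.1599] left 0.2
```

View pics/t4.png

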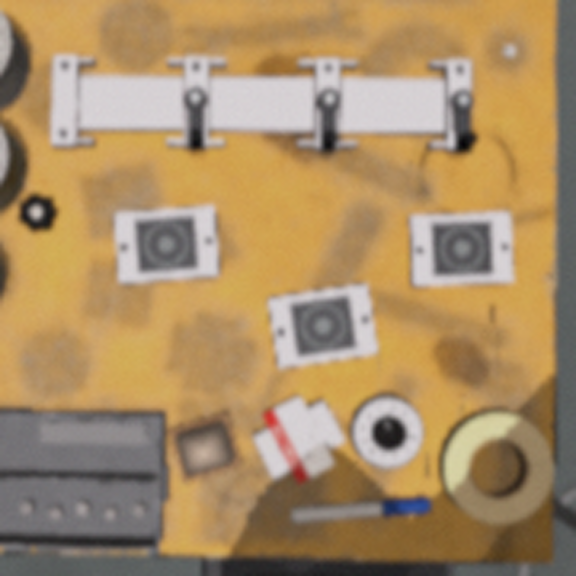

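Levers are all fully open, and the plates are at zoom pixels (165,245), (323,327) and (463,249). Next I'll fit poses.

```bash
cat >> h.py <<'E'
def imgfit(im,c0,a0,z,cam="top",w=.062,l=.088):
    """refine rect pose by image: fit projected rectangle to plate pixels (non-yellow)"""
    from scipy.optimize import minimize
    hsv=cv2.cvtColor(im,cv2.COLOR_BGR2HSV); sat=cv2.resize(hsv[...,1].astype(np.float32),None,fx=4,fy=4,interpolation=cv2.INTER_LINEAR)
    def corners(v,e=0):
        c,s=np.cos(v[2]),np.sin(v[2])
        L=np.array([[w/2+e,l/2+e],[w/2+e,-l/2-e],[-w/2-e,-l/2-e],[-w/2-e,l/2+e]])
        return np.c_[v[0]+c*L[:,0]-s*L[:,1],v[1]+s*L[:,0]+c*L[:,1],np.full(4,z)]
    def mean(v,e):
        q=proj(cam,corners(v,e))*4+1.5
        m=np.zeros(sat.shape,np.uint8); cv2.fillPoly(m,[np.round(q*16).astype(np.int32)],1,shift=4); return m
    def cost(v):
        a=mean(v,0); b=mean(v,.006)-a
        return float(sat[a>0].mean()-sat[b>0].mean())
    best=None
    for s in (0.002,0.0008):
        x=np.array([*c0,a0]) if best is None else best.x
        sim=np.array([x,x+[s,0,0],x+[0,s,0],x+[0,0,s*15]])
        best=minimize(cost,x,method="Nelder-Mead",options=dict(initial_simplex=sim,xatol=1e-5,fatol=1e-3))
    return best.x,best.fun
E
python3 - <<'E'
from h import *
W=np.load("W4.npy"); im=cv2.imread("im4.png")
for nm,c in (("L",(.519,.203)),("M",(.455,.066)),("R",(.522,-.055))):
    x,n,f=platefit(W,c); y,g=imgfit(im,x[:2],x[2],.010)
    print(nm,x.round(4),n,f,"img",y.round(4),round(g,1))
m=(W[...,0]>0.57)&(W[...,0]<0.73)&(W[...,1]>-0.12)&(W[...,1]<0.33)
r=rackfit(W[m]); print("rack",r.round(4))
y,g=imgfit(im,r[:2],r[2],.012,w=.08,l=.37); print("rack img",y.round(4),g)
# spine rectangle between ends: use spine z=.008 of 3 pockets
for i in (-1,0,1):
    c=r[:2]+np.array([-np.sin(r[2]),np.cos(r[2])])*.115*i
    y,g=imgfit(im,c,r[2],.008,w=.048,l=.070); print("spine",i,y.round(4),g)
q=W[m]; q=q[(q[:,2]>.05)&(q[:,2]<.066)]
for i in range(3):
    k=q[abs(q[:,1]-(-.05+.115*i))<.05]; print("handle",i,k.mean(0).round(4))
E
```

```text
L [0.522  0.2036 0.0979] 698 697.0 img [0.5211 0.2034 0.1202] -95.9
M [0.4541 0.0659 0.1718] 710 708.0 img [0.4531 0.0656 0.1963] -111.3
R [ 0.5241 -0.0541  0.0745] 703 700.0 img [ 0.5231 -0.0532  0.0781] -115.0
rack [0.6481 0.1237 0.0138]
rack img [0.6475 0.1238 0.0138] -92.17205810546875
spine -1 [0.648  0.0118 0.0042] -60.88939666748047
spine 0 [0.6472 0.1249 0.0314] -65.37863159179688
spine 1 [0.6449 0.2399 0.0245] -65.57658386230469
handle 0 [ 0.6112 -0.0498  0.0585]
handle 1 [0.6101 0.0657 0.0587]
handle 2 [0.6082 0.1793 0.0585]
```

```bash
python3 - <<'E'
from h import *
plan([.5236,-.0537,.06],94.1,jaw=.9)
E
```

```text
t 24.95 pos [ 0.4932 -0.3404  0.1287] rpy [179.    0.9  90.9] F [ 0.5 -0.5  0.5] w 0.998 q [-0.72  0.21  1.75 -0.    1.16 -0.74]
[[0.1,0.1,-0.32,0.97,0.11,0.22,0.9],[0,0,0,0.96,0.17,0.23,0.9],[0,0,0,0.96,0.17,0.23,0.9],[0,0,0,0.96,0.17,0.23,0.9],[0,0,0,0.96,0.17,0.23,0.9]]
end [ 0.5132 -0.1466  0.0826] left 96.1
```

Request:
arm_command --commands '[[[0.1,0.1,-0.32,0.97,0.11,0.22,0.9],[0,0,0,0.96,0.17,0.23,0.9],[0,0,0,0.96,0.17,0.23,0.9],[0,0,0,0.96,0.17,0.23,0.9],[0,0,0,0.96,0.17,0.23,0.9]]]'

```text
clock: 25.58
position: [0.5124, -0.1385, 0.0827]
tcp_rot: [3.141, 0.001, 1.647]
ft_force: [0.5, 0.6, 0.6]
gripper_width: 0.902
```

```bash
python3 - <<'E'
from h import *
plan([.5236,-.0537,.06],94.1,jaw=.9)
E
```

```text
t 25.57 pos [ 0.5124 -0.1385  0.0827] rpy [1.80e+02 1.00e-01 9.44e+01] F [0.5 0.6 0.6] w 0.902 q [-0.4   0.14  1.93 -0.    1.07 -0.47]
[[0,0.01,0.03,0.95,0.2,0.26,0.9],[0,0,0,0.95,0.19,0.25,0.9],[0,0,0,0.19,0.04,0.06,0.9]]
end [ 0.5235 -0.0539  0.0599] left 0.2
```

Request:
arm_command --commands '[[[0,0,0.03,0.95,0.2,0.26,0.9],[0,0,0,0.95,0.19,0.25,0.9],[0,0,0,0.1,0.04,0.06,0.9],[0,0,0,0,0,0,0.9]]]'

```text
clock: 26.08
position: [0.5205, -0.0481, 0.0586]
tcp_rot: [-3.14, 0.001, 1.653]
ft_force: [0.8, -0.7, 1.6]
gripper_width: 0.901
```

```bash
python3 - <<'E'
from h import *
plan([.5236,-.0537,.01],94.1,jaw=.9)
im,W=look("scene",3)
cv2.imwrite("pics/s16.png",cv2.resize(im[110:230,270:420],None,fx=5,fy=5,interpolation=cv2.INTER_CUBIC))
E
```

```text
t 26.07 pos [ 0.5205 -0.0481  0.0586] rpy [-1.799e+02  1.000e-01  9.470e+01] F [ 0.8 -0.7  1.6] w 0.901 q [-0.23  0.17  1.95 -0.    1.02 -0.31]
[[-0.01,0.01,0.06,-0.12,0.06,0.99,0.9],[0,0,0,-0.02,0.01,0.23,0.9]]
end [ 0.5236 -0.0536  0.0098] left 0.2h.py:47: RuntimeWarning: All-NaN slice encountered
  return np.median(I,0).astype(np.uint8),np.nanmedian(W,0)
```

View pics/s16.png

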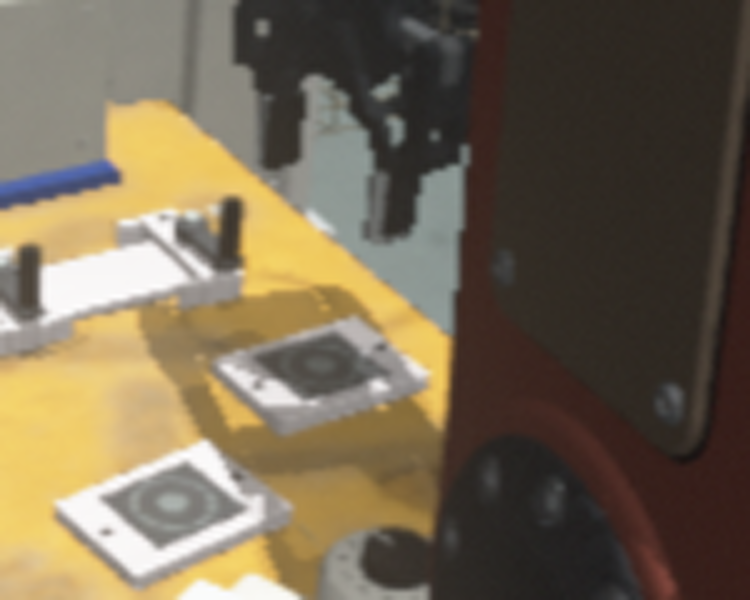

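Request:
arm_command --commands '[[[0,0,0.06,-0.14,0.08,0.6,0.9],[0,0,0,0,0,0.6,0.9],[0,0,0,0,0,0,0.9]]]'

```text
clock: 26.6
position: [0.5268, -0.059, 0.0123]
tcp_rot: [3.138, 0.004, 1.635]
ft_force: [-0.2, -0.1, 0.2]
gripper_width: 0.9
```

```bash
python3 - <<'E'
from h import *
plan([.5236,-.0537,-.02],94.1,10,jaw=.9)
E
```

```text
t 26.6 pos [ 0.5268 -0.059   0.0123] rpy [179.8   0.2  93.7] F [-0.2 -0.1  0.2] w 0.9 q [-0.24  0.25  1.96 -0.    0.93 -0.3 ]
[[0.02,0.02,-0.04,0.04,-0.02,0.25,0.9],[0,0,0,0.04,-0.02,0.25,0.9],[0,0,0,0.05,-0.03,0.24,0.9],[0,0,0,0.01,0,0.07,0.9]]
end [ 0.5237 -0.0537 -0.0202] left 0.2
```

Request:
arm_command --commands '[[[0.02,0.02,-0.04,0.04,-0.02,0.25,0.9],[0,0,0,0.04,-0.02,0.25,0.9],[0,0,0,0.05,-0.03,0.24,0.9],[0,0,0,0,0,0.07,0.9],[0,0,0,0,0,0.07,0.9]]]'

```text
clock: 27.22
position: [0.5261, -0.0553, -0.0224]
tcp_rot: [3.137, 0.002, 1.641]
ft_force: [0.4, -0.5, -0.0]
gripper_width: 0.902
```

```bash
python3 - <<'E'
from h import *
plan([.5236,-.0537,-.036],94.1,5,jaw=.9)
im,W=look("scene",2)
cv2.imwrite("pics/s17.png",cv2.resize(im[110:230,270:420],None,fx=5,fy=5,interpolation=cv2.INTER_CUBIC))
E
```

```text
t 27.23 pos [ 0.5261 -0.0553 -0.0224] rpy [1.797e+02 1.000e-01 9.400e+01] F [ 0.4 -0.5 -0. ] w 0.902 q [-0.24  0.31  1.97 -0.    0.86 -0.31]
[[0.03,0.01,-0.01,0.02,-0.02,0.12,0.9],[0,0,0,0.01,-0.02,0.12,0.9],[0,0,0,0.02,-0.02,0.1,0.9]]
end [ 0.5236 -0.0535 -0.036 ] left 0.2h.py:47: RuntimeWarning: All-NaN slice encountered
  return np.median(I,0).astype(np.uint8),np.nanmedian(W,0)
```

View pics/s17.png

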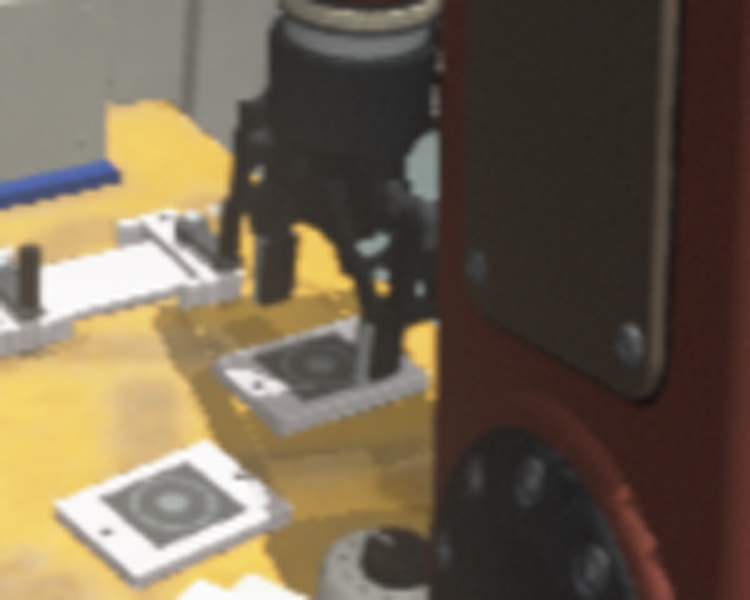

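Request:
arm_command --commands '[[[0.03,0.01,0,0.02,-0.02,0.12,0.9],[0,0,0,0.01,-0.02,0.12,0.9],[0,0,0,0.02,-0.02,0.1,0.9],[0,0,0,0,0,0.06,0.9]]]'

```text
clock: 27.82
position: [0.5236, -0.0534, -0.039]
tcp_rot: [-3.141, -0.0, 1.641]
ft_force: [0.0, -0.3, 0.5]
gripper_width: 0.897
```

Request:
arm_command --commands '[[[0,0,0,0,0,0.07,0.9]]]'

```text
clock: 27.95
position: [0.5236, -0.0534, -0.042]
tcp_rot: [-3.141, -0.0, 1.641]
ft_force: [0.7, 0.9, 0.6]
gripper_width: 0.9
```

Request:
arm_command --commands '[[[0,0,0,0,0,0.07,0.9]]]'

```text
clock: 28.08
position: [0.5236, -0.0534, -0.045]
tcp_rot: [-3.141, -0.0, 1.641]
ft_force: [-0.1, 0.5, 0.2]
gripper_width: 0.902
```

Request:
arm_command --commands '[[[0,0,0,0,0,0.04,0.9]]]'

```text
clock: 28.2
position: [0.5236, -0.0534, -0.0461]
tcp_rot: [-3.14, -0.0, 1.641]
ft_force: [-5.6, 1.3, 12.9]
gripper_width: 0.905
```

Request:
arm_command --commands '[[[0,0,0,0,0,0.03,0.9]]]'

```text
clock: 28.32
position: [0.5236, -0.0534, -0.0461]
tcp_rot: [-3.139, -0.001, 1.641]
ft_force: [-6.4, 0.3, 13.5]
gripper_width: 0.9
```

Request:
arm_command --commands '[[[0,0,0,0,0,-0.15,0.9],[0,0,0,0,0,0,0.6],[0,0,0,0,0,0,0.6],[0,0,0,0,0,0,0.6],[0,0,0,0,0,0,0.6]]]' --squeeze 60

```text
clock: 28.95
position: [0.5245, -0.0537, -0.0388]
tcp_rot: [-3.14, -0.0, 1.641]
ft_force: [-0.7, 0.8, 1.9]
gripper_width: 0.701
```

```bash
python3 - <<'E'
from h import *
plan([.5236,-.0537,-.036],94.1,5,jaw=.6)
im,W=look("scene",2)
cv2.imwrite("pics/s18.png",cv2.resize(im[110:230,270:420],None,fx=5,fy=5,interpolation=cv2.INTER_CUBIC))
E
```

```text
t 28.95 pos [ 0.5245 -0.0537 -0.0388] rpy [-179.9   -0.    94. ] F [-0.7  0.8  1.9] w 0.701 q [-0.23  0.34  1.97 -0.    0.83 -0.31]
[[-0.01,0,-0.01,0,-0.02,-0.07,0.6]]
end [ 0.5237 -0.0537 -0.036 ] left 0.1h.py:47: RuntimeWarning: All-NaN slice encountered
  return np.median(I,0).astype(np.uint8),np.nanmedian(W,0)
```

View pics/s18.png

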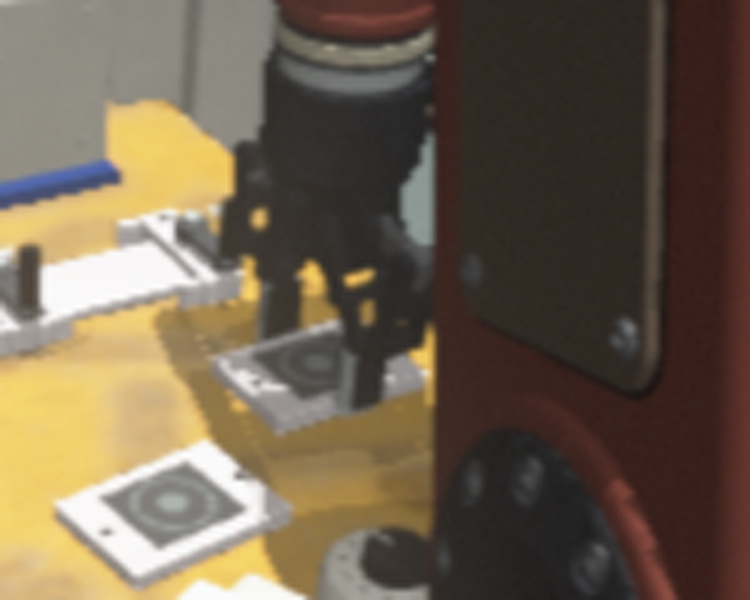

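Request:
arm_command --commands '[[[0,0,0,0,0,-0.4,0.6],[0,0,0,0,0,-0.4,0.6],[0,0,0,0,0,0,0.6]]]'

```text
clock: 29.42
position: [0.5226, -0.0532, -0.0066]
tcp_rot: [-3.137, -0.001, 1.641]
ft_force: [0.9, -0.1, -2.9]
gripper_width: 0.71
```

```bash
python3 - <<'E'
from h import *
plan([.535,.0087,-.003],90.8,25,jaw=.6)
im,W=look("scene",2)
cv2.imwrite("pics/s19.png",cv2.resize(im[110:230,270:420],None,fx=5,fy=5,interpolation=cv2.INTER_CUBIC))
E
```

```text
t 29.43 pos [ 0.5226 -0.0532 -0.0066] rpy [-1.798e+02 -1.000e-01  9.400e+01] F [ 0.9 -0.1 -2.9] w 0.71 q [-0.23  0.28  1.97 -0.    0.9  -0.31]
[[-0.02,-0.01,0.32,0.6,0.17,-0.04,0.6],[0,0,0,0.61,0.13,-0.03,0.6],[0,0,0,0.32,0.07,-0.02,0.6]]
end [ 0.5351  0.0086 -0.003 ] left 0.2h.py:47: RuntimeWarning: All-NaN slice encountered
  return np.median(I,0).astype(np.uint8),np.nanmedian(W,0)
```

View pics/s19.png

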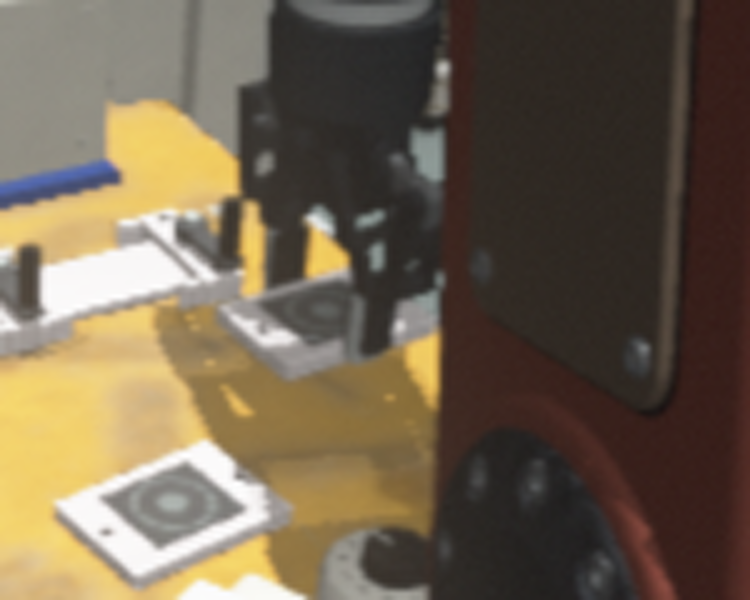

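Request:
arm_command --commands '[[[0,0,0.32,0.6,0.17,-0.1,0.6],[0,0,0,0.61,0.13,-0.05,0.6],[0,0,0,0.3,0.1,-0.02,0.6],[0,0,0,0,0.5,0,0.6],[0,0,0,0,0.5,0,0.6]]]'

```text
clock: 30.15
position: [0.5714, 0.0103, -0.0048]
tcp_rot: [-3.127, -0.002, 1.583]
ft_force: [-0.1, -0.7, -2.4]
gripper_width: 0.699
```

```bash
python3 - <<'E'
from h import *
plan([.6494,.0087,.003],90.8,25,jaw=.6)
E
```

```text
t 30.15 pos [ 0.5714  0.0103 -0.0048] rpy [-1.791e+02 -1.000e-01  9.070e+01] F [-0.1 -0.7 -2.4] w 0.699 q [-0.1   0.37  1.85 -0.    0.94 -0.12]
[[-0.09,-0.01,-0.01,-0.02,0.62,-0.07,0.6],[0,0,0,-0.02,0.62,-0.06,0.6],[0,0,0,-0.02,0.62,-0.06,0.6],[0,0,0,-0.01,0.09,-0.01,0.6]]
end [0.6495 0.0085 0.0029] left 0.2
```

Request:
arm_command --commands '[[[-0.09,0,0,-0.02,0.6,-0.12,0.6],[0,0,0,-0.02,0.6,-0.06,0.6],[0,0,0,-0.02,0.5,-0.06,0.6],[0,0,0,0,0.1,0,0.6],[0,0,0,0,0,0,0.6]]]'

```text
clock: 30.78
position: [0.6434, 0.0079, 0.0006]
tcp_rot: [-3.136, -0.001, 1.584]
ft_force: [-0.5, 0.2, -2.4]
gripper_width: 0.7
```

```bash
python3 - <<'E'
from h import *
plan([.6494,.0087,.003],90.8,25,jaw=.6)
im,W=look("scene",3); np.save("Ws.npy",W)
cv2.imwrite("pics/s20.png",cv2.resize(im[110:210,230:355],None,fx=6,fy=6,interpolation=cv2.INTER_CUBIC))
E
```

```text
t 30.77 pos [6.434e-01 7.900e-03 6.000e-04] rpy [-1.797e+02 -1.000e-01  9.080e+01] F [-0.5  0.2 -2.4] w 0.7 q [-0.1   0.48  1.67  0.    1.   -0.11]
[[-0.03,-0.01,0,0.02,0.15,-0.06,0.6]]
end [0.6494 0.0088 0.003 ] left 0.1
```

View pics/s20.png

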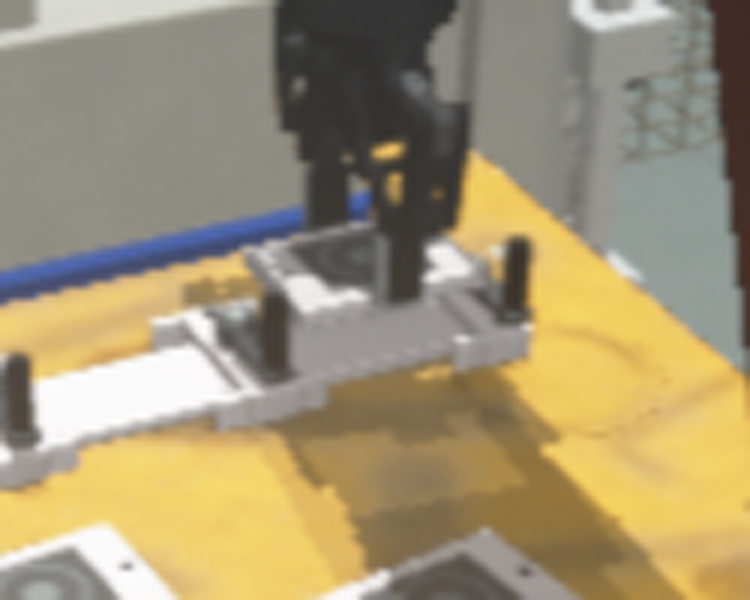

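```bash
python3 - <<'E'
from h import *
W=np.load("Ws.npy")
m=(W[...,0]>.59)&(W[...,0]<.70)&(W[...,1]>-.05)&(W[...,1]<.07)&(W[...,2]>.040)&(W[...,2]<.056)
p=W[m]; a=.0138; c,s=np.cos(a),np.sin(a)
X=(p[:,0]-.6434)*c+(p[:,1]-.0079)*s; Y=-(p[:,0]-.6434)*s+(p[:,1]-.0079)*c
k=(Y>.012)&(Y<.055)&(abs(X)<.04)
print(len(p),np.percentile(p[k,2],[5,50,95]).round(4))
for lo,hi in ((.015,.025),(.025,.035),(.035,.042)):
    q=(Y>lo)&(Y<hi); print("Y",lo,"X",np.percentile(X[q],[1,99]).round(4),q.sum())
for lo,hi in ((-.025,-.01),(-.01,.005),(.005,.02)):
    q=(X>lo)&(X<hi); print("X",lo,"Ymax",np.percentile(Y[q],[95,99]).round(4),q.sum())
im=cv2.imread("pics/s20.png")
# project predicted plate rectangle and rack pocket top
def draw(c,z,col,yaw=.0138,w=.062,l=.088):
    cs,sn=np.cos(yaw),np.sin(yaw); L=np.array([[w/2,l/2],[w/2,-l/2],[-w/2,-l/2],[-w/2,l/2]])
    P=np.c_[c[0]+cs*L[:,0]-sn*L[:,1],c[1]+sn*L[:,0]+cs*L[:,1],np.full(4,z)]
    q=(proj("scene",P)-[230,110])*6+2.5
    cv2.polylines(im,[np.round(q).astype(int)],True,col,1)
draw((.6434,.0079),.0494,(0,0,255))
draw((.6478,.1237),.016,(0,200,0),w=.08,l=.37)
draw((.6494,.0087),.008,(255,0,0),w=.048,l=.093)
cv2.imwrite("pics/s20d.png",im)
E
```

```text
433 [0.0434 0.0506 0.0517]
Y 0.015 X [-0.0308  0.0315] 53
Y 0.025 X [-0.0298  0.03  ] 58
Y 0.035 X [-0.0303  0.0286] 40
X -0.025 Ymax [0.0422 0.0434] 73
X -0.01 Ymax [0.043  0.0432] 73
X 0.005 Ymax [0.0429 0.0432] 62
```

View pics/s20d.png

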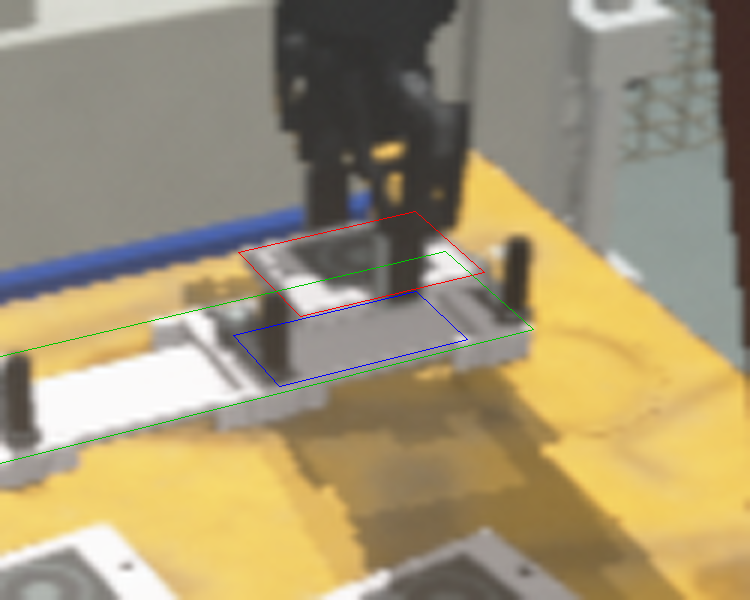

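Request:
arm_command --commands '[[[-0.03,-0.01,0,0.02,0.15,0,0.6],[0,0,0,0,0,0.15,0.6],[0,0,0,0,0,0,0.6]]]'

```text
clock: 31.3
position: [0.648, 0.0092, -0.0059]
tcp_rot: [-3.14, 0.001, 1.584]
ft_force: [0.3, 0.6, -3.5]
gripper_width: 0.702
```

```bash
python3 - <<'E'
from h import *
plan([.6494,.0088,-.015],90.8,25,jaw=.6)
E
```

```text
t 31.3 pos [ 0.648   0.0092 -0.0059] rpy [-179.9    0.    90.8] F [ 0.3  0.6 -3.5] w 0.702 q [-0.09  0.49  1.67 -0.    0.98 -0.11]
[[-0.01,0,0,-0.01,0.04,0.23,0.6]]
end [ 0.6496  0.0088 -0.0151] left 0.2
```

Request:
arm_command --commands '[[[-0.01,0,0,-0.01,0.04,0.2,0.6],[0,0,0,0,0,0.1,0.6],[0,0,0,0,0,0,0.6]]]'

```text
clock: 31.68
position: [0.6493, 0.0088, -0.0192]
tcp_rot: [3.142, 0.001, 1.584]
ft_force: [0.0, 1.4, -3.0]
gripper_width: 0.701
```

```bash
python3 - <<'E'
from h import *
plan([.6494,.0088,-.028],90.8,25,jaw=.6)
im,W=look("scene",3); np.save("Ws.npy",W)
cv2.imwrite("pics/s21.png",cv2.resize(im[110:210,230:355],None,fx=6,fy=6,interpolation=cv2.INTER_CUBIC))
E
```

```text
t 31.68 pos [ 0.6493  0.0088 -0.0192] rpy [180.    0.   90.8] F [ 0.   1.4 -3. ] w 0.701 q [-0.09  0.51  1.67 -0.    0.96 -0.11]
[[0,0,0,0,0,0.22,0.6]]
end [ 0.6493  0.0087 -0.028 ] left 0.1
```

View pics/s21.png

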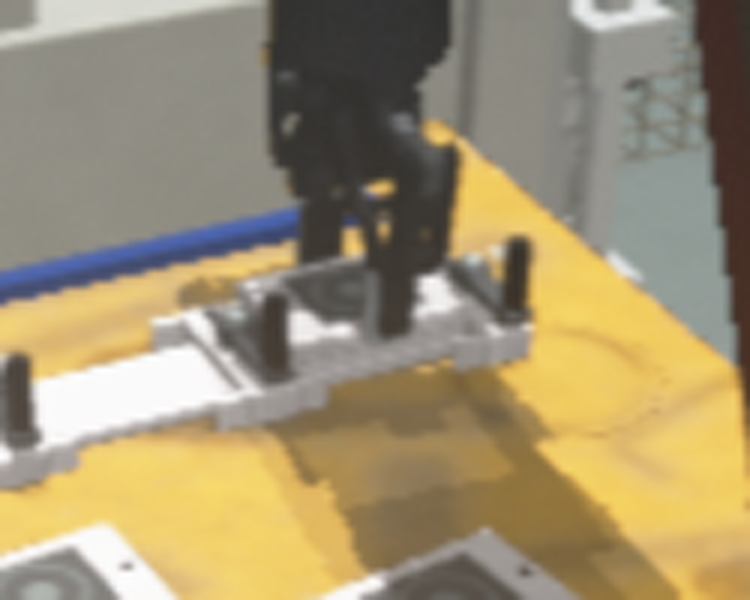

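Request:
arm_command --commands '[[[0,0,0,0,0,0.1,0.6]]]'

```text
clock: 31.95
position: [0.6506, 0.0086, -0.0218]
tcp_rot: [3.139, 0.001, 1.584]
ft_force: [-0.1, 0.4, -2.7]
gripper_width: 0.703
```

Request:
arm_command --commands '[[[0,0,0,0,0,0.08,0.6]]]'

```text
clock: 32.08
position: [0.6502, 0.0086, -0.0252]
tcp_rot: [3.14, 0.001, 1.584]
ft_force: [-1.3, -0.6, -2.0]
gripper_width: 0.7
```

Request:
arm_command --commands '[[[0,0,0,0,0,0.06,0.6]]]'

```text
clock: 32.2
position: [0.6501, 0.0087, -0.0279]
tcp_rot: [3.14, 0.001, 1.584]
ft_force: [0.1, 0.3, -3.2]
gripper_width: 0.702
```

Request:
arm_command --commands '[[[0,0,0,0,0,0.05,0.6]]]'

```text
clock: 32.33
position: [0.6501, 0.0087, -0.0302]
tcp_rot: [3.14, 0.001, 1.584]
ft_force: [-0.5, 0.9, -3.1]
gripper_width: 0.703
```

Request:
arm_command --commands '[[[0,0,0,0,0,0.03,0.6]]]'

```text
clock: 32.45
position: [0.65, 0.0087, -0.0307]
tcp_rot: [3.141, 0.001, 1.584]
ft_force: [-3.6, -0.3, 5.4]
gripper_width: 0.703
```

Request:
arm_command --commands '[[[0,0,0,0,0,0,0.85],[0,0,0,0,0,0,0.85],[0,0,0,0,0,0,0.85],[0,0,0,0,0,-0.5,0.85],[0,0,0,0,0,-0.8,0.85]]]'

```text
clock: 33.08
position: [0.65, 0.0087, 0.0226]
tcp_rot: [3.141, 0.001, 1.584]
ft_force: [-0.0, 0.8, -0.3]
gripper_width: 0.85
```

Request:
arm_command --commands '[[[0,0,0,0,0,-0.7,0.85],[0,0,0,-0.5,-0.5,0,0.85],[0,0,0,-0.5,-1,0,0.85],[0,0,0,-0.5,-1,0,0.85],[0,0,0,-0.5,-1,0,0.85]]]'

```text
clock: 33.7
position: [0.5196, -0.0757, 0.0645]
tcp_rot: [3.116, 0.006, 1.588]
ft_force: [0.8, 0.6, -0.1]
gripper_width: 0.849
```

```bash
python3 - <<'E'
from h import *
plan([.4536,.0658,.05],99.8,40,jaw=.85)
im,W=look("scene",3); np.save("Ws.npy",W)
cv2.imwrite("pics/s22.png",cv2.resize(im[110:210,230:355],None,fx=6,fy=6,interpolation=cv2.INTER_CUBIC))
a=.0138; c,s=np.cos(a),np.sin(a)
m=(W[...,0]>.59)&(W[...,0]<.70)&(W[...,1]>-.05)&(W[...,1]<.07)&(W[...,2]>.0175)&(W[...,2]<.023)
p=W[m]
X=(p[:,0]-.6494)*c+(p[:,1]-.0087)*s; Y=-(p[:,0]-.6494)*s+(p[:,1]-.0087)*c
print("z med",np.median(p[(abs(X)<.025)&(abs(Y)<.035),2]),"z L/R",np.median(p[(abs(X)<.025)&(Y<-.02),2]),np.median(p[(abs(X)<.025)&(Y>.02),2]),np.percentile(X[abs(Y)<.03],[1,99]),np.percentile(Y[abs(X)<.02],[1,99]))
E
```

```text
t 33.7 pos [ 0.5196 -0.0757  0.0645] rpy [178.5   0.3  91. ] F [ 0.8  0.6 -0.1] w 0.849 q [-0.28  0.14  1.97  0.    1.   -0.3 ]
[[0.14,0.04,-0.88,0.91,-0.41,0.08,0.85],[0,0,0,0.96,-0.26,0.09,0.85],[0,0,0,0.96,-0.26,0.09,0.85],[0,0,0,0.89,-0.24,0.08,0.85]]
end [0.4537 0.066  0.0502] left 0.3
z med 0.01969160768626882 z L/R 0.019381856828634803 0.01924114122956977 [-0.02920839  0.03122079] [-0.05258712  0.05965952]h.py:47: RuntimeWarning: All-NaN slice encountered
  return np.median(I,0).astype(np.uint8),np.nanmedian(W,0)
```

View pics/s22.png

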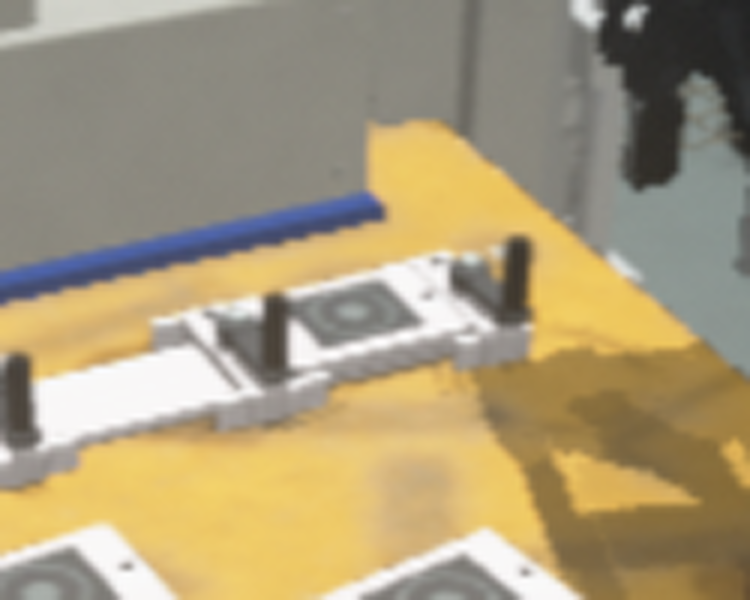

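Request:
arm_command --commands '[[[0.14,0,-0.88,0.91,-0.41,0.08,0.85],[0,0,0,0.96,-0.26,0.09,0.85],[0,0,0,0.96,-0.26,0.09,0.85],[0,0,0,0.7,-0.2,0.08,0.85],[0,0,0,0,0,0,0.85]]]'

```text
clock: 34.48
position: [0.4651, 0.0634, 0.0562]
tcp_rot: [3.125, 0.01, 1.744]
ft_force: [0.4, -0.4, 0.1]
gripper_width: 0.854
```

```bash
python3 - <<'E'
from h import *
plan([.4536,.0658,-.005],99.8,25,jaw=.85)
E
```

```text
t 34.48 pos [0.4651 0.0634 0.0562] rpy [179.1   0.6  99.9] F [ 0.4 -0.4  0.1] w 0.854 q [-0.01  0.05  2.09 -0.01  0.99 -0.18]
[[0.09,0.06,0.01,0.05,-0.12,0.61,0.85],[0,0,0,0.04,-0.11,0.61,0.85],[0,0,0,0.02,-0.05,0.31,0.85]]
end [ 0.4537  0.0657 -0.0051] left 0.2
```

Request:
arm_command --commands '[[[0.09,0.06,0,0.05,-0.2,0.3,0.85],[0,0,0,0.02,-0.1,0.4,0.85],[0,0,0,0,0,0.4,0.85],[0,0,0,0,0,0,0.85]]]'

```text
clock: 34.98
position: [0.4554, 0.062, 0.0102]
tcp_rot: [3.139, 0.0, 1.741]
ft_force: [0.5, -0.2, -0.2]
gripper_width: 0.849
```

```bash
python3 - <<'E'
from h import *
plan([.4536,.0658,-.025],99.8,15,jaw=.85)
im,W=look("scene",1)
cv2.imwrite("pics/s23.png",cv2.resize(im[130:250,240:390],None,fx=5,fy=5,interpolation=cv2.INTER_CUBIC))
E
```

```text
t 34.98 pos [0.4554 0.062  0.0102] rpy [179.9   0.   99.8] F [ 0.5 -0.2 -0.2] w 0.849 q [-0.02  0.12  2.12  0.    0.9  -0.19]
[[0.01,0,0,0.04,-0.01,0.37,0.85],[0,0,0,0.05,-0.01,0.37,0.85],[0,0,0,0.01,-0.01,0.14,0.85]]
end [ 0.4536  0.0657 -0.025 ] left 0.1h.py:47: RuntimeWarning: All-NaN slice encountered
  return np.median(I,0).astype(np.uint8),np.nanmedian(W,0)
```

View pics/s23.png

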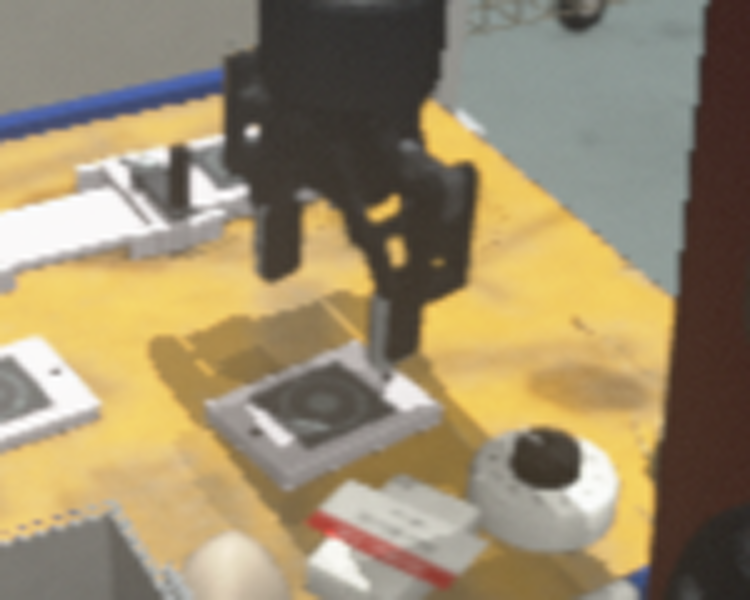

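Request:
arm_command --commands '[[[0,0,0,0.05,-0.01,0.37,0.85],[0,0,0,0.05,-0.01,0.37,0.85],[0,0,0,0,0,0.1,0.85],[0,0,0,0,0,0,0.85]]]'

```text
clock: 35.52
position: [0.4554, 0.0655, -0.0247]
tcp_rot: [3.137, 0.001, 1.741]
ft_force: [-0.3, 0.9, 0.0]
gripper_width: 0.852
```

```bash
python3 - <<'E'
from h import *
plan([.4536,.0658,-.038],99.8,8,jaw=.85)
im,W=look("scene",1)
cv2.imwrite("pics/s24.png",cv2.resize(im[130:250,240:390],None,fx=5,fy=5,interpolation=cv2.INTER_CUBIC))
E
```

```text
t 35.52 pos [ 0.4554  0.0655 -0.0247] rpy [179.7   0.   99.7] F [-0.3  0.9  0. ] w 0.852 q [-0.01  0.19  2.13  0.    0.82 -0.18]
[[0.03,0,-0.01,0.01,-0.03,0.2,0.85],[0,0,0,0.01,-0.01,0.13,0.85]]
end [ 0.4538  0.066  -0.038 ] left 0.3h.py:47: RuntimeWarning: All-NaN slice encountered
  return np.median(I,0).astype(np.uint8),np.nanmedian(W,0)
```

View pics/s24.png

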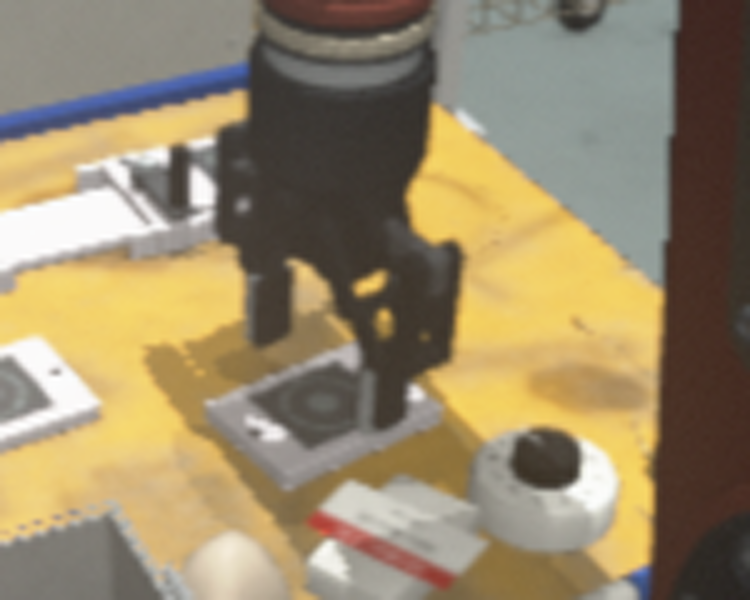

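Request:
arm_command --commands '[[[0.03,0,0,0.01,-0.04,0.1,0.85],[0,0,0,0.01,-0.01,0.1,0.85]]]'

```text
clock: 35.83
position: [0.4545, 0.066, -0.032]
tcp_rot: [3.14, 0.001, 1.741]
ft_force: [-0.8, 0.1, -0.2]
gripper_width: 0.853
```

Request:
arm_command --commands '[[[0,0,0,0,0,0.08,0.85],[0,0,0,0,0,0.06,0.85]]]'

```text
clock: 36.08
position: [0.4547, 0.0661, -0.0378]
tcp_rot: [3.14, 0.001, 1.741]
ft_force: [-0.0, -0.5, -0.5]
gripper_width: 0.85
```

Request:
arm_command --commands '[[[0,0,0,0,0,0.02,0.6],[0,0,0,0,0,0,0.6],[0,0,0,0,0,0,0.6],[0,0,0,0,0,0,0.6],[0,0,0,0,0,0,0.6]]]' --squeeze 60

```text
clock: 36.7
position: [0.4543, 0.066, -0.0381]
tcp_rot: [3.141, 0.001, 1.741]
ft_force: [-0.6, 0.2, 1.1]
gripper_width: 0.701
```

Request:
arm_command --commands '[[[0,0,0,0,0,-0.4,0.6],[0,0,0,0,0,-0.5,0.6],[0,0,0,0,0,0,0.6]]]'

```text
clock: 37.08
position: [0.4529, 0.0661, -0.0012]
tcp_rot: [-3.14, 0.001, 1.741]
ft_force: [0.5, 0.3, -3.8]
gripper_width: 0.704
```

```bash
python3 - <<'E'
from h import *
plan([.535,.1237,.0],90.8,30,jaw=.6)
im,W=look("scene",1)
cv2.imwrite("pics/s25.png",cv2.resize(im[130:250,240:390],None,fx=5,fy=5,interpolation=cv2.INTER_CUBIC))
E
```

```text
t 37.08 pos [ 0.4529  0.0661 -0.0012] rpy [-179.9    0.    99.7] F [ 0.5  0.3 -3.8] w 0.704 q [-0.01  0.14  2.12 -0.    0.88 -0.18]
[[-0.01,0,0.89,0.32,0.68,-0.01,0.6],[0,0,0,0.42,0.62,-0.01,0.6],[0,0,0,0.42,0.62,-0.01,0.6],[0,0,0,0.15,0.21,0,0.6]]
end [ 5.349e-01  1.238e-01 -1.000e-04] left 0.2h.py:47: RuntimeWarning: All-NaN slice encountered
  return np.median(I,0).astype(np.uint8),np.nanmedian(W,0)
```

View pics/s25.png

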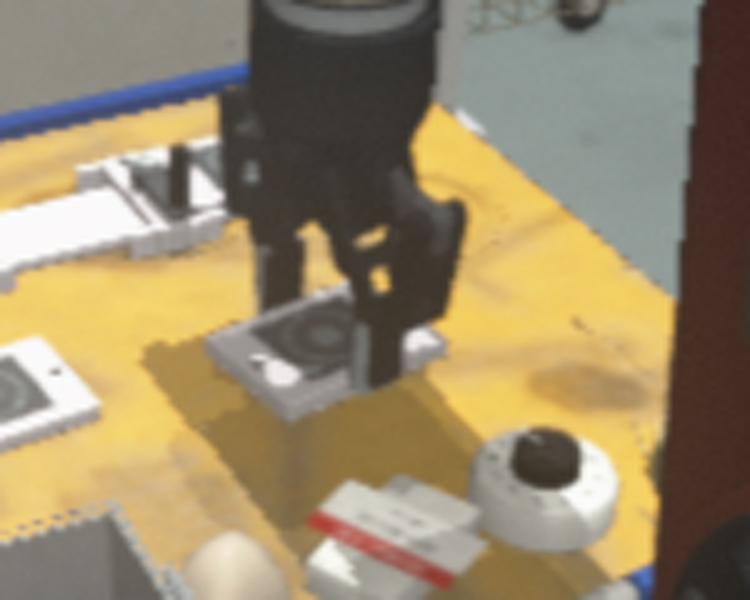

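Request:
arm_command --commands '[[[0,0,0.89,0.32,0.68,-0.05,0.6],[0,0,0,0.42,0.62,-0.02,0.6],[0,0,0,0.42,0.62,-0.02,0.6],[0,0,0,0.12,0.21,0,0.6],[0,0,0,0,0.4,0,0.6]]]'

```text
clock: 37.75
position: [0.5449, 0.1231, -0.0048]
tcp_rot: [-3.125, 0.002, 1.58]
ft_force: [0.2, -0.3, -2.7]
gripper_width: 0.696
```

```bash
python3 - <<'E'
from h import *
plan([.6478,.1237,.0],90.8,25,jaw=.6)
E
```

```text
t 37.75 pos [ 0.5449  0.1231 -0.0048] rpy [-1.79e+02  1.00e-01  9.05e+01] F [ 0.2 -0.3 -2.7] w 0.696 q [ 0.1   0.34  1.88 -0.    0.94  0.09]
[[-0.1,0.01,-0.03,0,0.62,-0.04,0.6],[0,0,0,-0.01,0.62,-0.03,0.6],[0,0,0,0,0.62,-0.03,0.6],[0,0,0,-0.01,0.62,-0.02,0.6],[0,0,0,0,0.09,-0.01,0.6]]
end [6.478e-01 1.236e-01 1.000e-04] left 0.1
```

Request:
arm_command --commands '[[[-0.1,0,-0.03,0,0.62,-0.1,0.6],[0,0,0,0,0.62,-0.06,0.6],[0,0,0,0,0.62,-0.05,0.6],[0,0,0,0,0.5,-0.03,0.6],[0,0,0,0,0.1,0,0.6]]]'

```text
clock: 38.38
position: [0.6377, 0.1217, -0.0025]
tcp_rot: [-3.127, 0.005, 1.585]
ft_force: [-0.2, -0.2, -2.6]
gripper_width: 0.701
```

```bash
python3 - <<'E'
from h import *
plan([.6478,.1237,-.01],90.8,25,jaw=.6)
im,W=look("scene",3)
s=robot.state(); c0=s["position"]
im=cv2.resize(im[110:210,210:335],None,fx=6,fy=6,interpolation=cv2.INTER_CUBIC)
def draw(c,z,col,yaw=.0138,w=.062,l=.088):
    cs,sn=np.cos(yaw),np.sin(yaw); L=np.array([[w/2,l/2],[w/2,-l/2],[-w/2,-l/2],[-w/2,l/2]])
    P=np.c_[c[0]+cs*L[:,0]-sn*L[:,1],c[1]+sn*L[:,0]+cs*L[:,1],np.full(4,z)]
    q=(proj("scene",P)-[210,110])*6+2.5
    cv2.polylines(im,[np.round(q).astype(int)],True,col,1)
draw(c0,c0[2]+.0481,(0,0,255),s["tcp_rot"][2]-np.pi/2)
draw((.6478,.1237),.016,(0,200,0),w=.08,l=.37)
cv2.imwrite("pics/s26.png",im)
E
```

```text
t 38.38 pos [ 0.6377  0.1217 -0.0025] rpy [-179.2    0.3   90.8] F [-0.2 -0.2 -2.6] w 0.701 q [ 0.08  0.5   1.65 -0.    1.01  0.07]
[[-0.08,0.03,0,0.05,0.26,0.18,0.6]]
end [ 0.6479  0.1238 -0.0099] left 0.2h.py:47: RuntimeWarning: All-NaN slice encountered
  return np.median(I,0).astype(np.uint8),np.nanmedian(W,0)
```

View pics/s26.png

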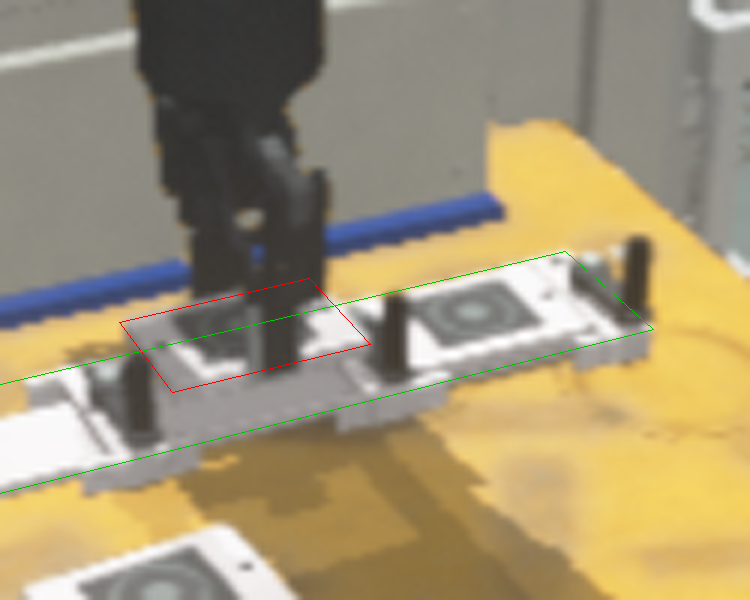

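Request:
arm_command --commands '[[[-0.08,0.03,0,0.05,0.26,0.05,0.6],[0,0,0,0,0,0.15,0.6],[0,0,0,0,0,0,0.6]]]'

```text
clock: 38.9
position: [0.6438, 0.1242, -0.0126]
tcp_rot: [-3.136, -0.001, 1.586]
ft_force: [-0.2, 0.2, -3.4]
gripper_width: 0.704
```

```bash
python3 - <<'E'
from h import *
plan([.6478,.1237,-.018],90.8,25,jaw=.6)
E
```

```text
t 38.9 pos [ 0.6438  0.1242 -0.0126] rpy [-179.7   -0.    90.9] F [-0.2  0.2 -3.4] w 0.704 q [0.08 0.52 1.64 0.   0.99 0.07]
[[-0.03,0,0.01,-0.02,0.1,0.13,0.6]]
end [ 0.6478  0.1235 -0.0179] left 0.2
```

Request:
arm_command --commands '[[[-0.03,0,0,-0.02,0.1,0,0.6],[0,0,0,0,0.02,0.1,0.6],[0,0,0,0,0,0,0.6]]]'

```text
clock: 39.28
position: [0.6487, 0.1235, -0.0169]
tcp_rot: [3.142, -0.001, 1.586]
ft_force: [-0.1, 0.6, -4.7]
gripper_width: 0.702
```

```bash
python3 - <<'E'
from h import *
plan([.6478,.1237,-.02],90.8,25,jaw=.6)
E
```

```text
t 39.27 pos [ 0.6487  0.1235 -0.0169] rpy [180.   -0.   90.9] F [-0.1  0.6 -4.7] w 0.702 q [0.08 0.53 1.64 0.   0.98 0.07]
[[0,0,0.01,0,-0.02,0.08,0.6]]
end [ 0.6479  0.1235 -0.0201] left 0.3
```

Request:
arm_command --commands '[[[0,0,0,0,-0.02,0.1,0.6],[0,0,0,0,0,0,0.6]]]'

```text
clock: 39.52
position: [0.6479, 0.1235, -0.0212]
tcp_rot: [-3.142, -0.001, 1.586]
ft_force: [0.5, 0.0, -3.4]
gripper_width: 0.703
```

Request:
arm_command --commands '[[[0,0,0,0,0,0.1,0.6]]]'

```text
clock: 39.65
position: [0.6483, 0.1236, -0.0248]
tcp_rot: [3.141, -0.001, 1.586]
ft_force: [0.2, -0.1, -2.7]
gripper_width: 0.702
```

Request:
arm_command --commands '[[[0,0,0,0,0,0.08,0.6]]]'

```text
clock: 39.78
position: [0.6481, 0.1236, -0.0284]
tcp_rot: [3.141, -0.001, 1.586]
ft_force: [-0.1, -0.2, -1.4]
gripper_width: 0.699
```

Request:
arm_command --commands '[[[0,0,0,0,0,0.06,0.6]]]'

```text
clock: 39.9
position: [0.6482, 0.1236, -0.0301]
tcp_rot: [-3.141, -0.001, 1.586]
ft_force: [-6.0, -0.3, 10.7]
gripper_width: 0.702
```

Seated. Now release, retreat and go to the last plate.

Request:
arm_command --commands '[[[0,0,0,0,0,0,0.85],[0,0,0,0,0,0,0.85],[0,0,0,0,0,0,0.85],[0,0,0,0,0,-0.5,0.85],[0,0,0,0,0,-0.8,0.85]]]'

```text
clock: 40.52
position: [0.6478, 0.1235, 0.0231]
tcp_rot: [-3.14, -0.0, 1.586]
ft_force: [0.4, -0.0, -0.0]
gripper_width: 0.849
```

Request:
arm_command --commands '[[[0,0,0,0,0,-0.8,0.85],[0,0,0,0.5,-0.5,0,0.85],[0,0,-0.4,0.8,-1,0,0.85],[0,0,0,0.3,-1,0,0.85],[0,0,0,0,0,0,0.85]]]'

```text
clock: 41.15
position: [0.5516, 0.1854, 0.0689]
tcp_rot: [3.123, -0.002, 1.657]
ft_force: [0.1, -0.3, -0.4]
gripper_width: 0.85
```

```bash
python3 - <<'E'
from h import *
plan([.5218,.2036,.04],95.7,30,jaw=.85)
im,W=look("scene",3)
cv2.imwrite("pics/s27.png",cv2.resize(im[120:240,180:330],None,fx=5,fy=5,interpolation=cv2.INTER_CUBIC))
E
```

```text
t 41.15 pos [0.5516 0.1854 0.0689] rpy [ 1.789e+02 -1.000e-01  9.490e+01] F [ 0.1 -0.3 -0.4] w 0.85 q [ 0.2   0.25  1.83 -0.    1.04  0.12]
[[0.11,-0.01,-0.08,0.34,-0.47,0.47,0.85],[0,0,0,0.18,-0.24,0.24,0.85]]
end [0.5218 0.2036 0.0402] left 0.2h.py:47: RuntimeWarning: All-NaN slice encountered
  return np.median(I,0).astype(np.uint8),np.nanmedian(W,0)
```

View pics/s27.png

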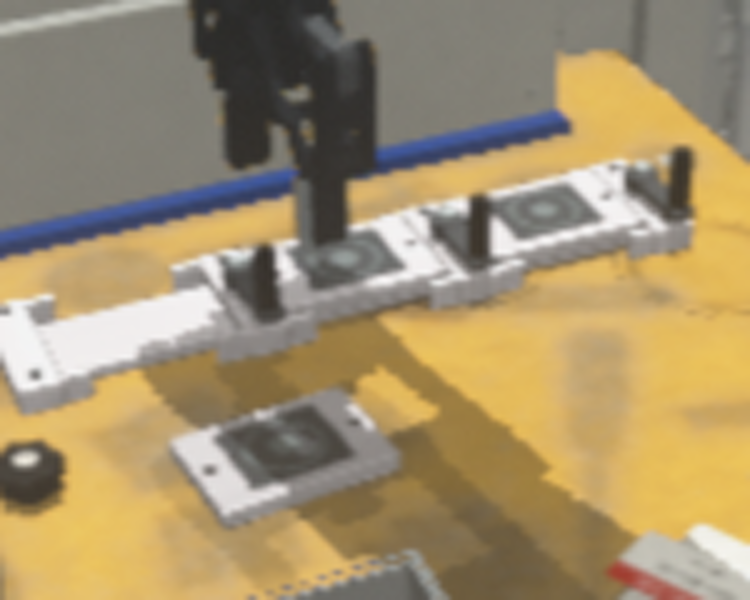

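Both plates look seated. Now the last one.

Request:
arm_command --commands '[[[0.11,0,-0.08,0.34,-0.5,0,0.85],[0,0,0,0.18,-0.3,0,0.85],[0,0,0,0,0,0,0.85]]]'

```text
clock: 41.68
position: [0.5231, 0.2033, 0.0704]
tcp_rot: [3.136, -0.002, 1.668]
ft_force: [0.2, 0.2, -0.0]
gripper_width: 0.855
```

```bash
python3 - <<'E'
from h import *
plan([.5218,.2036,.0],95.7,25,jaw=.85)
E
```

```text
t 41.67 pos [0.5231 0.2033 0.0704] rpy [ 1.797e+02 -1.000e-01  9.560e+01] F [ 0.2  0.2 -0. ] w 0.855 q [0.24 0.22 1.86 0.   1.05 0.15]
[[0.03,-0.01,-0.01,0,-0.01,0.62,0.85],[0,0,0,0,-0.01,0.62,0.85],[0,0,0,0.01,-0.01,0.52,0.85]]
end [ 0.522   0.2037 -0.    ] left 0.2
```

Request:
arm_command --commands '[[[0.03,0,0,0,-0.01,0.62,0.85],[0,0,0,0,-0.01,0.62,0.85],[0,0,0,0,0,0.5,0.85],[0,0,0,0,0,0.3,0.85],[0,0,0,0,0,0,0.85]]]'

```text
clock: 42.3
position: [0.5247, 0.2038, -0.0124]
tcp_rot: [3.137, -0.002, 1.668]
ft_force: [-0.1, -0.7, 0.7]
gripper_width: 0.848
```

```bash
python3 - <<'E'
from h import *
plan([.5218,.2036,-.025],95.7,25,jaw=.85)
im,W=look("scene",1)
cv2.imwrite("pics/s28.png",cv2.resize(im[120:240,180:330],None,fx=5,fy=5,interpolation=cv2.INTER_CUBIC))
E
```

```text
t 42.3 pos [ 0.5247  0.2038 -0.0124] rpy [ 1.798e+02 -1.000e-01  9.560e+01] F [-0.1 -0.7  0.7] w 0.848 q [0.24 0.35 1.89 0.   0.9  0.15]
[[0.02,-0.01,-0.01,0,-0.07,0.31,0.85]]
end [ 0.522   0.2036 -0.0249] left 0.2h.py:47: RuntimeWarning: All-NaN slice encountered
  return np.median(I,0).astype(np.uint8),np.nanmedian(W,0)
```

View pics/s28.png

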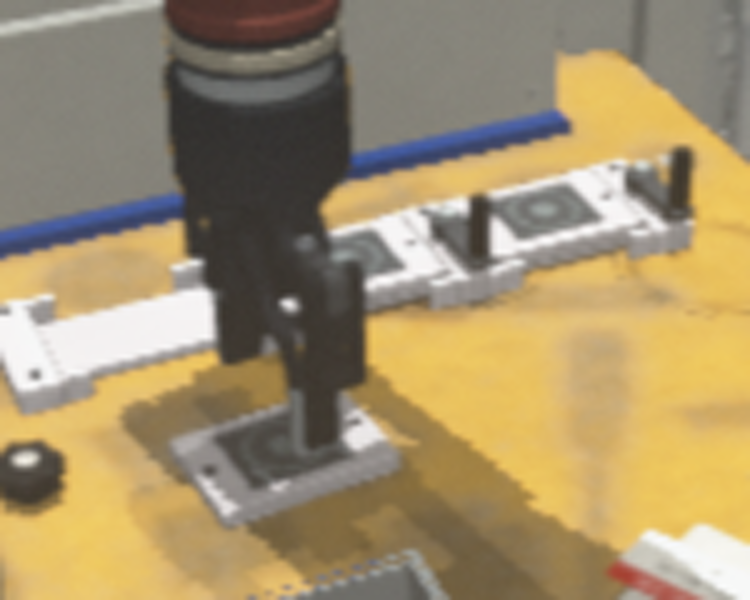

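Request:
arm_command --commands '[[[0.02,0,0,0,-0.07,0.2,0.85],[0,0,0,0,0,0.15,0.85],[0,0,0,0,0,0.15,0.85]]]'

```text
clock: 42.72
position: [0.5251, 0.2044, -0.0303]
tcp_rot: [3.135, -0.003, 1.668]
ft_force: [0.6, -0.2, 0.8]
gripper_width: 0.853
```

```bash
python3 - <<'E'
from h import *
plan([.5218,.2036,-.0385],95.7,25,jaw=.85)
E
```

```text
t 42.73 pos [ 0.5251  0.2044 -0.0303] rpy [179.6  -0.2  95.6] F [ 0.6 -0.2  0.8] w 0.853 q [0.25 0.38 1.89 0.   0.86 0.15]
[[0.04,-0.02,-0.01,-0.01,-0.08,0.2,0.85]]
end [ 0.522   0.2037 -0.0383] left 0.3
```

Request:
arm_command --commands '[[[0.04,-0.02,0,-0.01,-0.08,0.07,0.85],[0,0,0,-0.01,-0.02,0.1,0.85],[0,0,0,0,0,0,0.85]]]'

```text
clock: 43.1
position: [0.5204, 0.203, -0.0381]
tcp_rot: [-3.14, 0.001, 1.669]
ft_force: [0.8, 0.3, -0.5]
gripper_width: 0.845
```

```bash
python3 - <<'E'
from h import *
plan([.5218,.2036,-.0385],95.7,25,jaw=.85)
E
```

```text
t 43.1 pos [ 0.5204  0.203  -0.0381] rpy [-1.799e+02  1.000e-01  9.560e+01] F [ 0.8  0.3 -0.5] w 0.845 q [ 0.25  0.39  1.89 -0.    0.86  0.15]
[[-0.01,0.01,-0.01,0.01,0.04,0.01,0.85]]
end [ 0.522   0.2036 -0.0385] left 0.2
```

Request:
arm_command --commands '[[[0,0,0,0.01,0.03,0,0.6],[0,0,0,0,0,0,0.6],[0,0,0,0,0,0,0.6],[0,0,0,0,0,0,0.6],[0,0,0,0,0,0,0.6]]]' --squeeze 60

```text
clock: 43.72
position: [0.5219, 0.2036, -0.0374]
tcp_rot: [-3.14, 0.001, 1.669]
ft_force: [-0.2, 0.0, -0.1]
gripper_width: 0.701
```

Request:
arm_command --commands '[[[0,0,0,0,0,-0.4,0.6],[0,0,0,0,0,-0.5,0.6],[0,0,0,0,0,0,0.6]]]'

```text
clock: 44.1
position: [0.5204, 0.2033, -0.0007]
tcp_rot: [-3.137, 0.001, 1.669]
ft_force: [0.6, 0.4, -3.6]
gripper_width: 0.701
```

```bash
python3 - <<'E'
from h import *
plan([.535,.2387,.0],90.8,30,jaw=.6)
im,W=look("scene",1)
cv2.imwrite("pics/s29.png",cv2.resize(im[120:240,180:330],None,fx=5,fy=5,interpolation=cv2.INTER_CUBIC))
E
```

```text
t 44.1 pos [ 0.5204  0.2033 -0.0007] rpy [-1.798e+02  1.000e-01  9.560e+01] F [ 0.6  0.4 -3.6] w 0.701 q [ 0.25  0.33  1.89 -0.    0.93  0.15]
[[-0.02,0.01,0.48,0.66,0.35,-0.02,0.6],[0,0,0,0.19,0.08,0,0.6]]
end [ 0.5348  0.2385 -0.    ] left 0.2h.py:47: RuntimeWarning: All-NaN slice encountered
  return np.median(I,0).astype(np.uint8),np.nanmedian(W,0)
```

View pics/s29.png

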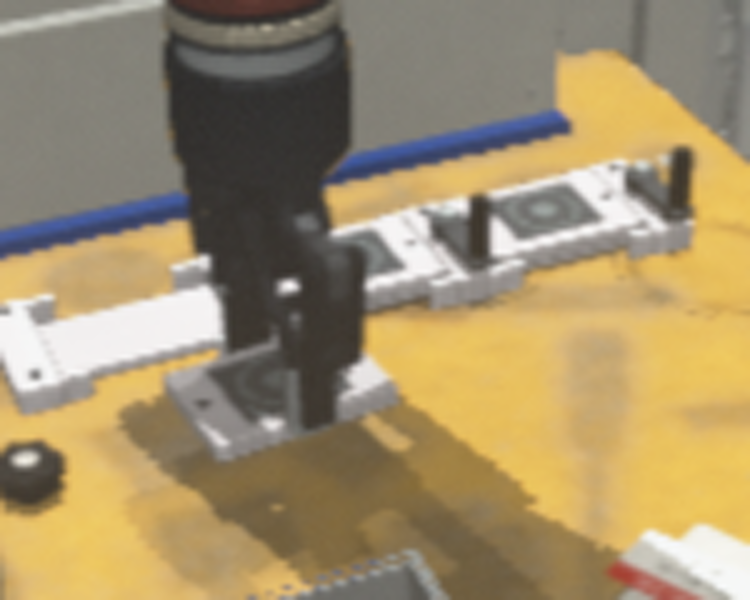

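Request:
arm_command --commands '[[[0,0,0.48,0.66,0.35,-0.06,0.6],[0,0,0,0.19,0.3,-0.02,0.6],[0,0,0,0,0.62,-0.05,0.6],[0,0,0,0,0.62,-0.05,0.6]]]'

```text
clock: 44.65
position: [0.5879, 0.2378, -0.0001]
tcp_rot: [-3.125, 0.006, 1.586]
ft_force: [-0.2, 0.6, -2.9]
gripper_width: 0.697
```

```bash
python3 - <<'E'
from h import *
plan([.6462,.2387,.0],90.8,25,jaw=.6)
E
```

```text
t 44.65 pos [ 5.879e-01  2.378e-01 -1.000e-04] rpy [-179.     0.4   90.9] F [-0.2  0.6 -2.9] w 0.697 q [ 0.27  0.47  1.69 -0.    1.    0.26]
[[-0.1,0.04,0.01,0,0.62,-0.01,0.6],[0,0,0,0,0.62,0,0.6],[0,0,0,0,0.22,0,0.6]]
end [ 6.463e-01  2.387e-01 -1.000e-04] left 0.1
```

Request:
arm_command --commands '[[[-0.1,0.04,0,0,0.6,-0.05,0.6],[0,0,0,0,0.5,-0.02,0.6],[0,0,0,0,0.2,0,0.6],[0,0,0,0,0,0,0.6]]]'

```text
clock: 45.15
position: [0.6404, 0.2361, -0.0022]
tcp_rot: [-3.136, 0.002, 1.588]
ft_force: [-0.4, -0.2, -2.9]
gripper_width: 0.697
```

```bash
python3 - <<'E'
from h import *
plan([.6462,.2387,-.01],90.8,25,jaw=.6)
im,W=look("scene",3)
s=robot.state(); c0=s["position"]
O=[180,110]
im=cv2.resize(im[110:210,180:305],None,fx=6,fy=6,interpolation=cv2.INTER_CUBIC)
def draw(c,z,col,yaw=.0138,w=.062,l=.088):
    cs,sn=np.cos(yaw),np.sin(yaw); L=np.array([[w/2,l/2],[w/2,-l/2],[-w/2,-l/2],[-w/2,l/2]])
    P=np.c_[c[0]+cs*L[:,0]-sn*L[:,1],c[1]+sn*L[:,0]+cs*L[:,1],np.full(4,z)]
    q=(proj("scene",P)-O)*6+2.5
    cv2.polylines(im,[np.round(q).astype(int)],True,col,1)
draw(c0,c0[2]+.0476,(0,0,255),s["tcp_rot"][2]-np.pi/2)
draw((.6478,.1237),.016,(0,200,0),w=.08,l=.37)
cv2.imwrite("pics/s30.png",im)
E
```

```text
t 45.15 pos [ 0.6404  0.2361 -0.0022] rpy [-1.797e+02  1.000e-01  9.100e+01] F [-0.4 -0.2 -2.9] w 0.697 q [ 0.25  0.55  1.57 -0.    1.03  0.23]
[[-0.03,0.01,0.02,0.06,0.15,0.19,0.6]]
end [ 0.6463  0.2385 -0.0098] left 0.3h.py:47: RuntimeWarning: All-NaN slice encountered
  return np.median(I,0).astype(np.uint8),np.nanmedian(W,0)
```

View pics/s30.png

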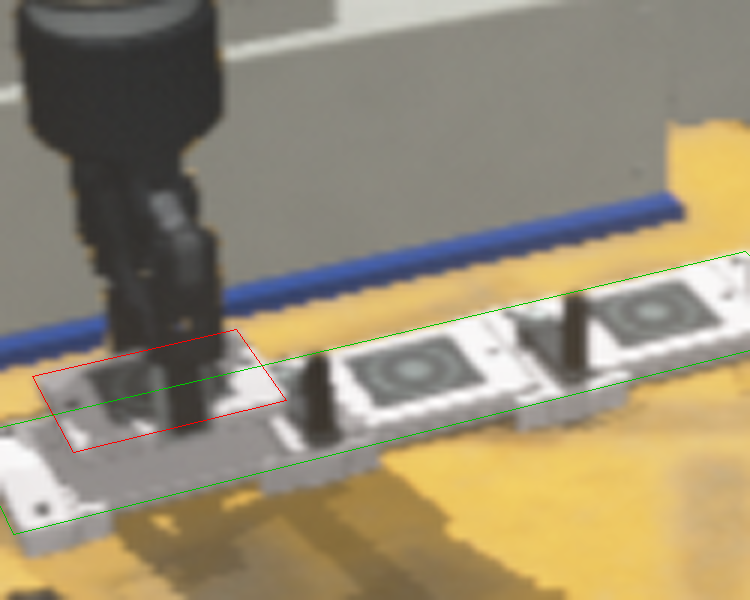

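Request:
arm_command --commands '[[[-0.03,0,0,0.06,0.15,0.05,0.6],[0,0,0,0,0,0.12,0.6],[0,0,0,0,0,0,0.6]]]'

```text
clock: 45.68
position: [0.6442, 0.2393, -0.0095]
tcp_rot: [-3.14, 0.003, 1.59]
ft_force: [-0.5, 0.0, -4.2]
gripper_width: 0.703
```

```bash
python3 - <<'E'
from h import *
plan([.6462,.2386,-.018],90.8,25,jaw=.6)
E
```

```text
t 45.67 pos [ 0.6442  0.2393 -0.0095] rpy [-1.799e+02  1.000e-01  9.110e+01] F [-0.5  0.  -4.2] w 0.703 q [ 0.25  0.57  1.56 -0.    1.02  0.24]
[[-0.01,0.01,0.03,-0.02,0.05,0.21,0.6]]
end [ 0.6462  0.2385 -0.0179] left 0.1
```

Request:
arm_command --commands '[[[-0.01,0.01,0.03,-0.02,0.05,0.1,0.6],[0,0,0,0,0,0.12,0.6],[0,0,0,0,0,0,0.6]]]'

```text
clock: 46.05
position: [0.6461, 0.2385, -0.0191]
tcp_rot: [-3.141, 0.001, 1.584]
ft_force: [-1.0, 0.5, -3.9]
gripper_width: 0.701
```

```bash
python3 - <<'E'
from h import *
plan([.6462,.2386,-.021],90.8,25,jaw=.6)
E
```

```text
t 46.05 pos [ 0.6461  0.2385 -0.0191] rpy [-180.     0.    90.8] F [-1.   0.5 -3.9] w 0.701 q [ 0.25  0.58  1.56 -0.    1.    0.24]
[[0,0,0,0,0,0.05,0.6]]
end [ 0.6461  0.2385 -0.0211] left 0.2
```

Request:
arm_command --commands '[[[0,0,0,0,0,0.1,0.6]]]'

```text
clock: 46.18
position: [0.6467, 0.2386, -0.0227]
tcp_rot: [3.141, 0.001, 1.584]
ft_force: [-0.1, 0.0, -3.6]
gripper_width: 0.697
```

Request:
arm_command --commands '[[[0,0,0,0,0,0.08,0.6]]]'

```text
clock: 46.3
position: [0.6464, 0.2385, -0.0264]
tcp_rot: [3.141, 0.001, 1.584]
ft_force: [0.7, 0.1, -3.5]
gripper_width: 0.701
```

Request:
arm_command --commands '[[[0,0,0,0,0,0.05,0.6]]]'

```text
clock: 46.42
position: [0.6464, 0.2385, -0.0286]
tcp_rot: [3.141, 0.001, 1.584]
ft_force: [0.6, 0.1, -3.5]
gripper_width: 0.698
```

Request:
arm_command --commands '[[[0,0,0,0,0,0.04,0.6]]]'

```text
clock: 46.55
position: [0.6463, 0.2385, -0.0294]
tcp_rot: [-3.141, 0.001, 1.584]
ft_force: [-4.0, -0.4, 6.8]
gripper_width: 0.702
```

Request:
arm_command --commands '[[[0,0,0,0,0,0,0.85],[0,0,0,0,0,0,0.85],[0,0,0,0,0,0,0.85],[0,0,0,0,0,-0.5,0.85],[0,0,0,0,0,-0.8,0.85]]]'

```text
clock: 47.18
position: [0.6464, 0.2385, 0.0243]
tcp_rot: [-3.141, 0.001, 1.584]
ft_force: [0.6, 0.2, -0.0]
gripper_width: 0.852
```

Request:
arm_command --commands '[[[0,0,0,0,0,-0.8,0.5],[0,0,0,-0.7,-0.7,0,0],[0,0,0,-1,-0.3,0,0],[0,0,0,-0.6,0,0,0]]]'

```text
clock: 47.68
position: [0.6139, 0.1475, 0.0697]
tcp_rot: [3.123, -0.003, 1.588]
ft_force: [0.7, -0.2, -0.6]
gripper_width: 0.007
```

```bash
python3 - <<'E'
from h import *
plan([.605,.145,.03],90.8,30,jaw=0)
im,W=look("scene",3)
cv2.imwrite("pics/s31.png",cv2.resize(im[110:230,170:320],None,fx=5,fy=5,interpolation=cv2.INTER_CUBIC))
E
```

```text
t 47.67 pos [0.6139 0.1475 0.0697] rpy [179.   -0.2  91. ] F [ 0.7 -0.2 -0.6] w 0.007 q [0.12 0.35 1.7  0.   1.07 0.11]
[[0.1,-0.02,0.02,-0.05,-0.18,0.73,0],[0,0,0,-0.01,-0.06,0.26,0]]
end [0.6049 0.145  0.03  ] left 0.1h.py:47: RuntimeWarning: All-NaN slice encountered
  return np.median(I,0).astype(np.uint8),np.nanmedian(W,0)
```

View pics/s31.png

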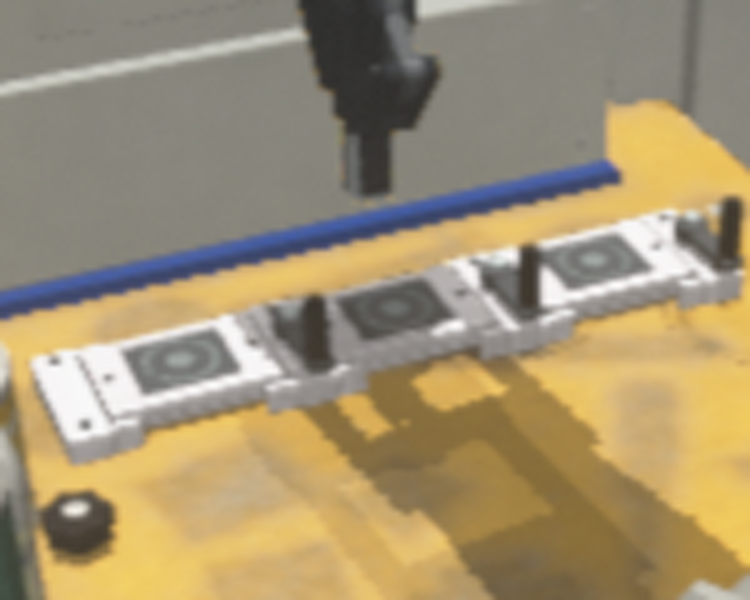

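Request:
arm_command --commands '[[[0.1,0,0,-0.05,-0.2,0.73,0],[0,0,0,-0.01,-0.1,0.6,0],[0,0,0,0,0,0.3,0],[0,0,0,0,0,0,0]]]'

```text
clock: 48.32
position: [0.601, 0.1487, -0.0018]
tcp_rot: [-3.138, -0.004, 1.589]
ft_force: [0.6, -1.0, 0.7]
gripper_width: -0.001
```

```bash
python3 - <<'E'
from h import *
plan([.605,.171,.003],90.8,8,jaw=0)
E
```

```text
t 48.33 pos [ 0.601   0.1487 -0.0018] rpy [-179.8   -0.2   91.1] F [ 0.6 -1.   0.7] w -0.001 q [0.13 0.44 1.74 0.01 0.97 0.1 ]
[[-0.02,-0.02,0.03,0.19,0.04,-0.04,0],[0,0,0,0.19,0.04,-0.04,0],[0,0,0,0.18,0.03,-0.04,0]]
end [0.605  0.1712 0.0031] left 0.2
```

Request:
arm_command --commands '[[[-0.02,0,0,0.38,0.1,-0.1,0],[0,0,0,0.35,0,0,0],[0,0,0,0.4,0.05,0,0],[0,0,0,0.38,0.2,0,0],[0,0,0,0.25,0.3,0,0]]]'

```text
clock: 48.95
position: [0.6271, 0.2146, 0.0036]
tcp_rot: [-3.14, 0.014, 1.593]
ft_force: [-23.5, -13.0, 13.9]
gripper_width: -0.003
```

```bash
python3 - <<'E'
from h import *
plan([.6295,.2195,.003],90.8,8,jaw=0)
im,W=look("scene",1)
cv2.imwrite("pics/s32.png",cv2.resize(im[110:230,170:320],None,fx=5,fy=5,interpolation=cv2.INTER_CUBIC))
E
```

```text
t 48.95 pos [0.6271 0.2146 0.0036] rpy [-179.9    0.8   91.3] F [-23.5 -13.   13.9] w -0.003 q [ 0.23  0.51  1.62 -0.02  1.02  0.22]
[[-0.01,0.08,0.05,0.12,0.06,0.01,0]]
end [0.6294 0.2195 0.0031] left 0.1h.py:47: RuntimeWarning: All-NaN slice encountered
  return np.median(I,0).astype(np.uint8),np.nanmedian(W,0)
```

View pics/s32.png

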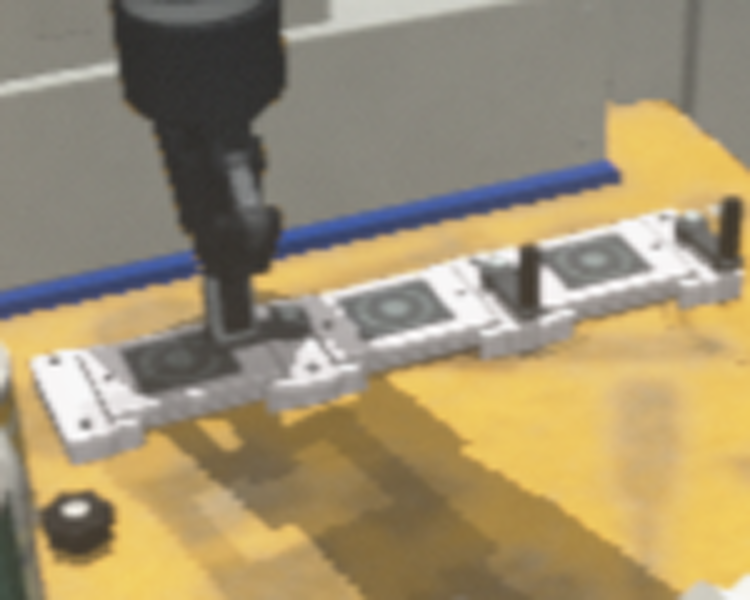

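Request:
arm_command --commands '[[[0,0,0,0,-0.15,0,0],[0,0,0,0,-0.4,0,0],[0,0,0,0,-0.2,-0.8,0],[0,0,0,0,0,-0.9,0]]]'

```text
clock: 49.5
position: [0.5934, 0.2214, 0.0716]
tcp_rot: [-3.133, 0.01, 1.595]
ft_force: [0.6, 0.6, -0.5]
gripper_width: 0.001
```

```bash
python3 - <<'E'
from h import *
plan([.605,.029,.06],90.8,40,jaw=0)
im,W=look("scene",3)
m=(W[...,0]>.6)&(W[...,0]<.7)&(W[...,1]>.15)&(W[...,1]<.27)&(W[...,2]>.035)&(W[...,2]<.064)
print(m.sum(),W[m].mean(0),W[m].min(0),W[m].max(0))
cv2.imwrite("pics/s33.png",cv2.resize(im[110:230,170:320],None,fx=5,fy=5,interpolation=cv2.INTER_CUBIC))
E
```

```text
t 49.5 pos [0.5934 0.2214 0.0716] rpy [-179.5    0.5   91.4] F [ 0.6  0.6 -0.5] w 0.001 q [ 0.25  0.37  1.67 -0.01  1.11  0.23]
[[-0.05,0.05,0.06,-1.0,0.04,0.07,0],[0,0,0,-1.0,0.05,0.06,0],[0,0,0,-1.0,0.04,0.06,0],[0,0,0,-1.0,0.05,0.06,0],[0,0,0,-0.81,0.04,0.05,0]]
end [0.6052 0.0291 0.0601] left 0.3
54 [0.64383455 0.21756449 0.04999112] [0.6403065  0.18106179 0.03505425] [0.65134774 0.22374847 0.06251506]h.py:47: RuntimeWarning: All-NaN slice encountered
  return np.median(I,0).astype(np.uint8),np.nanmedian(W,0)
```

View pics/s33.png

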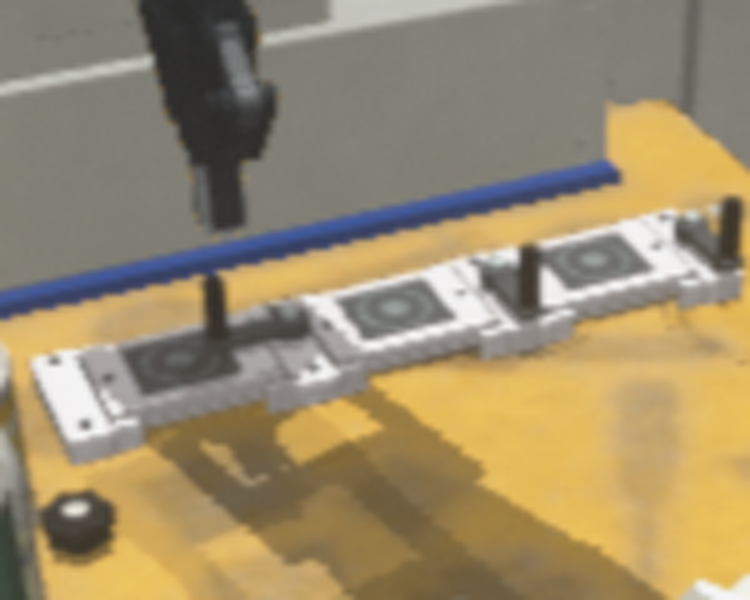

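Request:
arm_command --commands '[[[-0.05,0.05,0.06,-1,0.04,0.05,0],[0,0,0,-1,0.04,0,0],[0,0,0,-1,0.04,0,0],[0,0,0,-1,0.04,0,0],[0,0,0,-0.7,0,0,0]]]'

```text
clock: 50.28
position: [0.6053, 0.0355, 0.0685]
tcp_rot: [3.134, -0.005, 1.59]
ft_force: [-0.0, -0.2, -0.3]
gripper_width: 0.001
```

```bash
python3 - <<'E'
from h import *
plan([.605,.029,.003],90.8,25,jaw=0)
E
```

```text
t 50.27 pos [0.6053 0.0355 0.0685] rpy [179.6  -0.3  91.1] F [-0.  -0.2 -0.3] w 0.001 q [-0.06  0.31  1.76  0.01  1.07 -0.08]
[[0.04,-0.03,0.03,-0.06,-0.01,0.62,0],[0,0,0,-0.06,0,0.62,0],[0,0,0,-0.04,0,0.4,0]]
end [0.6052 0.0292 0.0029] left 0.3
```

Request:
arm_command --commands '[[[0.04,-0.03,0,-0.1,-0.05,0.62,0],[0,0,0,-0.06,0,0.62,0],[0,0,0,0,0,0.35,0],[0,0,0,0,0,0,0]]]'

```text
clock: 50.78
position: [0.6026, 0.0284, 0.0003]
tcp_rot: [-3.14, -0.002, 1.586]
ft_force: [0.0, 0.2, -0.3]
gripper_width: 0.001
```

```bash
python3 - <<'E'
from h import *
plan([.607,.048,.003],90.8,25,jaw=0)
E
```

```text
t 50.77 pos [6.026e-01 2.840e-02 3.000e-04] rpy [-1.799e+02 -1.000e-01  9.090e+01] F [ 0.   0.2 -0.3] w 0.001 q [-0.07  0.4   1.78  0.    0.96 -0.09]
[[-0.01,-0.01,0.01,0.49,0.12,-0.07,0]]
end [0.6071 0.0481 0.0031] left 0.2
```

Request:
arm_command --commands '[[[0,0,0,0.45,0.1,-0.05,0],[0,0,0,0.38,0,0,0],[0,0,0,0.42,0.05,0,0],[0,0,0,0.38,0.2,0,0]]]'

```text
clock: 51.28
position: [0.6214, 0.0916, 0.0054]
tcp_rot: [3.132, 0.011, 1.589]
ft_force: [-0.4, -10.1, -0.3]
gripper_width: 0.001
```

```bash
python3 - <<'E'
from h import *
plan([.629,.104,.003],90.8,8,jaw=0)
E
```

```text
t 51.27 pos [0.6214 0.0916 0.0054] rpy [179.4   0.6  91.1] F [ -0.4 -10.1  -0.3] w 0.001 q [ 0.04  0.43  1.72 -0.01  0.97  0.03]
[[0.06,0.06,0.03,0.17,0.11,0.03,0],[0,0,0,0.14,0.09,0.03,0]]
end [0.6292 0.1041 0.003 ] left 0.2
```

Request:
arm_command --commands '[[[0,0,0,-0.35,0,0,0],[0,0,0,0,0,0,0]]]'

```text
clock: 51.52
position: [0.623, 0.08, 0.0071]
tcp_rot: [3.129, 0.009, 1.591]
ft_force: [-0.1, -0.3, -0.4]
gripper_width: 0.001
```

```bash
python3 - <<'E'
from h import *
plan([.629,.104,.003],90.8,8,jaw=0)
im,W=look("scene",3)
m=(W[...,0]>.6)&(W[...,0]<.7)&(W[...,1]>.085)&(W[...,1]<.125)&(W[...,2]>.035)&(W[...,2]<.064)
p=W[m]; print(m.sum(),np.percentile(p,[5,50,95],axis=0).round(4))
cv2.imwrite("pics/s34.png",cv2.resize(im[130:200,220:300],None,fx=9,fy=8,interpolation=cv2.INTER_CUBIC))
E
```

```text
t 51.52 pos [0.623  0.08   0.0071] rpy [179.3   0.5  91.2] F [-0.1 -0.3 -0.4] w 0.001 q [ 0.02  0.43  1.73 -0.01  0.97  0.01]
[[0.07,0.05,0.04,0.19,0.05,0.03,0],[0,0,0,0.19,0.05,0.03,0],[0,0,0,0.19,0.05,0.04,0],[0,0,0,0.03,0.01,0,0]]
end [0.6291 0.1041 0.0031] left 0.2
84 [[0.6133 0.0871 0.0377]
 [0.6368 0.1008 0.0532]
 [0.6441 0.108  0.0624]]h.py:47: RuntimeWarning: All-NaN slice encountered
  return np.median(I,0).astype(np.uint8),np.nanmedian(W,0)
```

View pics/s34.png

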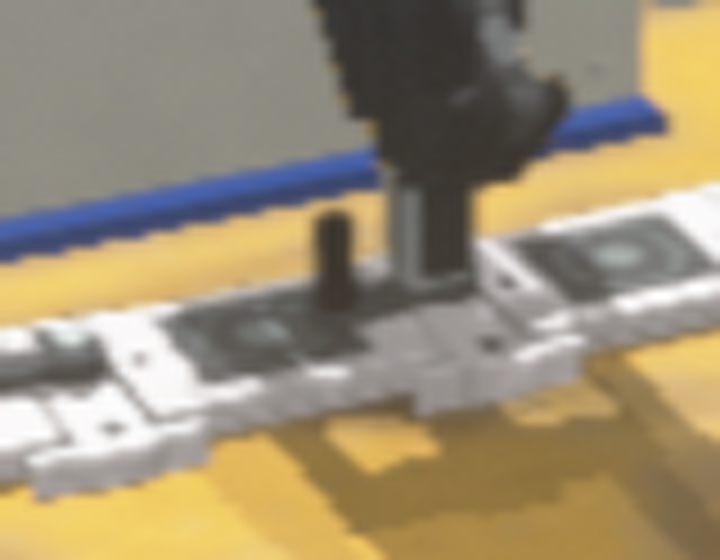

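Request:
arm_command --commands '[[[0.07,0.05,0,0,-0.42,0.1,0],[0,0,0,0.3,0,0,0],[0,0,0,0.3,0,0,0],[0,0,0,0,0.25,0,0]]]'

```text
clock: 52.18
position: [0.6124, 0.1068, 0.0018]
tcp_rot: [-3.138, -0.002, 1.592]
ft_force: [-0.5, -0.1, -0.1]
gripper_width: 0.0
```

```bash
python3 - <<'E'
from h import *
plan([.629,.103,.003],90.8,6,jaw=0)
E
```

```text
t 52.17 pos [0.6124 0.1068 0.0018] rpy [-1.798e+02 -1.000e-01  9.120e+01] F [-0.5 -0.1 -0.1] w 0.0 q [0.06 0.44 1.73 0.   0.98 0.04]
[[-0.02,-0.01,0.04,-0.04,0.15,-0.01,0],[0,0,0,-0.03,0.15,-0.01,0],[0,0,0,-0.03,0.11,-0.01,0]]
end [0.6288 0.103  0.003 ] left 0.2
```

Request:
arm_command --commands '[[[0,0,0,-0.04,0.15,0,0],[0,0,0,-0.03,0.15,0,0]]]'

```text
clock: 52.42
position: [0.6254, 0.105, 0.0018]
tcp_rot: [-3.137, -0.002, 1.592]
ft_force: [-3.0, 2.3, 1.0]
gripper_width: -0.003
```

Request:
arm_command --commands '[[[0,0,0,0,0.1,0,0]]]'

```text
clock: 52.55
position: [0.6271, 0.1051, 0.0014]
tcp_rot: [-3.13, -0.002, 1.592]
ft_force: [-10.9, 1.0, 7.6]
gripper_width: 0.006
```

Request:
arm_command --commands '[[[0,0,0,0,-0.3,0,0],[0,0,0,0,-0.4,-0.7,0],[0,0,0,-0.5,0,-0.9,0],[0,0,0,-1,0,0,0],[0,0,0,-1,0,0,0]]]'

```text
clock: 53.18
position: [0.6023, 0.0023, 0.0672]
tcp_rot: [-3.136, 0.0, 1.596]
ft_force: [0.1, -0.1, 0.2]
gripper_width: 0.004
```

```bash
python3 - <<'E'
from h import *
plan([.606,-.085,.06],90.8,40,jaw=0)
im,W=look("scene",3)
cv2.imwrite("pics/s35.png",cv2.resize(im[110:230,190:340],None,fx=5,fy=5,interpolation=cv2.INTER_CUBIC))
for y0,y1 in ((.2,.24),(.085,.125)):
    m=(W[...,0]>.6)&(W[...,0]<.7)&(W[...,1]>y0)&(W[...,1]<y1)&(W[...,2]>.035)&(W[...,2]<.064)
    p=W[m]; print(m.sum(),np.percentile(p,[5,50,95],axis=0).round(4).tolist())
E
```

```text
t 53.17 pos [0.6023 0.0023 0.0672] rpy [-179.7    0.    91.5] F [ 0.1 -0.1  0.2] w 0.004 q [-0.11  0.31  1.76 -0.    1.08 -0.14]
[[-0.03,0,0.07,-1.0,0.02,0.08,0],[0,0,0,-1.0,0.03,0.09,0],[0,0,0,-0.18,0,0.01,0]]
end [ 0.6059 -0.0848  0.0601] left 0.2
52 [[0.6408, 0.2139, 0.0372], [0.6428, 0.2192, 0.051], [0.6484, 0.2236, 0.0623]]
53 [[0.6421, 0.0994, 0.0369], [0.6446, 0.1049, 0.0505], [0.6503, 0.1087, 0.0623]]h.py:47: RuntimeWarning: All-NaN slice encountered
  return np.median(I,0).astype(np.uint8),np.nanmedian(W,0)
```

View pics/s35.png

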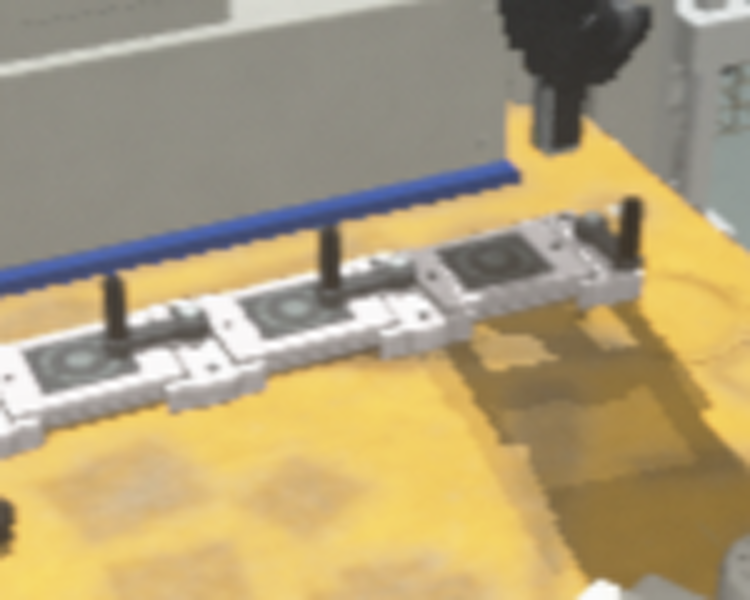

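Request:
arm_command --commands '[[[-0.03,0,0.07,-1,0.02,0,0],[0,0,0,-1,0.03,0,0],[0,0,0,-0.1,0,0,0],[0,0,0,0,0,0,0]]]'

```text
clock: 53.82
position: [0.6057, -0.0806, 0.0664]
tcp_rot: [3.141, -0.002, 1.582]
ft_force: [-0.2, 0.1, -0.0]
gripper_width: 0.001
```

```bash
python3 - <<'E'
from h import *
plan([.604,-.087,.003],90.8,25,jaw=0)
E
```

```text
t 53.83 pos [ 0.6057 -0.0806  0.0664] rpy [ 1.799e+02 -1.000e-01  9.060e+01] F [-0.2  0.1 -0. ] w 0.001 q [-0.25  0.32  1.74  0.    1.08 -0.26]
[[0.01,-0.01,-0.02,-0.06,-0.02,0.62,0],[0,0,0,-0.07,-0.02,0.62,0],[0,0,0,-0.03,0,0.34,0]]
end [ 0.6041 -0.0869  0.0032] left 0.2
```

Request:
arm_command --commands '[[[0,0,0,-0.15,-0.04,0.62,0],[0,0,0,-0.05,-0.02,0.62,0],[0,0,0,0,0,0.32,0],[0,0,0,0,0,0,0]]]'

```text
clock: 54.32
position: [0.6042, -0.0824, 0.0029]
tcp_rot: [3.139, -0.003, 1.587]
ft_force: [-0.3, -1.3, 0.5]
gripper_width: 0.001
```

```bash
python3 - <<'E'
from h import *
plan([.609,-.067,.003],90.8,25,jaw=0)
E
```

```text
t 54.33 pos [ 0.6042 -0.0824  0.0029] rpy [179.8  -0.2  91. ] F [-0.3 -1.3  0.5] w 0.001 q [-0.25  0.41  1.77  0.    0.96 -0.27]
[[0.02,-0.02,0.02,0.38,0.13,0,0]]
end [ 0.6092 -0.0671  0.0029] left 0.2
```

Request:
arm_command --commands '[[[0,0,0,0.38,0.05,0,0],[0,0,0,0.38,0,0,0],[0,0,0,0.35,0,0,0],[0,0,0,0.1,0,0,0]]]'

```text
clock: 54.82
position: [0.6089, -0.032, 0.0061]
tcp_rot: [3.132, 0.001, 1.589]
ft_force: [-0.3, -2.5, -1.0]
gripper_width: -0.001
```

```bash
python3 - <<'E'
from h import *
plan([.605,-.035,.003],90.8,25,jaw=0)
im,W=look("scene",3)
cv2.imwrite("pics/s36.png",cv2.resize(im[120:190,260:350],None,fx=8,fy=8,interpolation=cv2.INTER_CUBIC))
E
```

```text
t 54.83 pos [ 0.6089 -0.032   0.0061] rpy [1.794e+02 1.000e-01 9.110e+01] F [-0.3 -2.5 -1. ] w -0.001 q [-0.17  0.4   1.77  0.    0.96 -0.19]
[[0.06,0.01,0.03,-0.07,-0.1,0.08,0]]
end [ 0.605  -0.0348  0.0029] left 0.2h.py:47: RuntimeWarning: All-NaN slice encountered
  return np.median(I,0).astype(np.uint8),np.nanmedian(W,0)
```

View pics/s36.png

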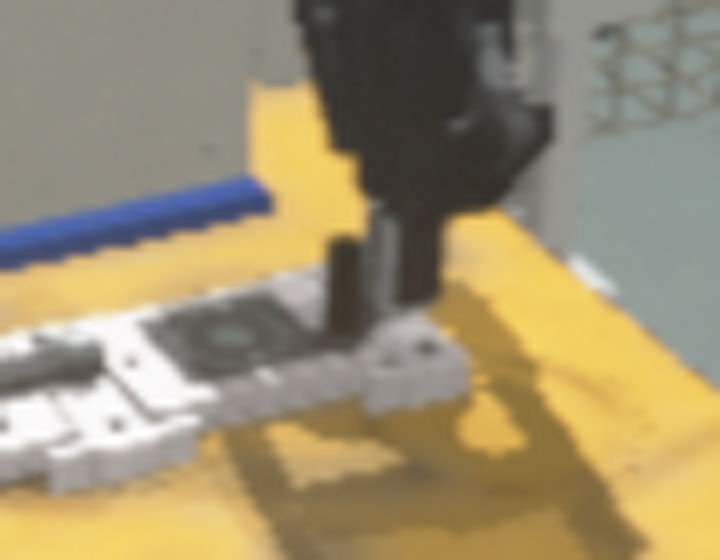

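Request:
arm_command --commands '[[[0.06,0,0,-0.2,0,0.08,0],[0,0,0,0,-0.5,0,0],[0,0,0,0.65,0,0,0],[0,0,0,0.1,0,0,0]]]'

```text
clock: 55.48
position: [0.5866, -0.0111, 0.0017]
tcp_rot: [-3.136, -0.004, 1.585]
ft_force: [0.3, -0.8, -0.1]
gripper_width: -0.0
```

```bash
python3 - <<'E'
from h import *
plan([.630,-.011,.003],90.8,6,jaw=0)
E
```

```text
t 55.48 pos [ 0.5866 -0.0111  0.0017] rpy [-179.7   -0.2   90.8] F [ 0.3 -0.8 -0.1] w -0.0 q [-0.14  0.38  1.82  0.    0.96 -0.16]
[[-0.03,-0.02,0,0,0.15,-0.01,0],[0,0,0,0,0.15,0,0],[0,0,0,0,0.15,0,0],[0,0,0,0,0.15,-0.01,0],[0,0,0,0,0.15,0,0]]
end [ 0.6166 -0.0106  0.0025] left 13.4
```

Request:
arm_command --commands '[[[-0.03,-0.02,0,0,0.3,-0.02,0],[0,0,0,0,0.25,0,0],[0,0,0,0,0.2,0,0],[0,0,0,0,0.15,0,0]]]'

```text
clock: 55.98
position: [0.6174, -0.007, 0.0005]
tcp_rot: [-3.122, -0.01, 1.582]
ft_force: [-2.4, 2.1, 1.9]
gripper_width: -0.002
```

Request:
arm_command --commands '[[[0,0,0,0,0.1,0,0]]]'

```text
clock: 56.1
position: [0.6213, -0.007, 0.0]
tcp_rot: [-3.12, -0.01, 1.582]
ft_force: [-3.0, 1.4, 0.9]
gripper_width: -0.001
```

Request:
arm_command --commands '[[[-0.12,-0.05,0,-0.05,0.12,0,0]]]'

```text
clock: 56.22
position: [0.6267, -0.0093, -0.0004]
tcp_rot: [3.141, -0.001, 1.581]
ft_force: [-1.7, 1.5, 0.7]
gripper_width: 0.001
```

Request:
arm_command --commands '[[[0,0,0,0,0.1,0,0]]]'

```text
clock: 56.35
position: [0.629, -0.0093, -0.0008]
tcp_rot: [-3.138, -0.001, 1.581]
ft_force: [-10.7, 1.2, 7.6]
gripper_width: 0.005
```

At the stop. Back off, clear the arm out of view and verify.

Request:
arm_command --commands '[[[0,0,0,0,-0.3,0,0],[0,0,0,0,-0.4,-0.7,0],[0,0,0,-0.5,-0.2,-1,0],[0,0,0,-1,-0.4,-0.8,0],[0,0,0,-1,-0.4,0,0]]]'

```text
clock: 56.98
position: [0.5652, -0.1139, 0.104]
tcp_rot: [3.131, 0.006, 1.586]
ft_force: [0.4, -0.7, 0.2]
gripper_width: -0.001
```

Request:
arm_command --commands '[[[0,0,0,-1,-0.4,0,0],[0,0,0,-1,-0.3,0,0],[0,0,0,-1,0,0,0],[0,0,0,-1,0,0,0],[0,0,0,-1,0,0,0]]]'

```text
clock: 57.6
position: [0.5409, -0.3257, 0.1109]
tcp_rot: [3.115, 0.019, 1.584]
ft_force: [0.8, -0.3, -0.0]
gripper_width: -0.003
```

```bash
python3 - <<'E'
from h import *
s=robot.state(); print(np.round(s["position"],3),s["clock"])
im,W=look("top",5); np.save("W5.npy",W); cv2.imwrite("im5.png",im)
cv2.imwrite("pics/t5.png",cv2.resize(im[110:290,180:360],None,fx=3.2,fy=3.2,interpolation=cv2.INTER_CUBIC))
im2,W2=look("scene",3); cv2.imwrite("pics/s37.png",cv2.resize(im2[120:220,170:330],None,fx=5,fy=5,interpolation=cv2.INTER_CUBIC))
a=.0138;R=np.array([[np.cos(a),-np.sin(a)],[np.sin(a),np.cos(a)]])
for i in range(3):
    pc=np.array([.6478,.1237])+R@[0,.115*(i-1)]
    x,n,f=platefit(W,pc,.0135,.0215) ; print("plate",i,x.round(4),"d",((x[:2]-pc)*1000).round(1),n,f)
    d=(W[...,:2]-pc)@R
    k=(abs(d[...,0])<.027)&(d[...,1]>.005)&(d[...,1]<.04)&(W[...,2]<.024)
    A=np.c_[d[k],np.ones(k.sum())]; co=np.linalg.lstsq(A,W[k][:,2],rcond=None)[0]; print("  z",np.median(W[k][:,2]).round(4),"tilt",co[:2].round(3))
    pv=np.array([.6478,.1237])+R@[0,.115*(i-1)-.0575]
    m=(W[...,2]>.05)&(W[...,2]<.066)&(np.hypot(W[...,0]-pv[0],W[...,1]-pv[1])<.055)
    h=(W[m][:,:2].mean(0)-pv)@R; print("  handle",(h*1000).round(1),"theta",np.arctan2(-h[0],h[1]).round(3))
E
```

```text
[ 0.541 -0.326  0.111] 57.6
plate 0 [0.6521 0.0087 0.0039] d [ 2.7 -0. ] 963 640.0
  z 0.0172 tilt [-0.005 -0.004]
  handle [-1.1 38.3] theta 0.03
plate 1 [0.6515 0.1225 0.0267] d [ 3.7 -1.2] 967 605.0
  z 0.0173 tilt [ 0.002 -0.009]
  handle [-0.8 37.6] theta 0.022
plate 2 [0.6483 0.2572 0.0375] d [ 2.1 18.5] 1023 609.0
  z 0.0174 tilt [-0.003 -0.015]
  handle [-1.  37.1] theta 0.028h.py:47: RuntimeWarning: All-NaN slice encountered
  return np.median(I,0).astype(np.uint8),np.nanmedian(W,0)
```

View pics/t5.png

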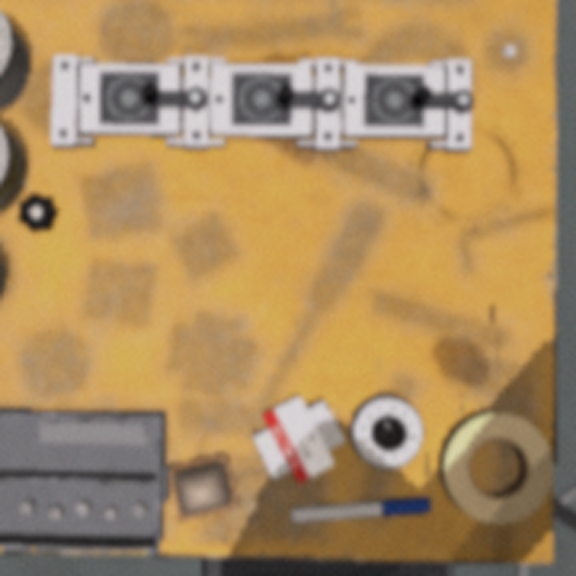

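View pics/s37.png

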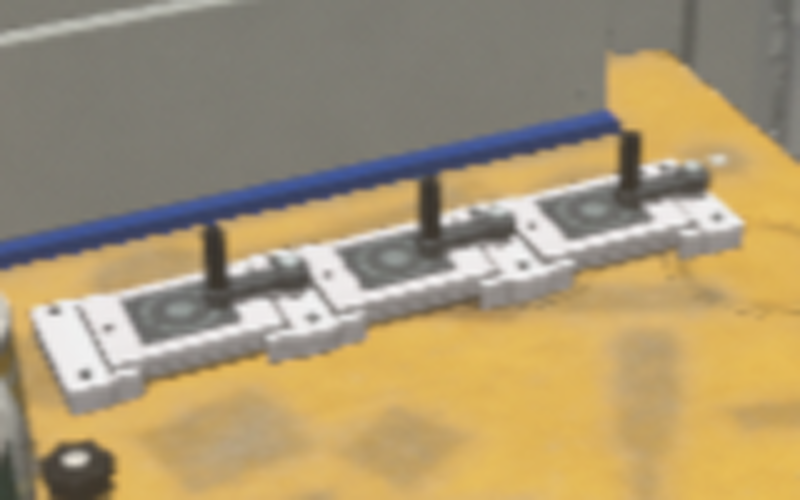

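All three plates are level in their pockets and the levers are at about 0.03 rad. The pad_b has shifted by itself, which the task allows. I'm handing in.

```bash
python3 -c "
from cell import workorder, robot
print(workorder.job_done()); print(robot.state()['clock'])"
```

```text
the job is handed in; nothing more can be done
None
the job is handed in; nothing more can be done
```

I handed the job in at about 58 s of the 210 s. All three plates lie etched face up in pockets of their own, and all three levers are shut.

**How it was done:**
- I tipped each plate onto its back with a light push of the closed fingers.
- I swung all three levers fully open; lever 1 had been blocking its pocket.
- I gripped each plate across its width, seated it in its pocket, and pushed the lever shut to its stop.

**Last checks:**
- **Levers:** they read about 0.02–0.03 rad from shut.
- **Plates:** all are level within about 0.015 rad. Their top faces read 17.2–17.4 mm against 18 mm expected; the empty spine had also read about 0.8 mm low.
- **Arm:** it was clear of everything.

**Disagreements and limits:**
- **TCP height:** the reported height was about 35 mm too low. A touch on the table and the camera both showed this, so I worked with that correction.
- **Final plate position:** the automatic fit from the top view gave 2.7 and 3.9 mm off-centre for pockets 0 and 1. It failed for pocket 2 (18 mm off) because the pocket walls are almost as high as the plates. For the centring I relied on the seating heights, the contact forces and the pictures instead.
- **pad_b:** it moved a few centimetres towards the robot during the run, though the arm had not touched it. The other bystanders look unmoved in the last pictures, except the solvent bottle, which I did not check at the end.

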